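# Turn the lidded dishes over in the locked rack

### The arm

A 6-joint arm with a two-finger parallel gripper is mounted at the origin on a cart in front of the work surface, level with it; the furniture and walls round the work are solid. World frame = base frame: x ahead of the robot, y to its left, z up, the work surface at z = 0. Lengths are in m, angles in rad, forces in N, time in s.
With the tool pointing down it reaches from about 0.225 to 0.725 m from the base axis. Payload 3.1 kg.
Tool frame: the origin (TCP) lies between the finger pads; the fingertips stand 22 mm ahead of it and the grasp point (between the pads) lies 3 mm ahead of it (ctrl.tcp_to_tips is the z of the fingertips in the tool frame, in m); z points along the fingers, y is the direction in which the jaws open and shut (so a half turn about z gives the same grasp; the last joint's range is limited). The gripper opens to 85 mm and grips with 20 to 120 N. Pads are 22 mm wide; open, the fingers measure 114 mm over their backs; the gripper's body (76 mm by 85 mm) begins 54 mm behind the grasp point. The pads swing forward as they close: fully open they stand 13 mm farther back than shut.
Start: joints at [-1.47, 0.048, 0.099, 1.622, 0, 1.443], TCP at [0.119, -0.511, 0.253] pointing down, gripper open.
Joint ranges: [-2.91, 2.91], [-0.99, 1.94], [-1.21, 1.42], [-2.12, 2.29], [-1.49, 1.47], [-3.14, 3.14]. Speed limits (rad/s): [2.79, 2.79, 3.14, 3.14, 3.14, 3.14].

### API

Orientations are given as a unit quaternion [w, x, y, z].
In Python, from bench import readout, get_image, get_calibration, ctrl gives the robot as it stands. The module is installed in compiled form; this text tells all that it offers.
- The arm moves only by the tool jog_arm, never from a script. Its argument "rows" is a list of rows, each a list of 5 numbers: the shift along the tool's x, y, z in m, then the turn about the tool's z in degrees, then the finger opening in m, from 0 to 0.0854. In form: [[dx, dy, dz, spin, fingers], ...]. A call has 1 to 20 rows; each row shifts and turns the pose as measured when the row begins, along the tool's axes as they then stand; what a row does not reach is not made up. A row lasts 1/12 s, in which the tool goes at most 41.7 mm and 7.16 degrees, less where a joint would pass 70% of its speed; a pose out of reach is approached as far as the arm can. A call is refused whole if a number of a shift passes 0.0417 or a number of a turn 7.16, either way. A call with a gripper value outside its range is refused whole. The fingers move at their own pace and stop on an object; "newtons" is the grip in N (left out, the last holds). Time passes only in rows, so rows that do not move let the fingers close. It gives the time, the measured TCP pose, the force and the opening at its end, in the units of the state.
- readout.get_state(): the state, without advancing time (a new reading comes with each control period).
- get_image(name): name is "scene" or "side" or "wrist"; returns the picture (420x560x3 uint8, blue, green, red); there is no depth.
- get_calibration(name): a dict with "fov_y" (degrees; the focal length in pixels is half the picture's height over the tangent of half this angle, whatever the lens; pixels are square), "cx", "cy" (the principal point, pixels), "T" (4x4, takes a point from camera to world coordinates). Camera axes: x right, y down, z forward; pixel columns grow to the right and rows downward; lengths in m; the calibration is good to about 2 mm. A picture is of the moment at which its call begins: read the wrist's pose just before it. get_calibration takes no time and is no camera call; for the wrist camera it gives the pose at the moment of the call.
- ctrl.close_job(): hands the job in, once; it reports no verdict.
The state is a dict: "clock": time; "q": joint angles; "qvel": joint speeds; "tau": joint torques, N m; "tool_pos": TCP position; "tool_rot": TCP orientation; "force": force on the tool from outside, world axes, zero at the start; "ft_torque": the same for the moment, N m; "width": opening from 0.0 (shut) to 1.0 (fully open).
Only numpy, scipy, OpenCV 4.12 (cv2) and the standard library are available. Lean on these libraries where they do the work, as an engineer would, in place of code of your own. Each camera call takes 0.05 s, during which the arm holds its last target.

### The job

Unlock the rack (turn its captive knob back anticlockwise until it springs up), swing the keeper bar fully open, and turn over every dish that stands lid up, pinching lid and base together so that the lid never comes away while the dish is carried, until all dishes lean home in the rack lid down. Then swing the keeper bar fully closed and lock it again: push the knob down and turn it clockwise to its stop so that it stays down. Leave the loose brush and screwdriver beside the rack where they are.

Things in the scene. Friction and masses are not known exactly. Their poses are not given: they have to be found in the camera images.
- rack: Fixed sloping metal rack, 520 mm wide, with four bays along its y (centres y -186, -62, 62, 186 mm). Origin: centre of its underside on the table; z up, x away from the robot. A plate slopes down away from the robot at 58 deg, 68 mm along the slope; a 24 mm lip at its foot (x 20, z 30 mm) stops the dishes. End cheeks at y -256 and 256 stand 30 mm proud of the plate.
- rack_home (a point): Where the middle of a dish lies when home on plate and lip, either way up, at the middle of the rack's width (rack x 0.9, y 0, z 79.4 mm). In the rack's frame up-slope is (-0.530, 0, 0.848) and the plate's outward normal is (0.848, 0, 0.530). A dish's top 36 mm stands free above the plate's edge with open space beneath, so both its faces can be pinched there.
- keeper (a joint): Hinge of the keeper bar, rad: 0 = closed, bar across above the dishes' upper faces; 1.35 = fully open, swung over away from the robot, bar 75 mm above the table. Stiff: needs about 2 N at the bar and stays where it is left.
- keeper_hinge (a point): Middle of the keeper bar's hinge axis, which is parallel to the rack's y (rack x 37.0, z 40.6 mm); the bar is 79 mm from it.
- keeper_bar (a point): Middle of the keeper bar: a straight round steel rod, 10 mm thick, 530 mm long, parallel to the rack's y. Closed it is at rack x 19.3, z 118.0 mm, its axis 26 mm off the dishes' upper faces.
- lock_push (a joint): How far the captive lock knob is pushed down, m: 0 = sprung up, 0.008 = bottomed. Spring 3 N, rising to 8.5 N at the bottom.
- lock_turn (a joint): Turn of the lock knob, rad, growing clockwise seen from above: range -0.25 (unlocked) to the stop at 1.45 (locked). It starts locked. Turned back below 0.2 it springs up. A gate inside then blocks clockwise turning at about 0.2 unless the knob is held at least 6 mm down while it passes; past that it is held down at about 5.5 mm when let go, and stays. Light to turn.
- lock_grip (a point): Grip point of the lock knob: on its vertical axis, in its upright wing (56 mm long, 16 thick, 36 tall, top 14 mm above this point); a disc 56 mm across begins 20 mm below. It stands on the block at the rack's right-hand end (rack x 0, y -318 mm), 90 mm above the table when up. At turn 0 the wing lies along the rack's x; it turns with the knob.
- dish_1: White dish with a loose lid, closed 104 x 100 x 20 mm, about 0.17 kg. Origin: its middle; z points out through the lid's face, x along the 104 mm side (up or down the slope). The lid (104 x 100, 10 mm deep, ridges and a round boss on its face) overlaps the plain base (98 x 94, four small feet). May be absent; may start lid up or lid down.
- dish_1_lid (a joint): How far this dish's lid has come away from its base, m: 0 = shut, 0.020 = as far as its guides let it. Nothing but its own weight or a pinch keeps it shut.
- dish_2: White dish with a loose lid, closed 104 x 100 x 20 mm, about 0.17 kg. Origin: its middle; z points out through the lid's face, x along the 104 mm side (up or down the slope). The lid (104 x 100, 10 mm deep, ridges and a round boss on its face) overlaps the plain base (98 x 94, four small feet). May be absent; may start lid up or lid down.
- dish_2_lid (a joint): How far this dish's lid has come away from its base, m: 0 = shut, 0.020 = as far as its guides let it. Nothing but its own weight or a pinch keeps it shut.
- dish_3: White dish with a loose lid, closed 104 x 100 x 20 mm, about 0.17 kg. Origin: its middle; z points out through the lid's face, x along the 104 mm side (up or down the slope). The lid (104 x 100, 10 mm deep, ridges and a round boss on its face) overlaps the plain base (98 x 94, four small feet). May be absent; may start lid up or lid down.
- dish_3_lid (a joint): How far this dish's lid has come away from its base, m: 0 = shut, 0.020 = as far as its guides let it. Nothing but its own weight or a pinch keeps it shut.
- dish_4: White dish with a loose lid, closed 104 x 100 x 20 mm, about 0.17 kg. Origin: its middle; z points out through the lid's face, x along the 104 mm side (up or down the slope). The lid (104 x 100, 10 mm deep, ridges and a round boss on its face) overlaps the plain base (98 x 94, four small feet). May be absent; may start lid up or lid down.
- dish_4_lid (a joint): How far this dish's lid has come away from its base, m: 0 = shut, 0.020 = as far as its guides let it. Nothing but its own weight or a pinch keeps it shut.
- brush: Bystander: wooden pastry brush, 190 x 20 x 11 mm, beside the rack; origin under its middle.
- driver: Bystander: screwdriver with a stout grip, 190 x 29 x 28 mm, beside the rack; origin under its middle.

How it is judged:
By the outcome, as a careful person would: the job done as asked, in the order asked, and still so for the second after the job is handed in, with the robot touching nothing.
Of dish_4, dish_1, dish_2, dish_3 only 3 to 4 are there at a start; the rules pass over those that are not, and their reading is None.
At some moment in a run one of dish_1, dish_2, dish_3, dish_4 may be knocked a few centimetres aside while the robot is not near it.
It also fails if it takes over 208 s, if anything falls off the work surface, if the arm or the gripper's body presses on something with over 40 N, if the wrist force passes 120 N, or if a joint passes its speed limit or range.

## Working session

There is one attempt and no reset: what is moved stays moved. The work goes in short steps, Python scripts to look and compute and a tool call to move; the robot and the scene stay as the last step left them, time stands still between calls to the robot, and variables do not carry over. Pictures are saved under pics/ and viewed, and the job is handed in when it is done.

Besides the shell and the picture viewer there is one more tool, called after "Call:" as name(argument=value, ...), one argument or row to a line, values as JSON. jog_arm: Moves the arm, as the interface text tells. Its arguments: {"type":"object","properties":{"rows":{"type":"array"},"newtons":{"type":"number"}},"required":["rows"]}

```bash
mkdir -p pics; ls; python3 - <<'E'
from bench import readout,get_image,get_calibration,ctrl
import cv2,numpy as np
np.set_printoptions(precision=4,suppress=True)
print(readout.get_state()); print(ctrl.tcp_to_tips)
for n in ["scene","side","wrist"]:
    cv2.imwrite(f"pics/a_{n}.png",get_image(n)); c=get_calibration(n); print(n,c)
E
```

```text
pics
{'clock': 0.0, 'q': array([-1.4698,  0.0487,  0.0976,  1.622 , -0.    ,  1.443 ]), 'qvel': array([-0.0001,  0.0005, -0.0007,  0.0007,  0.0011,  0.0016]), 'tau': array([  0.0005, -33.8784,  32.0013,   0.0205,  -0.    ,   0.    ]), 'tool_pos': array([ 0.119 , -0.5107,  0.2521]), 'tool_rot': array([-0.0012,  0.9935,  0.1141,  0.    ]), 'force': array([ 0.1434, -0.7637, -0.5062]), 'ft_torque': array([0.0044, 0.0622, 0.0214]), 'width': 0.9986579734768338}
0.022
scene {'fov_y': 51.672106295566735, 'cx': 283.3970169567101, 'cy': 211.81348973416965, 'T': array([[-0.714 , -0.4992,  0.4909,  0.001 ],
       [-0.7   ,  0.4947, -0.5151,  0.5565],
       [ 0.0143, -0.7114, -0.7026,  0.878 ],
       [ 0.    ,  0.    ,  0.    ,  1.    ]])}
side {'fov_y': 45.04828356524205, 'cx': 277.92404324502814, 'cy': 209.49679908629867, 'T': array([[-0.999 , -0.0072,  0.044 ,  0.5049],
       [-0.0413,  0.5227, -0.8515,  0.8699],
       [-0.0169, -0.8525, -0.5224,  0.6263],
       [ 0.    ,  0.    ,  0.    ,  1.    ]])}
wrist {'fov_y': 70.65198170177615, 'cx': 282.97037034990825, 'cy': 207.81136408676454, 'T': array([[ 0.226 , -0.933 , -0.2801,  0.1906],
       [-0.9741, -0.2168, -0.0639, -0.4943],
       [-0.0011,  0.2873, -0.9578,  0.3718],
       [ 0.    ,  0.    ,  0.    ,  1.    ]])}
```

View pics/a_scene.png

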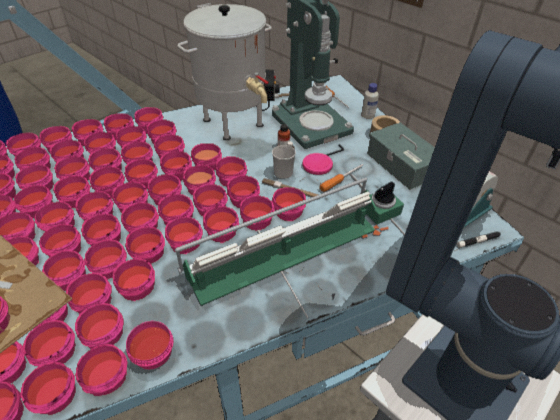

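View pics/a_side.png

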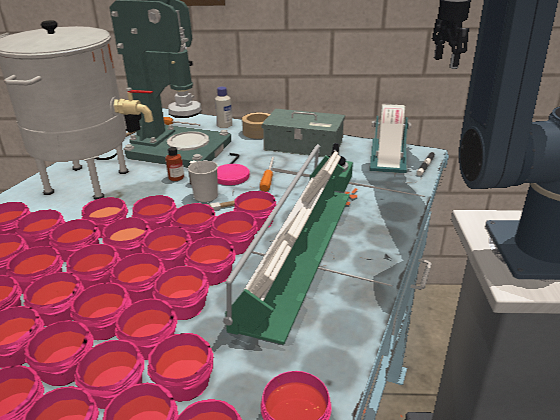

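View pics/a_wrist.png

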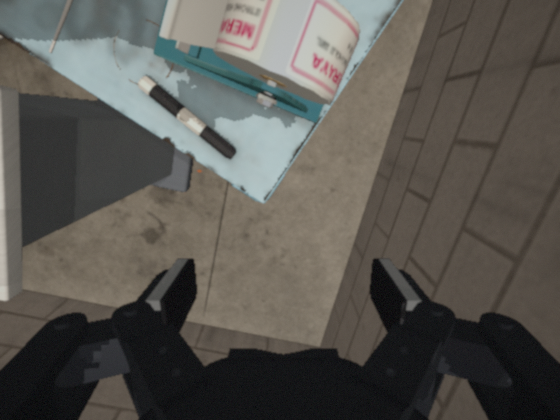

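```bash
python3 - <<'E'
import cv2
a=cv2.imread("pics/a_scene.png"); cv2.imwrite("pics/a_scene_c.png",cv2.resize(a[165:310,165:415],None,fx=3.2,fy=3.2,interpolation=cv2.INTER_CUBIC))
a=cv2.imread("pics/a_side.png"); cv2.imwrite("pics/a_side_c.png",cv2.resize(a[135:355,200:380],None,fx=2.7,fy=2.7,interpolation=cv2.INTER_CUBIC))
E
```

```text
(no output)
```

View pics/a_scene_c.png

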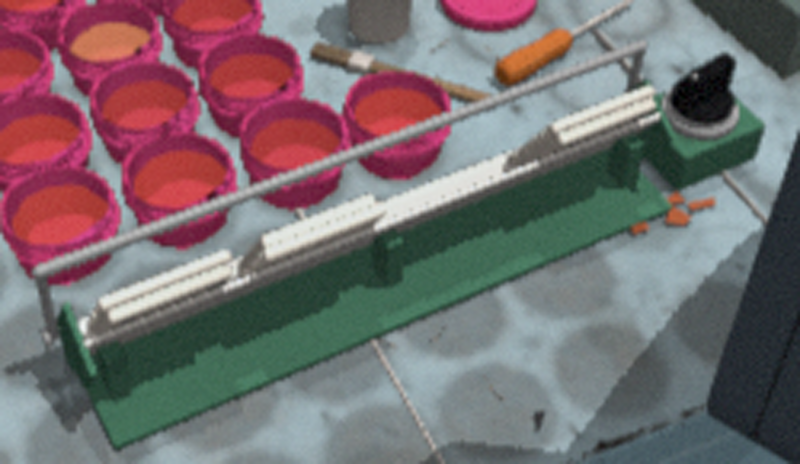

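View pics/a_side_c.png

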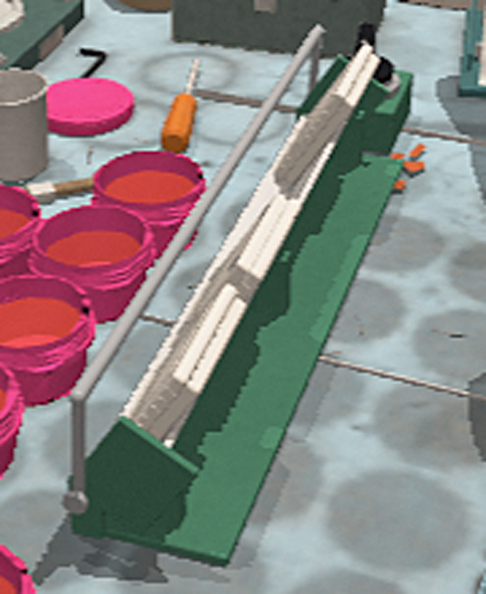

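```bash
cat > h.py <<'E'
from bench import readout,get_image,get_calibration,ctrl
import cv2,numpy as np
from scipy.optimize import least_squares
from scipy.spatial.transform import Rotation as R
np.set_printoptions(precision=4,suppress=True)
def proj(c,P):
    P=np.atleast_2d(P); T=np.linalg.inv(c["T"]); p=P@T[:3,:3].T+T[:3,3]
    f=210/np.tan(np.radians(c["fov_y"]/2))
    return np.c_[c["cx"]+f*p[:,0]/p[:,2], c["cy"]+f*p[:,1]/p[:,2]]
def ray(c,uv):
    f=210/np.tan(np.radians(c["fov_y"]/2))
    d=c["T"][:3,:3]@np.array([(uv[0]-c["cx"])/f,(uv[1]-c["cy"])/f,1]); return c["T"][:3,3],d/np.linalg.norm(d)
def atz(c,uv,z):
    o,d=ray(c,uv); return o+d*(z-o[2])/d[2]
def tri(l):
    A=np.zeros((3,3));b=np.zeros(3)
    for c,uv in l:
        o,d=ray(c,uv);M=np.eye(3)-np.outer(d,d);A+=M;b+=M@o
    return np.linalg.solve(A,b)
def r2w(pose,P): # pose x,y,yaw ; P rack in mm
    P=np.atleast_2d(P)/1000.; c,s=np.cos(pose[2]),np.sin(pose[2])
    return np.c_[pose[0]+c*P[:,0]-s*P[:,1], pose[1]+s*P[:,0]+c*P[:,1], P[:,2]]
def snap(n,tag,crop=None,f=1):
    st=readout.get_state(); c=get_calibration(n); im=get_image(n)
    if crop: x0,y0,x1,y1=crop; im2=cv2.resize(im[y0:y1,x0:x1],None,fx=f,fy=f,interpolation=cv2.INTER_CUBIC)
    else: im2=im
    cv2.imwrite(f"pics/{tag}_{n}.png",im2); return im,c
E
python3 - <<'E'
from h import *
cs=get_calibration("scene");cd=get_calibration("side")
L=tri([(cs,(177.5,249.4)),(cd,(228.9,282))]);Rr=tri([(cs,(365.9,179.7)),(cd,(318.5,146.9))])
print(L,Rr,np.linalg.norm(L-Rr))
v=L-Rr; yaw=np.arctan2(-v[0],v[1]); print(yaw)
obs=[(cs,(177.5,249.4),(19.3,265,118)),(cd,(228.9,282),(19.3,265,118)),(cs,(365.9,179.7),(19.3,-265,118)),(cd,(318.5,146.9),(19.3,-265,118))]
f=lambda p:np.concatenate([proj(c,r2w(p,P))[0]-np.array(uv) for c,uv,P in obs])
s=least_squares(f,[L[0],0,yaw]);print(s.x,s.fun)
for y in (186,62,-62,-186,-318): print(y,r2w(s.x,(0.9,y,79.4)))
for n,c in (("scene",cs),("side",cd)):
    im=cv2.imread(f"pics/a_{n}.png")
    pts=[]
    for y in (186,62,-62,-186):
        for a in (-52,52):
            for sx in(-50,50):
                for t in (-10,10): pts.append((0.9-0.53*a+0.848*t,y+sx,79.4+.848*a+.53*t))
    pts+=[(0,-318,90),(0,-318,104),(19.3,0,118),(19.3,265,118),(19.3,-265,118)]
    k=2.4
    x0,y0,x1,y1=(165,165,415,310) if n=="scene" else (200,135,380,355)
    im=cv2.resize(im[y0:y1,x0:x1],None,fx=k,fy=k,interpolation=cv2.INTER_CUBIC)
    for u in proj(c,r2w(s.x,pts)): cv2.circle(im,tuple(int(q) for q in ((u-[x0,y0])*k)),2,(255,0,0),-1)
    cv2.imwrite(f"pics/b_{n}.png",im)
E
```

```text
[0.6157 0.2588 0.1185] [ 0.4621 -0.2488  0.1171] 0.530362157460995
-0.29386788554060056
[ 0.5203  0.0108 -0.2945] [ 0.0551  0.3866 -0.1983 -0.0481  0.     -0.1897  0.127  -0.2128]
186 [[0.5751 0.1885 0.0794]]
62 [[0.5392 0.0699 0.0794]]
-62 [[ 0.5032 -0.0488  0.0794]]
-186 [[ 0.4672 -0.1674  0.0794]]
-318 [[ 0.4289 -0.2938  0.0794]]
```

View pics/b_scene.png

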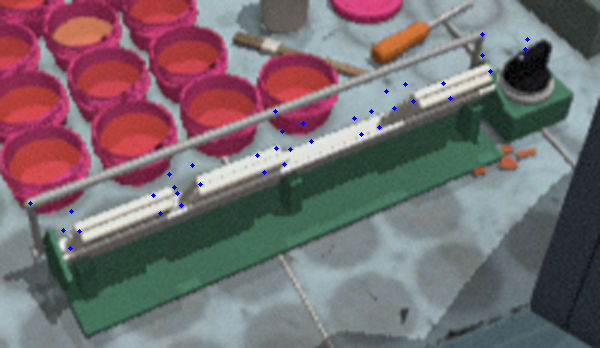

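View pics/b_side.png

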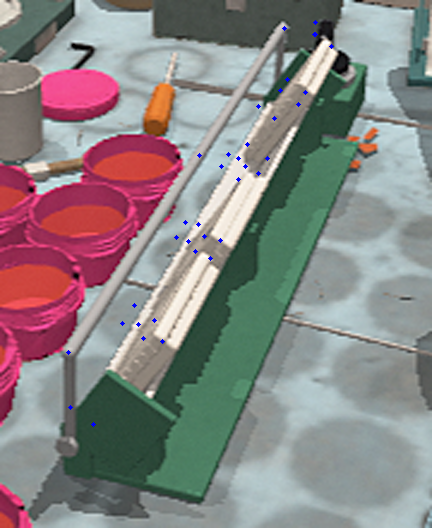

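Call:
jog_arm(
  rows=[
    [0,0,-0.01,-6.7,0.085],
    [0,0,-0.01,-6.7,0.085],
    [0,0,-0.01,-6.7,0.085],
    [0,0,-0.01,-6.7,0.085],
    [0,0,-0.01,-6.7,0.085],
    [0,0,-0.01,-6.7,0.085],
    [0,0,-0.01,-6.7,0.085],
    [0,0,-0.01,-6.7,0.085],
    [0,0,-0.01,-6.7,0.085],
    [0,0,0,-6.7,0.085],
  ],
)

```text
clock: 0.98
tool_pos: [0.1188, -0.5086, 0.3394]
tool_rot: [-0.007, 0.747, 0.665, 0.005]
force: [0.5, -0.4, 1.0]
width: 0.995
```

```bash
cat >> h.py <<'E'
POSE=np.array([0.5203,0.0108,-0.2945])
def go(P,ang=None,n=None):
    "delta in tool axes to world P (m), and yaw of tool y (deg)"
    s=readout.get_state(); M=R.from_quat(np.roll(s["tool_rot"],-1)).as_matrix()
    d=M.T@(np.array(P)-s["tool_pos"]); a=np.degrees(np.arctan2(M[1,1],M[0,1]))
    print("t",s["clock"],"pos",s["tool_pos"],"angy",a,"tilt",np.degrees(np.arccos(-M[2,2])),"zax",M[:,2],"F",s["force"],"w",s["width"])
    k=int(np.ceil(np.abs(d).max()/0.040)); print("delta",d,"rows>=",k,"per",d/max(k,1), "spin", None if ang is None else (a-ang+180)%360-180)
def rackpos():
    s=readout.get_state(); p=s["tool_pos"]; c,si=np.cos(POSE[2]),np.sin(POSE[2]); d=p-[POSE[0],POSE[1],0]
    M=R.from_quat(np.roll(s["tool_rot"],-1)).as_matrix()
    rel=np.degrees(np.arctan2(M[1,1],M[0,1])-POSE[2])
    print("t %.2f"%s["clock"],"rack mm",1000*np.array([c*d[0]+si*d[1],-si*d[0]+c*d[1],d[2]]),"y-angle rel rack x %.2f"%rel,"tilt",M[:,2],"F",s["force"],"w %.2f mm"%(85.4*s["width"]),"q",s["q"])
E
python3 - <<'E'
from h import *
go([0.40,-0.28,0.32],-10); rackpos()
E
```

```text
t 0.9833 pos [ 0.1188 -0.5086  0.3394] angy -6.687555612549613 tilt 0.9401572022125163 zax [-0.0017  0.0163 -0.9999] F [ 0.5356 -0.3829  0.9748] w 0.9953412929032462
delta [0.2594 0.2527 0.0227] rows>= 7 per [0.0371 0.0361 0.0032] spin 3.312444387450398
t 0.98 rack mm [-233.4585 -613.5433  339.4195] y-angle rel rack x 10.19 tilt [-0.0017  0.0163 -0.9999] F [ 0.5356 -0.3829  0.9748] w 85.00 mm q [-1.4698  0.1003  0.3283  1.8152  0.      0.2178]
```

Call:
jog_arm(
  rows=[
    [0.02,0.02,0,1,0.085],
    [0.037,0.036,0.003,1,0.085],
    [0.037,0.036,0.003,1,0.085],
    [0.037,0.036,0.003,0,0.085],
    [0.037,0.036,0.003,0,0.085],
    [0.037,0.036,0.003,0,0.085],
    [0.037,0.036,0.003,0,0.085],
    [0.02,0.02,0.003,0,0.085],
    [0,0,0,0,0.085],
    [0,0,0,0,0.085],
  ],
)

```text
clock: 1.82
tool_pos: [0.3728, -0.3187, 0.3187]
tool_rot: [-0.009, 0.765, 0.644, 0.005]
force: [-0.4, -0.9, 0.0]
width: 0.991
```

```bash
python3 - <<'E'
from h import *
go([0.40,-0.28,0.32],-10); rackpos()
snap("wrist","c")
E
```

```text
t 1.8167 pos [ 0.3728 -0.3187  0.3187] angy -9.860810652676129 tilt 1.2188395892180803 zax [-0.0046  0.0208 -0.9998] F [-0.3857 -0.8892  0.0429] w 0.9910715004576542
delta [ 0.0428  0.0201 -0.0006] rows>= 2 per [ 0.0214  0.0101 -0.0003] spin 0.1391893473238781
t 1.82 rack mm [ -45.4872 -358.093   318.7177] y-angle rel rack x 7.01 tilt [-0.0046  0.0208 -0.9998] F [-0.3857 -0.8892  0.0429] w 84.64 mm q [-0.8503  0.0039  0.1855  1.771   0.0103  0.8926]
```

View pics/c_wrist.png

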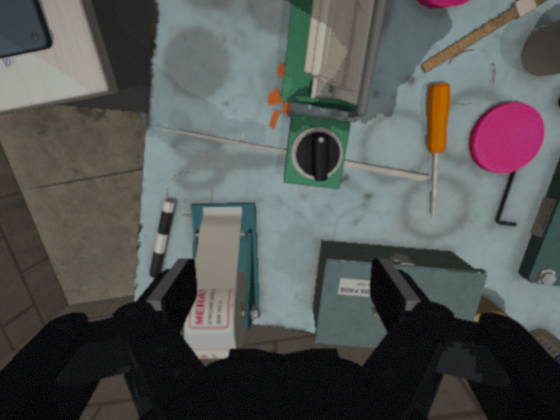

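```bash
python3 - <<'E'
from h import *
im,c=snap("wrist","d",(270,100,370,200),6)
for uv in [(320,137),(320,178)]: print(atz(c,uv,0.0985))
print(proj(c,r2w(POSE,[(0,-318,98.5),(0,-318,60)])), r2w(POSE,(0,-318,98.5)))
im2,c2=snap("wrist","e",(280,0,400,120),5)
E
```

```text
[ 0.4221 -0.2683  0.0985]
[ 0.4156 -0.3142  0.0985]
[[328.2706 158.4865]
 [324.0346 155.2103]] [[ 0.428  -0.2935  0.0985]]
```

View pics/d_wrist.png

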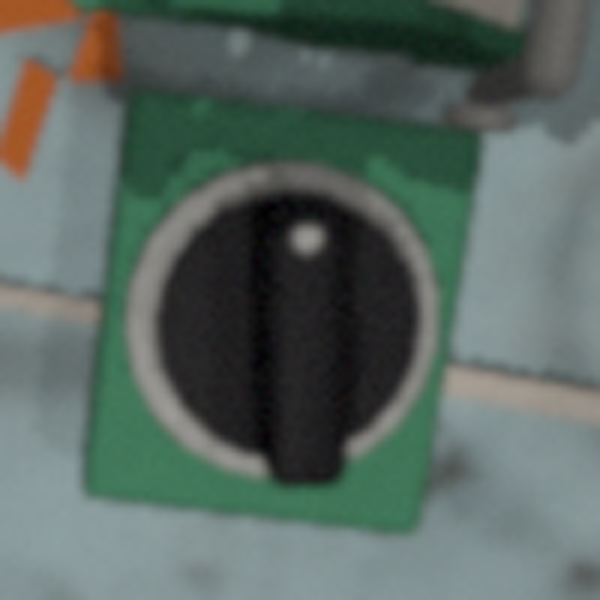

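View pics/e_wrist.png

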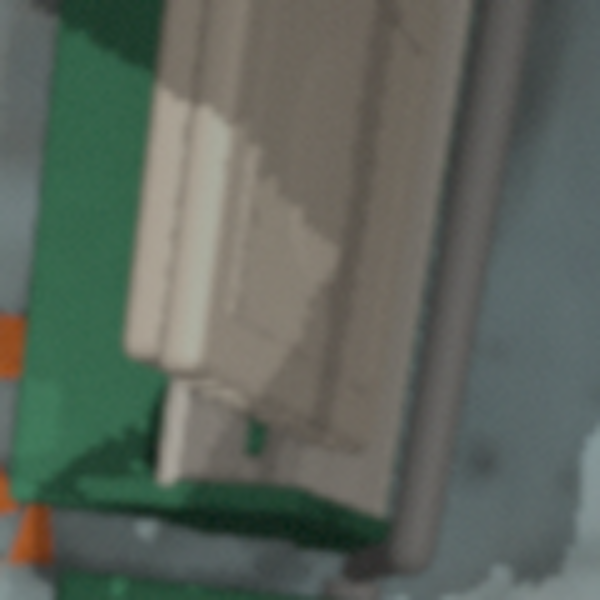

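```bash
python3 - <<'E'
from h import *
im,c=snap("wrist","f")
print(readout.get_state()["qvel"],readout.get_state()["tool_pos"])
print(proj(c,r2w(POSE,[(19.3,-265,118),(0,-318,98.5)])))
cv2.imwrite("pics/f_c.png",cv2.resize(im[80:200,270:390],None,fx=5,fy=5))
E
```

```text
[-0.0121 -0.0004  0.0042 -0.0011  0.0024  0.0024] [ 0.3712 -0.3206  0.3192]
[[358.3898 109.2108]
 [328.9878 156.6249]]
```

View pics/f_c.png

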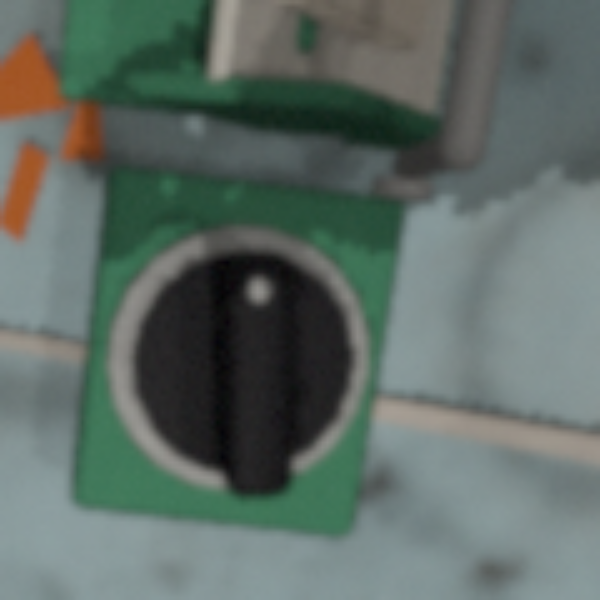

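```bash
python3 - <<'E'
from h import *
a=cv2.imread("pics/a_scene.png"); cv2.imwrite("pics/g1.png",cv2.resize(a[170:240,340:420],None,fx=8,fy=8,interpolation=cv2.INTER_CUBIC))
a=cv2.imread("pics/a_side.png"); cv2.imwrite("pics/g2.png",cv2.resize(a[130:210,300:380],None,fx=7,fy=7,interpolation=cv2.INTER_CUBIC))
E
```

```text
(no output)
```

View pics/g1.png

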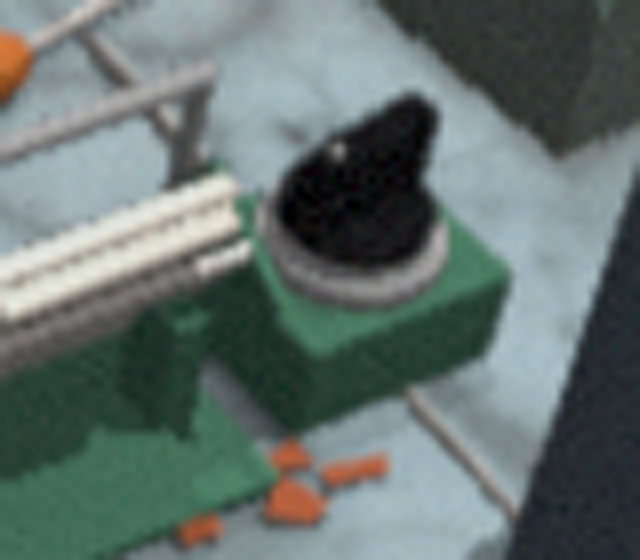

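View pics/g2.png

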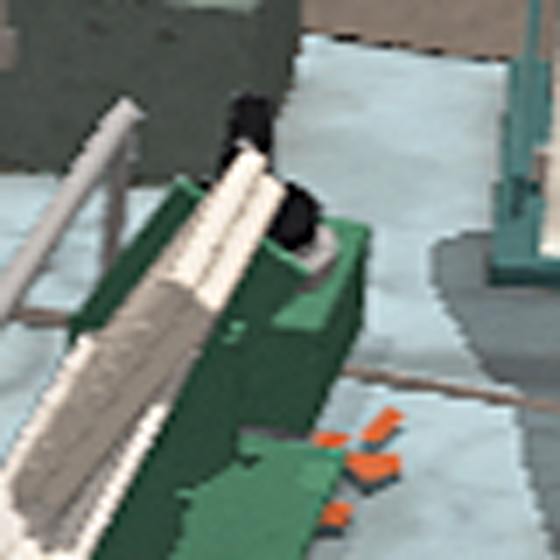

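```bash
python3 - <<'E'
from h import *
cs=get_calibration("scene");cd=get_calibration("side");cw=get_calibration("wrist")
print(tri([(cs,(387,185.6)),(cw,(321,153.))]), atz(cs,(387,185.6),.0985),atz(cw,(321,153),.0985))
print("ring",tri([(cs,(384.4,200.6)),(cw,(318,151))]))
print("bar end",tri([(cs,(365.9,179.7)),(cw,(364,110)),(cd,(318.5,146.9))]))
def bar(k,y):
    a=-np.arctan2(17.7,77.4)+k; return (37+79.4*np.sin(a),y,40.6+79.4*np.cos(a))
obs=[(cs,(177.5,249.4),265),(cd,(228.9,282),265),(cs,(365.9,179.7),-265),(cd,(318.5,146.9),-265),(cw,(364,110),-265)]
ob2=[(cs,(387,185.6),(0,-318,98.5)),(cw,(321,153),(0,-318,98.5))]
f=lambda p:np.concatenate([proj(c,r2w(p,bar(p[3],y)))[0]-np.array(uv) for c,uv,y in obs]+[proj(c,r2w(p,P))[0]-np.array(uv) for c,uv,P in ob2])
s=least_squares(f,[.52,0.01,-.29,0.1]);print(s.x,s.fun.reshape(-1,2))
E
```

```text
[ 0.4184 -0.2888  0.0988] [ 0.4174 -0.2895  0.0985] [ 0.4195 -0.2883  0.0985]
ring [ 0.4191 -0.2926  0.0402]
bar end [ 0.4642 -0.2505  0.1165]
[ 0.5085  0.0149 -0.2857  0.1797] [[-0.2869  0.1683]
 [-0.0536 -0.6228]
 [-0.9932 -1.4829]
 [-1.5272 -1.0216]
 [-1.1935 -1.69  ]
 [-0.2965 -0.3658]
 [-0.3208  1.7702]]
```

```bash
python3 - <<'E'
from h import *
go([0.419,-0.290,0.16],-9.8)
E
```

```text
t 2.0167 pos [ 0.3712 -0.3206  0.3192] angy -10.145037120339971 tilt 1.1713185771938286 zax [-0.004   0.0201 -0.9998] F [-0.7993  0.0668  0.0748] w 0.9926886904320431
delta [0.0355 0.0428 0.1596] rows>= 4 per [0.0089 0.0107 0.0399] spin -0.34503712033998113
```

Call:
jog_arm(
  rows=[
    [0.009,0.011,0.02,0,0.06],
    [0.009,0.011,0.035,0,0.06],
    [0.009,0.011,0.035,0,0.06],
    [0.009,0.01,0.035,0,0.06],
    [0,0,0.03,0,0.06],
    [0,0,0,0,0.06],
    [0,0,0,0,0.06],
  ],
)

```text
clock: 2.6
tool_pos: [0.4156, -0.2997, 0.163]
tool_rot: [-0.004, 0.773, 0.634, 0.004]
force: [-0.4, -0.1, 0.5]
width: 0.703
```

```bash
python3 - <<'E'
from h import *
go([0.419,-0.290,0.096],-9.8)
im,c=snap("wrist","i")
print(proj(c,[(0.419,-0.290,0.0985)]))
E
```

```text
t 2.6 pos [ 0.4156 -0.2997  0.163 ] angy -11.295033554526269 tilt 0.6098081293498028 zax [ 0.0009  0.0106 -0.9999] F [-0.3735 -0.1392  0.5462] w 0.7034771294284996
delta [0.0094 0.0015 0.0672] rows>= 2 per [0.0047 0.0008 0.0336] spin -1.495033554526259
[[284.9074 220.3662]]
```

View pics/i_wrist.png

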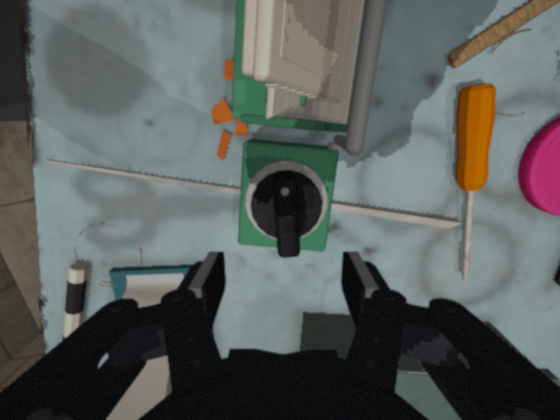

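Call:
jog_arm(
  rows=[
    [0.009,0.003,0.02,-1.7,0.06],
    [0,0,0.03,0,0.06],
    [0,0,0.019,0,0.06],
    [0,0,0,0,0.06],
  ],
)

```text
clock: 2.98
tool_pos: [0.4242, -0.2997, 0.1055]
tool_rot: [0.006, 0.766, 0.643, 0.005]
force: [-1.0, 0.0, -0.4]
width: 0.699
```

```bash
python3 - <<'E'
from h import *
go([0.419,-0.290,0.096],-9.4)
im,c=snap("wrist","j")
E
```

```text
t 2.9833 pos [ 0.4242 -0.2997  0.1055] angy -9.929277844441161 tilt 0.9012128175062066 zax [ 0.0152 -0.0039 -0.9999] F [-0.9707  0.012  -0.3786] w 0.6994912936205386
delta [ 0.0086 -0.0069  0.0094] rows>= 1 per [ 0.0086 -0.0069  0.0094] spin -0.5292778444411681
```

View pics/j_wrist.png

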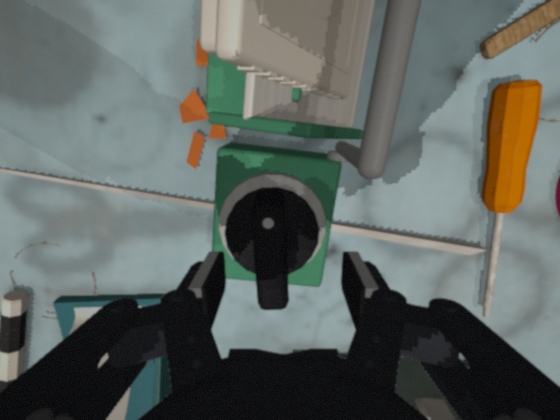

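Call:
jog_arm(
  rows=[
    [0.009,-0.007,0.005,0,0.06],
    [0,0,0.004,0,0.06],
    [0,0,0,0,0.06],
  ],
)

```text
clock: 3.28
tool_pos: [0.4231, -0.296, 0.1078]
tool_rot: [0.015, 0.767, 0.642, 0.005]
force: [-0.1, 0.2, 0.6]
width: 0.697
```

```bash
python3 - <<'E'
from h import *
go([0.419,-0.290,0.096],-9.4)
E
```

```text
t 3.2833 pos [ 0.4231 -0.296   0.1078] angy -10.107225931044576 tilt 1.8282954529268038 zax [ 0.0275 -0.0161 -0.9995] F [-0.0846  0.1938  0.5522] w 0.6966870925982065
delta [ 0.0053 -0.0054  0.0116] rows>= 1 per [ 0.0053 -0.0054  0.0116] spin -0.7072259310445759
```

Call:
jog_arm(
  rows=[
    [0,0,0,0,0.06],
    [0,0,0,0,0.06],
    [0,0,0,0,0.06],
    [0,0,0,0,0.06],
  ],
)

```text
clock: 3.62
tool_pos: [0.4263, -0.3004, 0.1147]
tool_rot: [0.021, 0.767, 0.641, 0.006]
force: [-1.0, -0.9, -0.0]
width: 0.701
```

```bash
python3 - <<'E'
from h import *
go([0.419,-0.290,0.096],-9.4)
E
```

```text
t 3.6167 pos [ 0.4263 -0.3004  0.1147] angy -10.169161881792041 tilt 2.4914775745313977 zax [ 0.036  -0.0244 -0.9991] F [-1.0095 -0.925  -0.0496] w 0.7006362646554186
delta [ 0.0093 -0.0098  0.0182] rows>= 1 per [ 0.0093 -0.0098  0.0182] spin -0.76916188179203
```

Call:
jog_arm(
  rows=[
    [0,0,0,0,0.06],
  ],
)

```text
clock: 3.7
tool_pos: [0.4266, -0.3008, 0.1153]
tool_rot: [0.021, 0.767, 0.641, 0.006]
force: [0.1, -0.1, 0.7]
width: 0.703
```

```bash
python3 - <<'E'
from h import *
for i in range(4):
    s=readout.get_state();print(s["clock"],s["q"],s["qvel"],s["tau"],s["tool_pos"]); get_image("scene")
go([0.419,-0.290,0.096],-9.4)
E
```

```text
3.7 [-0.7463  0.0085 -0.2167  1.3016  0.0065  1.0026] [-0.0003 -0.0001  0.0115  0.0006  0.0005  0.    ] [ -0.0137 -32.3827  32.0254  -0.3518   0.0198   0.    ] [ 0.4266 -0.3008  0.1153]
3.75 [-0.7462  0.0085 -0.2167  1.3015  0.0064  1.0026] [-0.0014  0.0009 -0.0074 -0.0005  0.0014  0.0001] [  0.0114 -32.0349  31.6013  -0.2699   0.0238  -0.0004] [ 0.4267 -0.3008  0.1153]
3.8 [-0.7462  0.0086 -0.2172  1.3015  0.0065  1.0027] [ 0.0003  0.0023 -0.0099  0.0009  0.0017 -0.0001] [ -0.0255 -32.3749  32.0718  -0.3528   0.0191  -0.0004] [ 0.4265 -0.3006  0.115 ]
3.85 [-0.7461  0.0087 -0.2177  1.3016  0.0065  1.0026] [ 0.0006  0.0011 -0.0062  0.0008  0.0002  0.0015] [ -0.0261 -32.4487  32.158   -0.3655   0.02    -0.0002] [ 0.4263 -0.3004  0.1147]
t 3.9 pos [ 0.4262 -0.3003  0.1146] angy -10.168593561710107 tilt 2.4692227340311326 zax [ 0.0357 -0.0241 -0.9991] F [ 0.5907 -0.8294 -0.4822] w 0.7051578602344866
delta [ 0.0092 -0.0097  0.018 ] rows>= 1 per [ 0.0092 -0.0097  0.018 ] spin -0.7685935617101052
```

Call:
jog_arm(
  rows=[
    [0,0,0,0,0.06],
  ],
)

```text
clock: 3.98
tool_pos: [0.4261, -0.3001, 0.1143]
tool_rot: [0.02, 0.767, 0.641, 0.006]
force: [-0.2, -0.8, -0.3]
width: 0.702
```

```bash
python3 - <<'E'
from h import *
for i in range(2):
    s=readout.get_state();print(s["clock"],s["q"],s["qvel"],s["tau"],s["tool_pos"]); get_image("scene")
go([0.419,-0.290,0.096],-9.4)
E
```

```text
3.9833 [-0.746   0.0089 -0.2183  1.3017  0.0065  1.0026] [ 0.0022  0.0032 -0.0015  0.0008  0.0002  0.0005] [ -0.0133 -32.3661  32.0288  -0.3407   0.0212   0.0001] [ 0.4261 -0.3001  0.1143]
4.0333 [-0.746   0.0089 -0.2184  1.3017  0.0065  1.0026] [ 0.0004 -0.0009  0.0001  0.0009  0.0005  0.0002] [ -0.0116 -32.4468  32.1158  -0.351    0.0208  -0.    ] [ 0.426  -0.3001  0.1142]
t 4.0833 pos [ 0.4261 -0.3001  0.1142] angy -10.16177156198875 tilt 2.428366029332138 zax [ 0.0352 -0.0237 -0.9991] F [ 0.0174  0.1022 -0.6898] w 0.6978917772285808
delta [ 0.009  -0.0094  0.0177] rows>= 1 per [ 0.009  -0.0094  0.0177] spin -0.761771561988752
```

Call:
jog_arm(
  rows=[
    [0.009,-0.0094,0.0177,0.7,0.06],
  ],
)

```text
clock: 4.17
tool_pos: [0.4222, -0.2934, 0.1]
tool_rot: [0.025, 0.771, 0.636, 0.007]
force: [1.0, -0.1, 1.5]
width: 0.707
```

```bash
cat >> h.py <<'E'
def settle(n=4):
    for i in range(n): get_image("side")
E
python3 - <<'E'
from h import *
for i in range(4): go([0.419,-0.290,0.096],-9.4); settle(1)
go([0.419,-0.290,0.096],-9.4)
E
```

```text
t 4.1667 pos [ 0.4222 -0.2934  0.1   ] angy -10.900895922436591 tilt 2.9965686069329958 zax [ 0.0424 -0.0306 -0.9986] F [ 1.0275 -0.0656  1.5295] w 0.7070784234236204
delta [ 0.0028 -0.004   0.0037] rows>= 1 per [ 0.0028 -0.004   0.0037] spin -1.500895922436598
t 4.2167 pos [ 0.4168 -0.2873  0.0926] angy -10.910641086863961 tilt 2.0921832290152844 zax [ 0.031  -0.0192 -0.9993] F [-3.3803  3.7745 -4.1815] w 0.7048859940048395
delta [-0.0023  0.0028 -0.0033] rows>= 1 per [-0.0023  0.0028 -0.0033] spin -1.5106410868639557
t 4.2667 pos [ 0.4163 -0.2872  0.0926] angy -10.848195470625093 tilt 1.9743719010283205 zax [ 0.0293 -0.0181 -0.9994] F [-0.3548  0.9296 -1.632 ] w 0.7035218825228082
delta [-0.0023  0.0033 -0.0033] rows>= 1 per [-0.0023  0.0033 -0.0033] spin -1.4481954706250804
t 4.3167 pos [ 0.4174 -0.2884  0.094 ] angy -10.832090493163467 tilt 2.148793167572975 zax [ 0.0315 -0.0203 -0.9993] F [ 0.7773 -0.6534 -0.5544] w 0.6963450891298939
delta [-0.0013  0.0019 -0.0019] rows>= 1 per [-0.0013  0.0019 -0.0019] spin -1.4320904931634573
t 4.3667 pos [ 0.4185 -0.2895  0.0954] angy -10.841191066312382 tilt 2.33245889701443 zax [ 0.0339 -0.0226 -0.9992] F [ 0.5499 -0.51    0.915 ] w 0.6977400920058269
delta [-0.0004  0.0006 -0.0006] rows>= 1 per [-0.0004  0.0006 -0.0006] spin -1.4411910663123706
```

Call:
jog_arm(
  rows=[
    [0,0,0,-1.4,0.0],
    [0,0,0,0,0.0],
    [0,0,0,0,0.0],
    [0,0,0,0,0.0],
    [0,0,0,0,0.0],
  ],
  newtons=30,
)

```text
clock: 4.78
tool_pos: [0.419, -0.2914, 0.0986]
tool_rot: [0.02, 0.762, 0.647, 0.005]
force: [2.7, 1.1, -1.3]
width: 0.181
```

```bash
python3 - <<'E'
from h import *
im,c=snap("wrist","k")
go([0.419,-0.290,0.096],-9.4)
E
```

```text
t 4.8333 pos [ 0.4191 -0.2914  0.0986] angy -9.262910698661445 tilt 2.413770034143202 zax [ 0.0336 -0.0254 -0.9991] F [-1.2367  1.0889 -0.1861] w 0.18294706132560062
delta [ 0.0015 -0.0004  0.0026] rows>= 1 per [ 0.0015 -0.0004  0.0026] spin 0.13708930133856256
```

View pics/k_wrist.png

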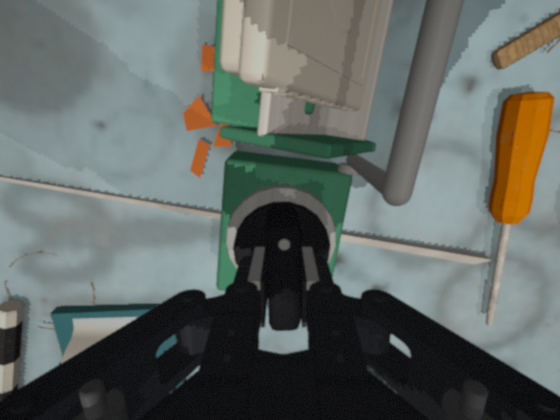

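Call:
jog_arm(
  rows=[
    [0,0,0,-4,0.0],
    [0,0,0,-6.8,0.0],
    [0,0,0,-6.8,0.0],
    [0,0,0,-6.8,0.0],
    [0,0,0,-6.8,0.0],
    [0,0,0,-6.8,0.0],
    [0,0,0,-6.8,0.0],
    [0,0,0,-6.8,0.0],
  ],
)

```text
clock: 5.5
tool_pos: [0.4201, -0.291, 0.0988]
tool_rot: [0.021, 0.387, 0.922, -0.003]
force: [-0.6, -0.4, 0.0]
width: 0.176
```

```bash
python3 - <<'E'
from h import *
go([0.419,-0.290,0.096],80);rackpos()
E
```

```text
t 5.5 pos [ 0.4201 -0.291   0.0988] angy 44.4971964460059 tilt 2.399625166918181 zax [ 0.0354 -0.0223 -0.9991] F [-0.5609 -0.4048  0.042 ] w 0.1760637409303026
delta [ 0.0016 -0.0001  0.0028] rows>= 1 per [ 0.0016 -0.0001  0.0028] spin -35.50280355399411
t 5.50 rack mm [  -8.3195 -317.8897   98.8364] y-angle rel rack x 61.37 tilt [ 0.0354 -0.0223 -0.9991] F [-0.5609 -0.4048  0.042 ] w 15.04 mm q [-0.7414 -0.0088 -0.2672  1.2712  0.0075  0.0531]
```

Call:
jog_arm(
  rows=[
    [0,0,0,-6.6,0.0],
    [0,0,0,-6.6,0.0],
    [0,0,0,-6.6,0.0],
    [0,0,0,-6.6,0.0],
    [0,0,0,-6.6,0.0],
    [0,0,0,-6.6,0.0],
    [0,0,0,-3,0.0],
  ],
)

```text
clock: 6.08
tool_pos: [0.4205, -0.29, 0.1032]
tool_rot: [0.019, 0.006, 1.0, -0.009]
force: [-2.6, 0.7, 1.8]
width: 0.181
```

```bash
python3 - <<'E'
from h import *
go([0.419,-0.290,0.096],80)
snap("wrist","l"); go([0.419,-0.290,0.096],80)
E
```

```text
t 6.0833 pos [ 0.4205 -0.29    0.1032] angy 89.32557347525409 tilt 2.395973324914585 zax [ 0.0372 -0.019  -0.9991] F [-2.5584  0.6721  1.7559] w 0.18125212242627858
delta [0.0018 0.0001 0.0072] rows>= 1 per [0.0018 0.0001 0.0072] spin 9.325573475254089
t 6.1333 pos [ 0.4205 -0.29    0.1032] angy 89.27705915846698 tilt 2.3915553904838456 zax [ 0.0372 -0.0189 -0.9991] F [-1.6346  1.4154  1.2975] w 0.1769349651766347
delta [0.0018 0.0001 0.0072] rows>= 1 per [0.0018 0.0001 0.0072] spin 9.277059158466983
```

View pics/l_wrist.png

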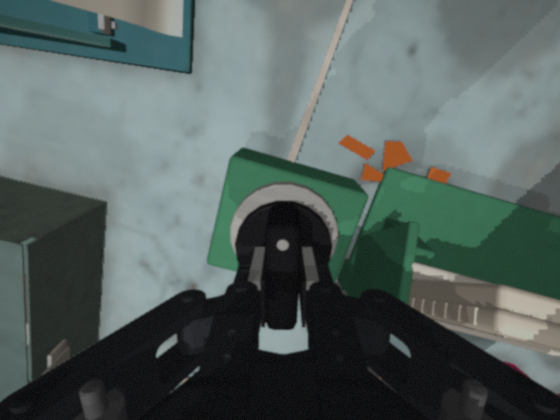

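Call:
jog_arm(
  rows=[
    [0,0,0,0,0.05],
    [0,0,0,0,0.05],
    [0,0,0,0,0.05],
    [0,0,-0.01,0,0.05],
    [0,0,-0.03,0,0.05],
    [0,0,-0.04,0,0.05],
    [0,0,-0.04,-7,0.05],
    [0,0,-0.04,-7,0.05],
    [0,0,-0.03,-7,0.05],
    [0,0,-0.02,-7,0.05],
    [0,0,0,-7,0.05],
  ],
)

```text
clock: 7.05
tool_pos: [0.4118, -0.285, 0.3249]
tool_rot: [0.016, -0.3, 0.954, -0.016]
force: [0.4, 0.2, 0.2]
width: 0.583
```

```bash
python3 - <<'E'
from h import *
rackpos(); settle(3); rackpos(); snap("side","m",(200,135,380,355),2.7); im,c=snap("wrist","m"); 
E
```

```text
t 7.05 rack mm [ -17.988  -314.5119  324.8906] y-angle rel rack x 141.74 tilt [ 0.0397 -0.02   -0.999 ] F [0.3757 0.1817 0.1797] w 49.78 mm q [-0.7466 -0.0303  0.1636  1.7219  0.0123 -1.3553]
t 7.20 rack mm [ -19.1577 -313.9323  319.2482] y-angle rel rack x 141.24 tilt [ 0.0336 -0.0145 -0.9993] F [0.2817 0.4954 0.6983] w 50.08 mm q [-0.7465 -0.0283  0.1543  1.7189  0.0122 -1.3463]
```

View pics/m_wrist.png

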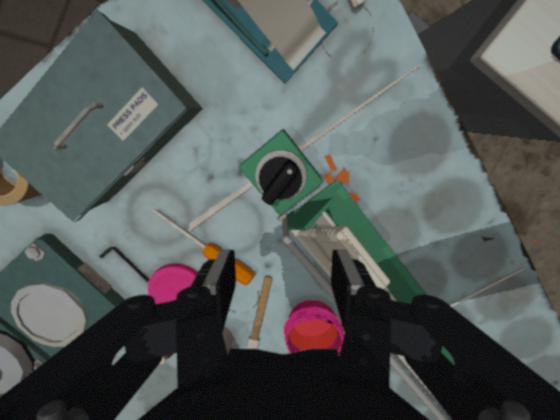

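Call:
jog_arm(
  rows=[
    [0,0,0,-4,0.05],
    [0,0,0,-7,0.05],
    [0,0,0,-7,0.05],
    [0,0,0,-7,0.05],
    [0,0,0,-7,0.05],
    [0,0,0,-5,0.05],
    [-0.015,0,0,0,0.05],
    [-0.03,0,0,0,0.05],
    [-0.04,0,0,0,0.05],
    [-0.04,0,0,0,0.05],
    [-0.04,0,0,0,0.05],
    [-0.04,0,0,0,0.05],
    [-0.04,0,0,0,0.05],
    [-0.04,0,0,0,0.05],
    [-0.04,0,0,0,0.05],
    [-0.03,0,0,0,0.05],
    [-0.015,0,0,0,0.05],
  ],
)

```text
clock: 8.72
tool_pos: [0.5206, 0.0838, 0.2847]
tool_rot: [-0.005, -0.574, 0.818, 0.013]
force: [-1.0, -0.4, 0.2]
width: 0.589
```

```bash
python3 - <<'E'
from h import *
rackpos(); settle(3); rackpos(); im,c=snap("wrist","n"); 
E
```

```text
t 8.72 rack mm [-20.9126  69.9776 284.7154] y-angle rel rack x 177.01 tilt [-0.0234  0.015  -0.9996] F [-0.9568 -0.4468  0.154 ] w 50.26 mm q [ 0.0237  0.0874  0.2032  1.7096  0.0155 -1.2004]
t 8.87 rack mm [-20.6273  67.4424 284.7885] y-angle rel rack x 177.02 tilt [-0.0241  0.0132 -0.9996] F [-0.1534 -0.2082  0.5104] w 50.06 mm q [ 0.02    0.0863  0.2021  1.7105  0.0137 -1.2043]
```

View pics/n_wrist.png

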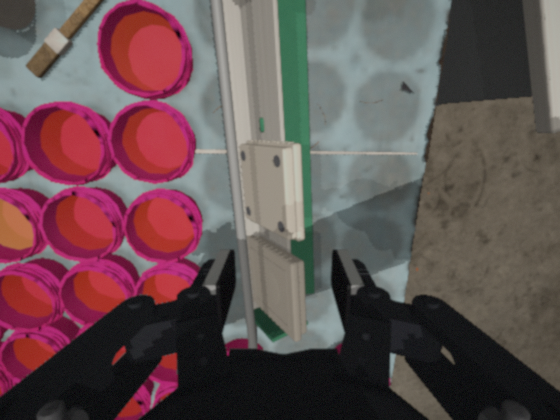

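```bash
python3 - <<'E'
from h import *
im=cv2.imread("pics/n_wrist.png")
cv2.imwrite("pics/n_c.png",cv2.resize(im[0:350,190:330],None,fx=2.2,fy=2.2,interpolation=cv2.INTER_CUBIC)[:600*2])
cv2.imwrite("pics/n_c1.png",cv2.resize(im[0:140,190:330],None,fx=4.2,fy=4.2,interpolation=cv2.INTER_CUBIC))
cv2.imwrite("pics/n_c2.png",cv2.resize(im[130:350,190:330],None,fx=2.7,fy=2.7,interpolation=cv2.INTER_CUBIC))
c=get_calibration("wrist")
P2=np.array([.5085,.0149,-.2857])
for y in (186,62,-62,-186):
    print(y,proj(c,r2w(P2,[(.9-.53*52+.848*10,y-50,79.4+44.1+5.3),(.9-.53*52+.848*10,y+50,79.4+44.1+5.3)])).ravel())
E
```

```text
186 [294.2562 262.2844 298.8674 342.0816]
62 [287.1544 139.3886 293.0157 240.8175]
-62 [277.8554 -21.5313 285.5543 111.6975]
-186 [ 265.1528 -241.352   275.7131  -58.6055]
```

View pics/n_c1.png

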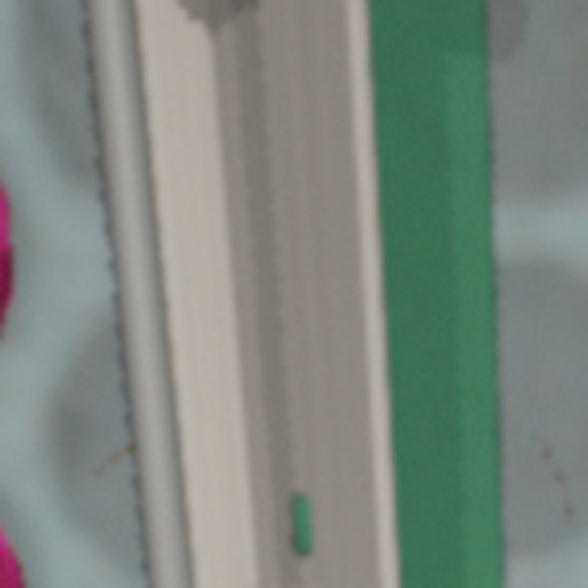

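View pics/n_c2.png

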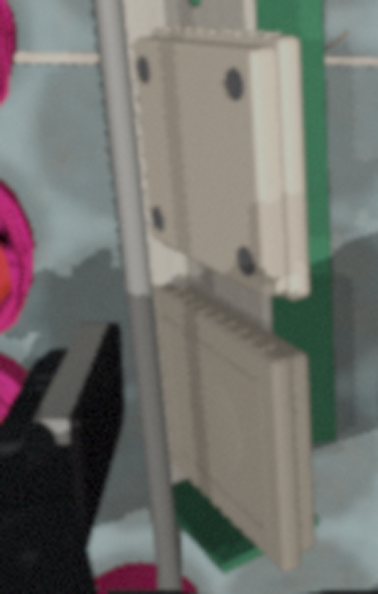

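```bash
python3 - <<'E'
from h import *
im=cv2.imread("pics/n_wrist.png")
cv2.imwrite("pics/n_c3.png",cv2.resize(im[135:245,230:310],None,fx=5.4,fy=5.4,interpolation=cv2.INTER_CUBIC))
cv2.imwrite("pics/n_c4.png",cv2.resize(im[230:345,230:315],None,fx=5.2,fy=5.2,interpolation=cv2.INTER_CUBIC))
E
```

```text
(no output)
```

View pics/n_c3.png

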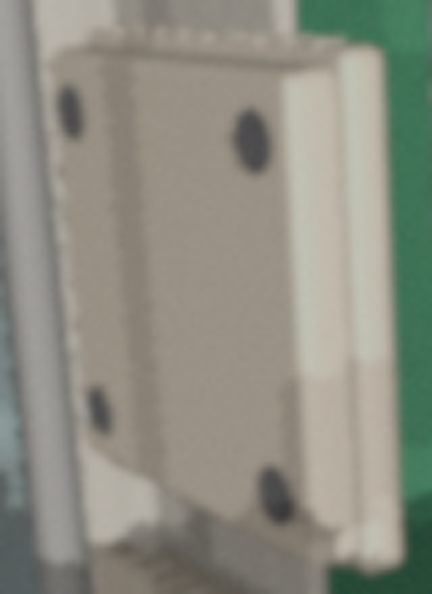

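View pics/n_c4.png

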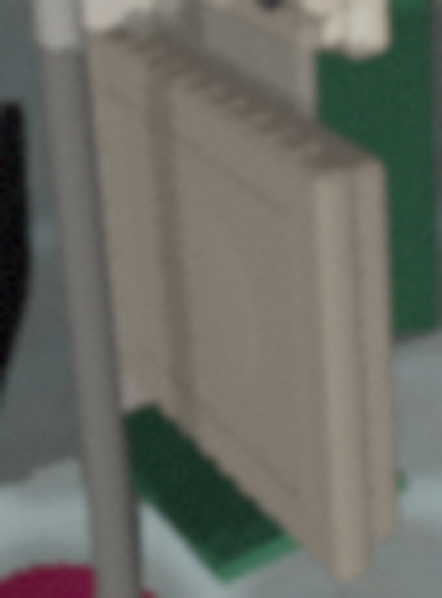

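```bash
cat > fit.py <<'E'
from h import *
cs=get_calibration("scene");cd=get_calibration("side");cw=get_calibration("wrist")
def bar(k,y):
    a=-np.arctan2(17.7,77.4)+k; return (37+79.4*np.sin(a),y,40.6+79.4*np.cos(a))
def dp(a,t,y): return (0.9-.53*a+.848*t,y,79.4+.848*a+.53*t)
obs=[(cs,(177.5,249.4),265),(cd,(228.9,282),265),(cs,(365.9,179.7),-265),(cd,(318.5,146.9),-265)]
K=(0.4190,-0.2900,.0) # knob from grasp
def f(p):
    r=[proj(c,r2w(p,bar(p[3],y)))[0]-np.array(uv) for c,uv,y in obs]
    for (u,v) in [(216.7,0),(230,140),(246.3,291.5)]:
        A,B=proj(cw,r2w(p,[bar(p[3],-50),bar(p[3],200)])); t=(v-A[1])/(B[1]-A[1]); r.append([A[0]+t*(B[0]-A[0])-u])
    for uv,P in [((282.4,147.6),dp(49,10,62+p[4]-47)),((287.4,233),dp(49,10,62+p[4]+47)),((300.4,144.3),dp(52,-10,62+p[4]-50)),((304,238.7),dp(52,-10,62+p[4]+50)),((291.5,262.7),dp(52,10,186+p[5]-50)),((295,340.6),dp(52,10,186+p[5]+50))]:
        r.append(proj(cw,r2w(p,P))[0]-np.array(uv))
    k=r2w(p,(0,-318,0))[0]; r.append((k[:2]-K[:2])*800)
    return np.concatenate(r)
s=least_squares(f,[.51,.01,-.29,.1,0,0]);print(s.x);print(s.fun)
E
python3 fit.py
```

```text
[ 0.5114  0.0141 -0.2935  0.1445  2.4694 -1.0008]
[-0.5373 -0.5085 -1.3821 -0.9087 -0.5429 -1.0724 -0.7767 -0.8959 -0.0081
  1.2369  0.6767 -0.1452 -1.8431  0.0442  6.8413  1.0362 -3.6769  0.9976
 -0.3329 -1.251  -0.8836 -0.4799  1.166   0.3262 -0.2719]
```

```bash
sed -i 's/^POSE=.*/POSE=np.array([0.5114,0.0141,-0.2935])/' h.py; cat >> h.py <<'E'
def w2r(P):
    P=np.atleast_2d(P);c,si=np.cos(POSE[2]),np.sin(POSE[2]); d=P-[POSE[0],POSE[1],0]
    return 1000*np.c_[c*d[:,0]+si*d[:,1],-si*d[:,0]+c*d[:,1],d[:,2]]
def gor(x,y,z,rel=None): go(r2w(POSE,(x,y,z))[0],None if rel is None else rel+np.degrees(POSE[2]))
E
python3 - <<'E'
from h import *
c=get_calibration("wrist")
for uv in [(192,55),(195,145),(203,225)]:
    for z in (.05,.065): print(uv,z,w2r(atz(c,uv,z)))
cs=get_calibration("scene")
for uv in [(305,197),(305,210)]: print(w2r(atz(cs,uv,0.0)),w2r(atz(cs,uv,0.06)))
gor(0,-62,285,180)
E
```

```text
(192, 55) 0.05 [[ 73.3845 -76.9347  50.    ]]
(192, 55) 0.065 [[ 69.8018 -73.9926  65.    ]]
(195, 145) 0.05 [[83.5446 17.5056 50.    ]]
(195, 145) 0.065 [[79.532  16.4513 65.    ]]
(203, 225) 0.05 [[ 87.494  116.6724  50.    ]]
(203, 225) 0.065 [[ 83.3143 111.4217  65.    ]]
[[ 152.9502 -154.4809    0.    ]] [[  98.3886 -118.5337   60.    ]]
[[ 105.2099 -126.0406    0.    ]] [[ 53.9106 -92.037   60.    ]]
t 8.9167 pos [0.5202 0.0802 0.2854] angy 160.05717986624674 tilt 1.5189849632484336 zax [-0.0231  0.013  -0.9996] F [-0.4179 -0.0985  0.4477] w 0.5853318100772826
delta [ 0.1271 -0.0177 -0.0006] rows>= 4 per [ 0.0318 -0.0044 -0.0001] spin -3.1265088466635973
```

Call:
jog_arm(
  rows=[
    [0.015,-0.003,0,-3,0.0],
    [0.03,-0.004,0,0,0.0],
    [0.03,-0.004,0,0,0.0],
    [0.03,-0.004,0.02,0,0.0],
    [0.02,0,0.035,0,0.0],
    [0,0,0.035,0,0.0],
    [0,0,0.025,0,0.0],
  ],
)

```text
clock: 9.5
tool_pos: [0.4938, -0.0577, 0.1714]
tool_rot: [-0.003, -0.589, 0.808, 0.005]
force: [-0.4, 0.3, -0.7]
width: -0.002
```

```bash
python3 - <<'E'
from h import *
settle(3); rackpos(); gor(0,-62,134,180)
E
```

```text
t 9.65 rack mm [  2.3977 -72.3978 171.3175] y-angle rel rack x 179.12 tilt [-0.0155  0.007  -0.9999] F [-0.5789  0.7032  0.5415] w -0.51 mm q [-0.25   -0.0133 -0.1257  1.4751  0.0029 -1.5121]
t 9.65 pos [ 0.4928 -0.0559  0.1713] angy 162.30813032861204 tilt 0.9773073273645577 zax [-0.0155  0.007  -0.9999] F [-0.5789  0.7032  0.5415] w -0.005934432536690091
delta [-0.0103  0.0019  0.0374] rows>= 1 per [-0.0103  0.0019  0.0374] spin -0.8755583842983015
```

Call:
jog_arm(
  rows=[
    [-0.008,0.004,0.037,-0.9,0.0],
  ],
)

```text
clock: 9.73
tool_pos: [0.4971, -0.0499, 0.1435]
tool_rot: [0.002, -0.595, 0.804, 0.0]
force: [2.1, -0.3, 2.0]
width: -0.005
```

```bash
python3 - <<'E'
from h import *
settle(3); rackpos(); snap("wrist","p")
E
```

```text
t 9.88 rack mm [ -5.0956 -64.4803 132.3813] y-angle rel rack x 180.02 tilt [-0.0224  0.0085 -0.9997] F [0.2551 0.2935 0.2243] w -0.07 mm q [-0.2332 -0.0104 -0.2007  1.4043  0.0031 -1.5108]
```

View pics/p_wrist.png

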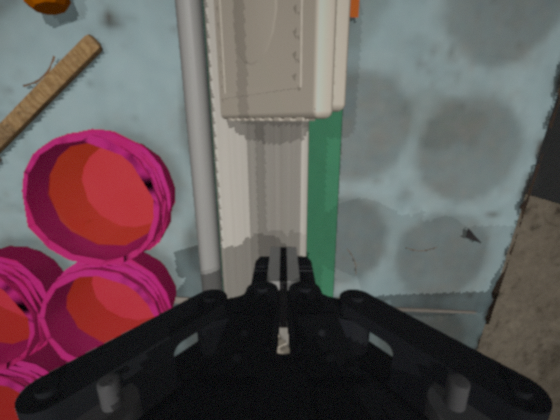

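Call:
jog_arm(
  rows=[
    [0,-0.008,0,0,0.0],
    [0,-0.012,-0.002,0,0.0],
    [0,-0.013,0,0,0.0],
    [0,-0.013,0,0,0.0],
    [0,-0.013,0.002,0,0.0],
    [0,-0.012,0.004,0,0.0],
  ],
)

```text
clock: 10.43
tool_pos: [0.582, -0.0735, 0.1623]
tool_rot: [0.012, -0.596, 0.803, -0.013]
force: [1.0, 0.0, 0.0]
width: 0.001
```

```bash
python3 - <<'E'
from h import *
rackpos(); snap("wrist","q"); rackpos()
E
```

```text
t 10.43 rack mm [ 92.9306 -63.4653 162.2574] y-angle rel rack x 180.01 tilt [ 0.0343 -0.0065 -0.9994] F [1.0022 0.0155 0.0024] w 0.11 mm q [-0.2409  0.1696  0.0497  1.416   0.0019 -1.5184]
t 10.48 rack mm [ 95.9003 -63.6866 162.4608] y-angle rel rack x 179.98 tilt [ 0.0387 -0.0078 -0.9992] F [ 4.2328 -1.4649  0.3935] w 0.03 mm q [-0.2415  0.1723  0.053   1.4121  0.0017 -1.5184]
```

View pics/q_wrist.png

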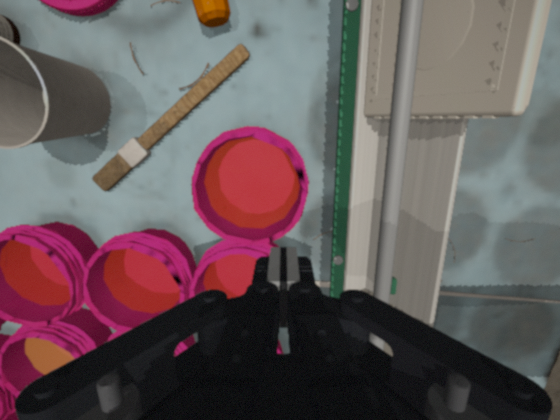

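```bash
cat >> h.py <<'E'
def bar(k,y):
    a=-np.arctan2(17.7,77.4)+k; return (37+79.4*np.sin(a),y,40.6+79.4*np.cos(a))
def barfit(c,pts):
    def res(k):
        r=[]
        for u,v in pts:
            A,B=proj(c,r2w(POSE,[bar(k[0],-250),bar(k[0],250)])); d=(B-A)/np.linalg.norm(B-A); r.append(d[0]*(v-A[1])-d[1]*(u-A[0]))
        return r
    for k0 in (0,.6,1.2):
        s=least_squares(res,[k0]); print("keeper",s.x,s.fun, bar(s.x[0],0))
E
python3 - <<'E'
from h import *
c=get_calibration("wrist"); barfit(c,[(411,30),(398,150),(386,260)])
E
```

```text
keeper [0.2221] [ 0.1247 -0.0409 -0.1099] (np.float64(36.78611079094387), 0, np.float64(119.99971191009607))
keeper [0.2221] [ 0.1247 -0.0409 -0.1099] (np.float64(36.786110790242475), 0, np.float64(119.99971191009416))
keeper [0.2221] [ 0.1247 -0.0409 -0.1099] (np.float64(36.78611079094387), 0, np.float64(119.99971191009607))
```

Call:
jog_arm(
  rows=[
    [0,0.041,0,0,0.0],
  ],
)

```text
clock: 10.57
tool_pos: [0.5534, -0.0658, 0.161]
tool_rot: [0.015, -0.595, 0.803, -0.017]
force: [-0.2, 0.6, -0.3]
width: 0.0
```

```bash
python3 - <<'E'
from h import *
settle(4); rackpos()
E
```

```text
t 10.77 rack mm [ 56.5724 -63.5569 163.8804] y-angle rel rack x 179.98 tilt [ 0.0436 -0.009  -0.999 ] F [ 0.4849 -0.5721  0.2722] w 0.08 mm q [-0.2374  0.0665 -0.0599  1.4     0.0015 -1.5144]
```

Call:
jog_arm(
  rows=[
    [0,0.041,0,0,0.0],
  ],
)

```text
clock: 10.85
tool_pos: [0.5145, -0.0537, 0.1618]
tool_rot: [0.016, -0.595, 0.803, -0.019]
force: [-1.6, 0.2, -0.0]
width: -0.003
```

```bash
python3 - <<'E'
from h import *
settle(4); gor(8,-62,128,180)
E
```

```text
t 11.05 pos [ 0.5093 -0.0515  0.1644] angy 163.1722471125626 tilt 2.820831761193649 zax [ 0.0481 -0.0102 -0.9988] F [0.1378 0.6569 0.6782] w -0.001987945268626394
delta [-0.0013  0.0107  0.036 ] rows>= 1 per [-0.0013  0.0107  0.036 ] spin -0.011441600347751546
```

Call:
jog_arm(
  rows=[
    [0,0.012,0.036,0,0.0],
  ],
)

```text
clock: 11.13
tool_pos: [0.5092, -0.0509, 0.1388]
tool_rot: [0.024, -0.596, 0.802, -0.028]
force: [2.0, -0.2, 1.8]
width: 0.005
```

```bash
python3 - <<'E'
from h import *
settle(4); rackpos()
E
```

```text
t 11.33 rack mm [  7.8493 -63.2598 129.0839] y-angle rel rack x 179.99 tilt [ 0.0496 -0.0106 -0.9987] F [ 0.1329 -0.7822  0.5476] w 0.20 mm q [-0.231  -0.0536 -0.2502  1.3235  0.001  -1.5083]
```

Call:
jog_arm(
  rows=[
    [0,-0.034,0.0,0,0.0],
  ],
)

```text
clock: 11.42
tool_pos: [0.5281, -0.0567, 0.1306]
tool_rot: [0.014, -0.596, 0.802, -0.016]
force: [-4.1, 1.8, -1.8]
width: -0.001
```

```bash
python3 - <<'E'
from h import *
settle(2); rackpos();settle(2); rackpos()
E
```

```text
t 11.52 rack mm [ 47.6494 -63.4738 132.8463] y-angle rel rack x 179.95 tilt [ 0.0556 -0.0124 -0.9984] F [-0.2308 -0.2025  0.7045] w -0.16 mm q [-0.236   0.04   -0.1499  1.3239  0.0009 -1.5125]
t 11.62 rack mm [ 45.7973 -63.2313 134.5712] y-angle rel rack x 179.97 tilt [ 0.0559 -0.0121 -0.9984] F [-0.65   -0.1804 -0.1141] w 0.20 mm q [-0.2355  0.0345 -0.1521  1.327   0.0012 -1.5123]
```

Call:
jog_arm(
  rows=[
    [0,-0.03,0.018,0,0.0],
  ],
)

```text
clock: 11.7
tool_pos: [0.5653, -0.0675, 0.1237]
tool_rot: [0.019, -0.596, 0.802, -0.022]
force: [-4.3, 0.5, -4.3]
width: 0.0
```

```bash
python3 - <<'E'
from h import *
settle(4); rackpos(); im,c=snap("wrist","r")
E
```

```text
t 11.90 rack mm [ 78.0564 -63.1151 120.2026] y-angle rel rack x 179.96 tilt [ 0.058  -0.0126 -0.9982] F [-0.1311  0.5621 -0.5285] w 0.06 mm q [-0.2387  0.1196 -0.0908  1.301   0.0015 -1.5155]
```

View pics/r_wrist.png

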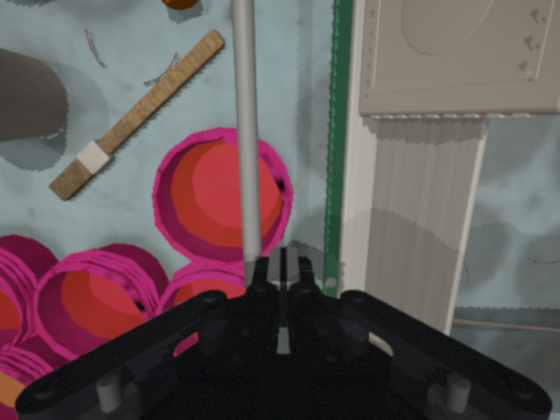

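```bash
python3 - <<'E'
from h import *
c=get_calibration("wrist"); barfit(c,[(242,10),(247,120),(253,230)])
gor(78+5,-63,145,180)
E
```

```text
keeper [1.0847] [ 1.3863  0.2181 -1.9495] (np.float64(97.16626110576973), 0, np.float64(92.41101257987864))
keeper [1.0847] [ 1.3863  0.2181 -1.9495] (np.float64(97.16626110907279), 0, np.float64(92.41101257604289))
keeper [1.0847] [ 1.3863  0.2181 -1.9495] (np.float64(97.16626112089696), 0, np.float64(92.41101256231192))
t 11.95 pos [ 0.5678 -0.0688  0.1211] angy 163.15324968200048 tilt 3.491896913223315 zax [ 0.0595 -0.013  -0.9981] F [0.0783 0.6393 0.3592] w 0.0006825100621603778
delta [-0.0002 -0.0064 -0.0236] rows>= 1 per [-0.0002 -0.0064 -0.0236] spin -0.030439030909860776
```

Call:
jog_arm(
  rows=[
    [0,0,-0.015,0,0.0],
    [0,-0.026,0.0,0,0.0],
  ],
)

```text
clock: 12.12
tool_pos: [0.5889, -0.0746, 0.1429]
tool_rot: [0.021, -0.596, 0.802, -0.023]
force: [1.8, -0.3, 1.4]
width: -0.002
```

```bash
python3 - <<'E'
from h import *
settle(4); rackpos(); gor(106,-62,103,180)
E
```

```text
t 12.32 rack mm [101.8212 -62.9793 139.5569] y-angle rel rack x 179.98 tilt [ 0.0602 -0.013  -0.9981] F [-0.1096  0.9228 -0.7115] w 0.01 mm q [-0.2408  0.1704  0.0044  1.3432  0.0017 -1.5179]
t 12.3167 pos [ 0.5906 -0.0756  0.1396] angy 163.1664836933896 tilt 3.530269839036945 zax [ 0.0602 -0.013  -0.9981] F [-0.1096  0.9228 -0.7115] w 0.00017480381639113984
delta [-0.0008 -0.0019  0.0367] rows>= 1 per [-0.0008 -0.0019  0.0367] spin -0.017205019520730502
```

Press down on the bar to its stop.

Call:
jog_arm(
  rows=[
    [0,-0.002,0.025,0,0.0],
  ],
)

```text
clock: 12.4
tool_pos: [0.5971, -0.0771, 0.1219]
tool_rot: [0.024, -0.596, 0.802, -0.028]
force: [0.5, -0.4, 1.0]
width: -0.001
```

```bash
python3 - <<'E'
from h import *
settle(3); rackpos()
E
```

```text
t 12.55 rack mm [106.4814 -62.7287 115.9108] y-angle rel rack x 179.99 tilt [ 0.0649 -0.0141 -0.9978] F [ 3.2623 -0.4257 -0.5984] w -0.18 mm q [-0.2409  0.1861 -0.0254  1.2929  0.0018 -1.518 ]
```

Call:
jog_arm(
  rows=[
    [0,-0.001,0.018,0,0.0],
  ],
)

```text
clock: 12.63
tool_pos: [0.6021, -0.0786, 0.1048]
tool_rot: [0.026, -0.596, 0.802, -0.031]
force: [12.2, -4.5, 10.5]
width: 0.002
```

```bash
python3 - <<'E'
from h import *
settle(3); rackpos();im,c=snap("wrist","s")
E
```

```text
t 12.78 rack mm [113.8814 -62.5757 102.7917] y-angle rel rack x 179.97 tilt [ 0.0789 -0.0179 -0.9967] F [ 7.9431 -2.5159  1.2955] w 0.10 mm q [-0.2411  0.196  -0.0413  1.2525  0.0015 -1.5181]
```

View pics/s_wrist.png

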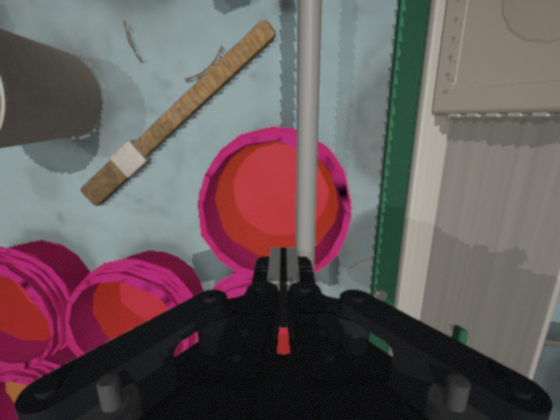

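```bash
python3 - <<'E'
from h import *
c=get_calibration("wrist"); barfit(c,[(310,10),(308,120),(305,230)])
E
```

```text
keeper [1.2418] [ 0.1057 -0.3287  0.2367] (np.float64(104.52986045837744), 0, np.float64(82.36215926496224))
keeper [1.2418] [ 0.1057 -0.3287  0.2367] (np.float64(104.52986046550598), 0, np.float64(82.36215925343532))
keeper [1.2418] [ 0.1057 -0.3287  0.2367] (np.float64(104.529860466238), 0, np.float64(82.36215925225162))
```

Call:
jog_arm(
  rows=[
    [0,0.003,-0.025,0,0.0],
  ],
)

```text
clock: 12.92
tool_pos: [0.5962, -0.0772, 0.1244]
tool_rot: [0.025, -0.595, 0.802, -0.029]
force: [-0.3, -0.3, -1.4]
width: -0.002
```

```bash
python3 - <<'E'
from h import *
settle(3); rackpos(); gor(97,-62,118,180)
E
```

```text
t 13.07 rack mm [109.797  -62.5256 131.5795] y-angle rel rack x 179.98 tilt [ 0.0843 -0.0191 -0.9963] F [-0.3781  0.3284  0.6118] w 0.21 mm q [-0.2407  0.1679 -0.016   1.3005  0.0015 -1.5178]
t 13.0667 pos [ 0.5984 -0.0775  0.1316] angy 163.16557136649007 tilt 4.958186702067234 zax [ 0.0843 -0.0191 -0.9963] F [-0.3781  0.3284  0.6118] w 0.002444630396695023
delta [-0.0004  0.0139  0.0124] rows>= 1 per [-0.0004  0.0139  0.0124] spin -0.018117346420268632
```

Call:
jog_arm(
  rows=[
    [0,0.014,0.006,0,0.0],
  ],
)

```text
clock: 13.15
tool_pos: [0.587, -0.0741, 0.1263]
tool_rot: [0.029, -0.595, 0.802, -0.034]
force: [-0.5, 0.4, -0.8]
width: 0.002
```

```bash
python3 - <<'E'
from h import *
settle(3); rackpos(); gor(98,-62,98,180)
E
```

```text
t 13.30 rack mm [ 94.2117 -62.4007 123.2021] y-angle rel rack x 180.00 tilt [ 0.0809 -0.0183 -0.9966] F [ 0.1149 -0.6063  0.4348] w 0.33 mm q [-0.239   0.1353 -0.0688  1.2836  0.0014 -1.5165]
t 13.3 pos [ 0.5835 -0.0729  0.1232] angy 163.18699629044445 tilt 4.756058833964673 zax [ 0.0809 -0.0183 -0.9966] F [ 0.1149 -0.6063  0.4348] w 0.0038314928026726225
delta [-0.0003 -0.0017  0.0254] rows>= 1 per [-0.0003 -0.0017  0.0254] spin 0.003307577534116035
```

Call:
jog_arm(
  rows=[
    [0,-0.005,0.028,0,0.0],
  ],
)

```text
clock: 13.38
tool_pos: [0.5946, -0.0757, 0.1024]
tool_rot: [0.031, -0.596, 0.802, -0.036]
force: [4.2, -0.7, 4.3]
width: -0.001
```

```bash
python3 - <<'E'
from h import *
settle(1); rackpos();settle(3); rackpos();im,c=snap("wrist","t")
E
```

```text
t 13.43 rack mm [106.5295 -61.7181 101.4909] y-angle rel rack x 180.01 tilt [ 0.0935 -0.0207 -0.9954] F [5.7177 1.0948 8.7524] w -0.29 mm q [-0.2393  0.1635 -0.0821  1.2293  0.0021 -1.517 ]
t 13.58 rack mm [106.5201 -61.6993 101.5357] y-angle rel rack x 180.01 tilt [ 0.0933 -0.0206 -0.9954] F [ 2.4242 -0.0878 12.6068] w -0.03 mm q [-0.2393  0.1638 -0.0817  1.2297  0.0021 -1.5169]
```

View pics/t_wrist.png

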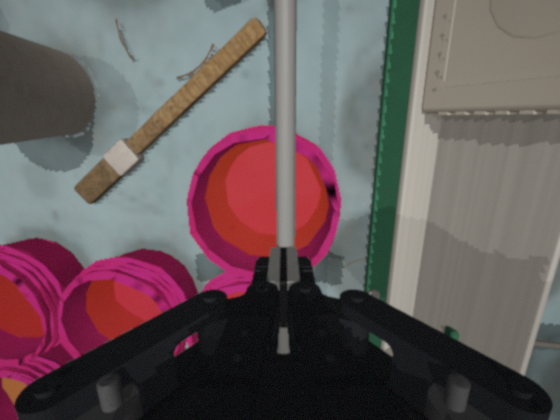

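Call:
jog_arm(
  rows=[
    [0,0,-0.02,0,0.05],
    [0,0,-0.04,0,0.05],
    [0,0,-0.04,0,0.05],
    [0,0,-0.02,0,0.05],
  ],
)

```text
clock: 13.97
tool_pos: [0.5811, -0.0726, 0.2182]
tool_rot: [0.027, -0.596, 0.802, -0.031]
force: [0.8, -1.0, 1.6]
width: 0.562
```

```bash
python3 - <<'E'
from h import *
rackpos(); settle(4); rackpos(); snap("side","u"); im,c=snap("scene","u")
E
```

```text
t 13.97 rack mm [ 91.8244 -62.8179 218.1636] y-angle rel rack x 180.01 tilt [ 0.0805 -0.0175 -0.9966] F [ 0.8184 -1.003   1.6142] w 48.00 mm q [-0.2398  0.1135  0.0961  1.4711  0.0021 -1.5175]
t 14.17 rack mm [ 91.2149 -62.8833 213.8774] y-angle rel rack x 180.01 tilt [ 0.0768 -0.0166 -0.9969] F [-0.3904 -0.4883 -0.7557] w 50.13 mm q [-0.2399  0.1156  0.0902  1.4668  0.0022 -1.5175]
```

View pics/u_side.png

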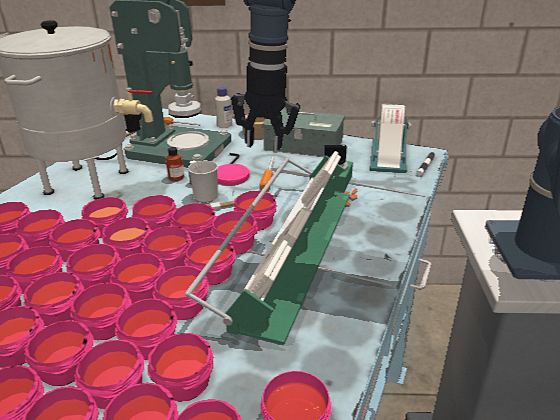

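Call:
jog_arm(
  rows=[
    [0,0.041,0,0,0.05],
  ],
)

```text
clock: 14.35
tool_pos: [0.5442, -0.0622, 0.2025]
tool_rot: [0.023, -0.595, 0.803, -0.026]
force: [0.0, -0.8, -0.1]
width: 0.59
```

```bash
python3 - <<'E'
from h import *
rackpos(); 
for i in range(4): settle(1); rackpos()
E
```

```text
t 14.35 rack mm [ 53.4686 -63.5787 202.5241] y-angle rel rack x 179.93 tilt [ 0.0684 -0.0151 -0.9975] F [ 0.0229 -0.7792 -0.0972] w 50.36 mm q [-0.2371  0.0274 -0.0248  1.4485  0.0014 -1.5133]
t 14.40 rack mm [ 36.3932 -63.16   196.4016] y-angle rel rack x 180.04 tilt [ 0.0443 -0.0084 -0.999 ] F [-10.2172   3.7734  -9.9188] w 49.75 mm q [-0.2349  0.0104 -0.053   1.4623  0.0022 -1.513 ]
t 14.45 rack mm [ 39.2644 -63.0705 198.0032] y-angle rel rack x 180.05 tilt [ 0.049  -0.0095 -0.9988] F [-0.172   0.9207 -0.2224] w 50.26 mm q [-0.235   0.0127 -0.0478  1.4605  0.0022 -1.5132]
t 14.50 rack mm [ 43.5852 -63.0297 201.3577] y-angle rel rack x 180.04 tilt [ 0.0584 -0.012  -0.9982] F [ 0.4979 -0.4342  0.6977] w 49.86 mm q [-0.2353  0.0134 -0.0408  1.457   0.002  -1.5133]
t 14.55 rack mm [ 46.6775 -62.9971 204.3111] y-angle rel rack x 180.02 tilt [ 0.0653 -0.0138 -0.9978] F [0.6284 0.2962 1.0853] w 50.34 mm q [-0.2355  0.0137 -0.035   1.4553  0.0018 -1.5133]
```

Call:
jog_arm(
  rows=[
    [0,0.041,0,0,0.05],
  ],
)

```text
clock: 14.63
tool_pos: [0.5059, -0.0505, 0.1994]
tool_rot: [0.023, -0.595, 0.803, -0.026]
force: [0.6, -1.2, 0.6]
width: 0.587
```

```bash
python3 - <<'E'
from h import *
settle(3);rackpos()
E
```

```text
t 14.78 rack mm [  5.4121 -62.9995 199.2069] y-angle rel rack x 180.05 tilt [ 0.0596 -0.0124 -0.9981] F [ 0.8561 -0.508   0.8136] w 50.02 mm q [-0.2305 -0.0854 -0.1412  1.4541  0.0016 -1.5088]
```

Call:
jog_arm(
  rows=[
    [0,-0.041,0,0,0.05],
    [0,-0.041,0,0,0.05],
  ],
)

```text
clock: 14.95
tool_pos: [0.5714, -0.0691, 0.2032]
tool_rot: [0.019, -0.597, 0.802, -0.021]
force: [0.8, -0.4, 1.1]
width: 0.588
```

```bash
python3 - <<'E'
from h import *
rackpos(); 
for i in range(4): settle(1); rackpos()
E
```

```text
t 14.95 rack mm [ 81.5328 -62.2659 203.1554] y-angle rel rack x 180.16 tilt [ 0.0543 -0.0107 -0.9985] F [ 0.7765 -0.3602  1.0593] w 50.21 mm q [-0.238   0.1153  0.0699  1.4701  0.0024 -1.5182]
t 15.00 rack mm [ 89.6827 -62.8278 199.7344] y-angle rel rack x 180.08 tilt [ 0.0573 -0.0118 -0.9983] F [ 6.2583 -2.4264 -3.3481] w 50.33 mm q [-0.2397  0.1327  0.0821  1.4617  0.0021 -1.5184]
t 15.05 rack mm [ 86.1978 -62.8696 199.9435] y-angle rel rack x 180.07 tilt [ 0.0531 -0.0107 -0.9985] F [-0.4355 -0.3771 -0.3334] w 50.50 mm q [-0.2394  0.1283  0.0778  1.4662  0.0021 -1.5181]
t 15.10 rack mm [ 84.0104 -62.7039 201.2218] y-angle rel rack x 180.09 tilt [ 0.0521 -0.0102 -0.9986] F [ 0.0213  0.4098 -0.6288] w 49.81 mm q [-0.239   0.1239  0.0756  1.4694  0.0024 -1.518 ]
t 15.15 rack mm [ 82.8084 -62.5626 202.3701] y-angle rel rack x 180.11 tilt [ 0.0526 -0.0102 -0.9986] F [-0.2303  0.6639 -0.2649] w 50.10 mm q [-0.2387  0.1203  0.0739  1.4708  0.0025 -1.518 ]
```

```bash
python3 - <<'E'
from h import *
gor(-18,-186,215,180)
E
```

```text
t 15.15 pos [ 0.5726 -0.0697  0.2024] angy 163.29017716741848 tilt 3.0713270801921473 zax [ 0.0526 -0.0102 -0.9986] F [-0.2303  0.6639 -0.2649] w 0.5866323507497611
delta [ 0.1232  0.1002 -0.0187] rows>= 4 per [ 0.0308  0.0251 -0.0047] spin 0.10648845450813837
```

Call:
jog_arm(
  rows=[
    [0.02,0.017,-0.008,0,0.052],
    [0.035,0.028,-0.008,0,0.052],
    [0.035,0.028,-0.008,0,0.052],
    [0.02,0.017,-0.004,0,0.052],
  ],
)

```text
clock: 15.48
tool_pos: [0.4589, -0.1473, 0.229]
tool_rot: [0.022, -0.601, 0.799, -0.024]
force: [-0.1, -0.9, 0.3]
width: 0.608
```

```bash
python3 - <<'E'
from h import *
settle(3);rackpos(); im,c=snap("wrist","v"); gor(-18,-186,180,180)
E
```

```text
t 15.63 rack mm [  -2.3906 -169.1268  229.358 ] y-angle rel rack x 180.53 tilt [ 0.0663 -0.0127 -0.9977] F [ 0.5388  0.0337 -0.7553] w 51.74 mm q [-0.4594 -0.1357 -0.1277  1.5137  0.0181 -1.7455]
t 15.6833 pos [ 0.4609 -0.1464  0.2286] angy 163.79253676743357 tilt 3.819306114412908 zax [ 0.0656 -0.0118 -0.9978] F [-0.162   0.2114  0.3158] w 0.6099087808187191
delta [0.0179 0.0194 0.0473] rows>= 2 per [0.0089 0.0097 0.0236] spin 0.6088480545232358
```

View pics/v_wrist.png

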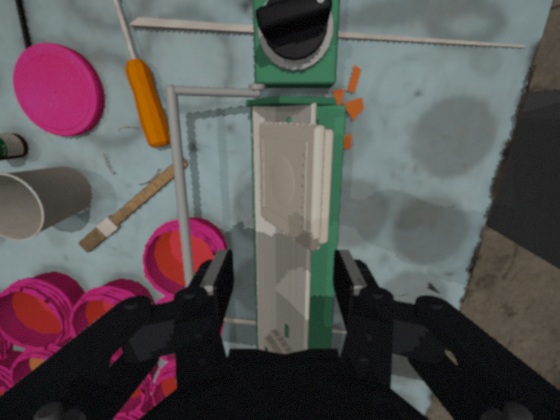

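```bash
python3 - <<'E'
from h import *
im=cv2.imread("pics/v_wrist.png")
cv2.imwrite("pics/v_c.png",cv2.resize(im[85:265,235:355],None,fx=4,fy=4,interpolation=cv2.INTER_CUBIC)[:720,:])
c=get_calibration("wrist")
for y in (-186-50,-186+50):
    for t in (10,-10): print(y,t,(proj(c,r2w(POSE,[(.9-.53*52+.848*t,y,79.4+44.1+.53*t)]))-[235,85])*4)
E
python3 -c "
import cv2;a=cv2.imread('pics/v_c.png');print(a.shape);cv2.imwrite('pics/v_c.png',a[:600])"
```

```text
-236 10 [[326.046  163.9307]]
-236 -10 [[415.9816 163.4045]]
-136 10 [[304.6927 678.3705]]
-136 -10 [[384.7753 659.047 ]]
(720, 480, 3)
```

View pics/v_c.png

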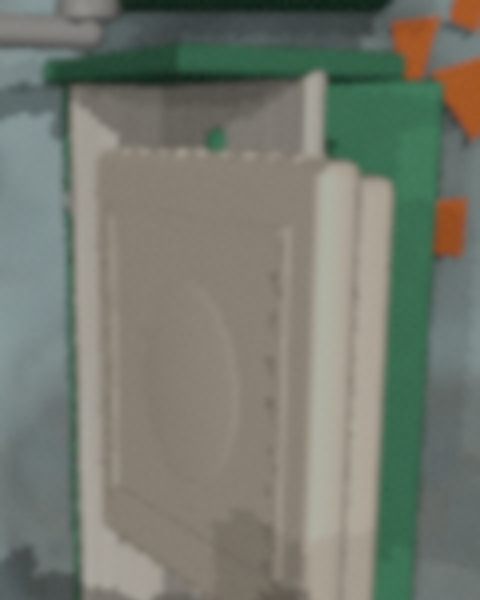

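Call:
jog_arm(
  rows=[
    [0.018,0.02,0.035,0.6,0.055],
  ],
)

```text
clock: 15.77
tool_pos: [0.4464, -0.1597, 0.201]
tool_rot: [0.028, -0.597, 0.801, -0.033]
force: [0.6, -1.8, 1.4]
width: 0.644
```

```bash
python3 - <<'E'
from h import *
settle(4);rackpos(); gor(-18,-186,160,180)
E
```

```text
t 15.97 rack mm [ -20.6832 -184.9317  190.1319] y-angle rel rack x 180.04 tilt [ 0.0619 -0.0089 -0.998 ] F [ 0.0722 -0.1159  0.9302] w 55.13 mm q [-0.5023 -0.1776 -0.2421  1.4478  0.022  -1.7799]
t 15.9667 pos [ 0.4381 -0.1569  0.1901] angy 163.22309202221567 tilt 3.582601784163807 zax [ 0.0619 -0.0089 -0.998 ] F [ 0.0722 -0.1159  0.9302] w 0.6455243606326686
delta [ 0.0014 -0.0008  0.0302] rows>= 1 per [ 0.0014 -0.0008  0.0302] spin 0.039403309305328094
```

Call:
jog_arm(
  rows=[
    [0.001,0.002,0.034,0,0.055],
  ],
)

```text
clock: 16.05
tool_pos: [0.4456, -0.1605, 0.1661]
tool_rot: [0.027, -0.597, 0.801, -0.032]
force: [1.2, -1.3, 2.2]
width: 0.643
```

```bash
python3 - <<'E'
from h import *
settle(3);rackpos(); gor(-18,-186,122,180)
E
```

```text
t 16.20 rack mm [ -19.7259 -184.7663  156.6759] y-angle rel rack x 180.13 tilt [ 0.0622 -0.0084 -0.998 ] F [ 0.2612 -0.1335  0.5909] w 54.95 mm q [-0.5018 -0.1705 -0.3024  1.3803  0.0226 -1.781 ]
t 16.2 pos [ 0.4391 -0.1571  0.1567] angy 163.31047194463096 tilt 3.5989514956959927 zax [ 0.0622 -0.0084 -0.998 ] F [ 0.2612 -0.1335  0.5909] w 0.6434312821453464
delta [0.0016 0.0004 0.0347] rows>= 1 per [0.0016 0.0004 0.0347] spin 0.12678323172062278
```

Call:
jog_arm(
  rows=[
    [0.001,0,0.018,0,0.065],
  ],
)

```text
clock: 16.28
tool_pos: [0.4455, -0.1602, 0.1464]
tool_rot: [0.026, -0.597, 0.801, -0.028]
force: [0.8, -0.2, 1.4]
width: 0.754
```

```bash
python3 - <<'E'
from h import *
settle(3);rackpos()
E
```

```text
t 16.43 rack mm [ -15.7124 -185.6205  142.3728] y-angle rel rack x 180.18 tilt [ 0.0672 -0.0108 -0.9977] F [0.4562 0.0462 0.7055] w 64.95 mm q [-0.502  -0.1618 -0.3236  1.3448  0.0228 -1.7821]
```

Call:
jog_arm(
  rows=[
    [0,0,0.018,0,0.065],
  ],
)

```text
clock: 16.52
tool_pos: [0.4484, -0.1613, 0.1314]
tool_rot: [0.026, -0.597, 0.801, -0.03]
force: [1.7, -1.1, 0.2]
width: 0.762
```

```bash
python3 - <<'E'
from h import *
settle(3);rackpos(); snap("wrist","w"); snap("side","w",(250,90,410,210),5);gor(-18,-186,120,180)
E
```

```text
t 16.67 rack mm [ -13.0952 -185.4584  126.6504] y-angle rel rack x 180.21 tilt [ 0.0696 -0.012  -0.9975] F [ 0.071  -0.8286 -0.273 ] w 64.66 mm q [-0.5006 -0.1519 -0.3465  1.3094  0.0229 -1.7811]
t 16.7667 pos [ 0.445  -0.1597  0.1266] angy 163.3789282977969 tilt 4.060496075185444 zax [ 0.0698 -0.0121 -0.9975] F [ 1.4766  0.4738 -0.3781] w 0.7614744352071384
delta [0.0005 0.0052 0.0063] rows>= 1 per [0.0005 0.0052 0.0063] spin 0.1952395848865649
```

View pics/w_wrist.png

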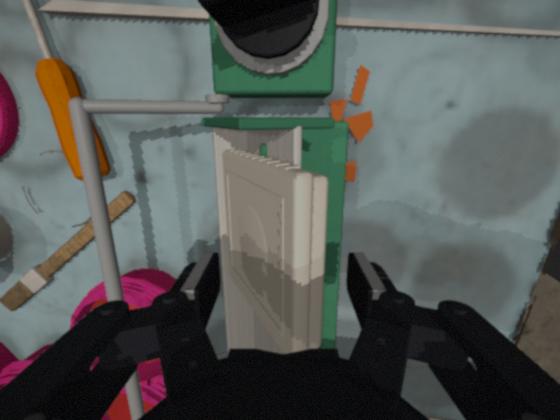

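View pics/w_side.png

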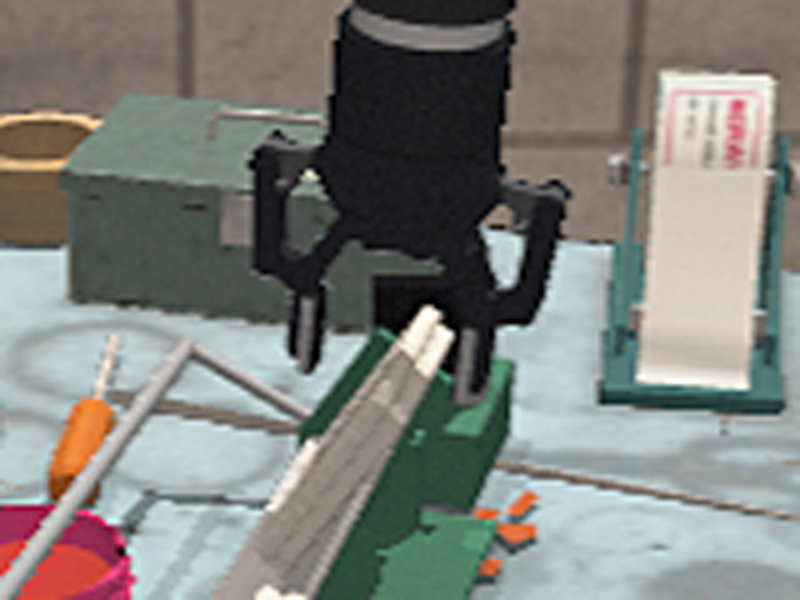

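Call:
jog_arm(
  rows=[
    [0,0.004,0.008,0,0.065],
  ],
)

```text
clock: 16.85
tool_pos: [0.4439, -0.1598, 0.1213]
tool_rot: [0.026, -0.597, 0.801, -0.028]
force: [0.3, -0.1, 0.6]
width: 0.763
```

```bash
python3 - <<'E'
from h import *
settle(3);rackpos()
E
```

```text
t 17.00 rack mm [ -17.0968 -185.4716  118.259 ] y-angle rel rack x 180.19 tilt [ 0.0693 -0.0119 -0.9975] F [-0.1042 -0.1567  0.278 ] w 64.88 mm q [-0.5024 -0.1588 -0.3694  1.2937  0.023  -1.7826]
```

Call:
jog_arm(
  rows=[
    [0,0,0,0,0.045],
    [0,0,0,0,0.034],
    [0,0,0,0,0.02],
  ],
  newtons=25,
)

```text
clock: 17.25
tool_pos: [0.4412, -0.1585, 0.1187]
tool_rot: [0.024, -0.597, 0.801, -0.026]
force: [0.9, 0.2, 5.6]
width: 0.359
```

```bash
python3 - <<'E'
from h import *
rackpos(); settle(2);rackpos();snap("wrist","x"); snap("side","x",(250,90,410,210),5)
E
```

```text
t 17.25 rack mm [ -17.2139 -185.545   118.6846] y-angle rel rack x 180.18 tilt [ 0.0698 -0.0121 -0.9975] F [0.8724 0.2007 5.5557] w 30.67 mm q [-0.5027 -0.1599 -0.3695  1.2942  0.023  -1.7826]
t 17.35 rack mm [ -16.2707 -185.5719  119.9287] y-angle rel rack x 180.18 tilt [ 0.0721 -0.0128 -0.9973] F [-0.3976 -0.4006  4.4658] w 30.21 mm q [-0.5026 -0.1606 -0.3678  1.2942  0.0235 -1.7826]
```

View pics/x_wrist.png

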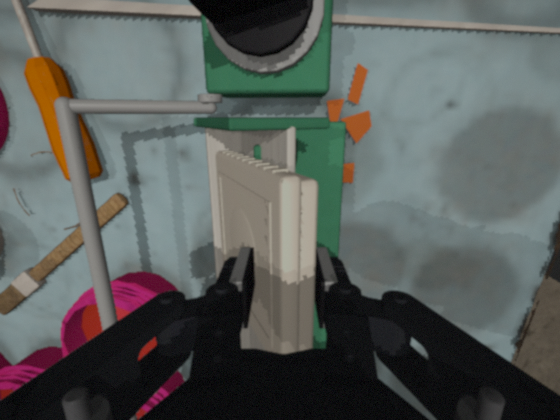

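View pics/x_side.png

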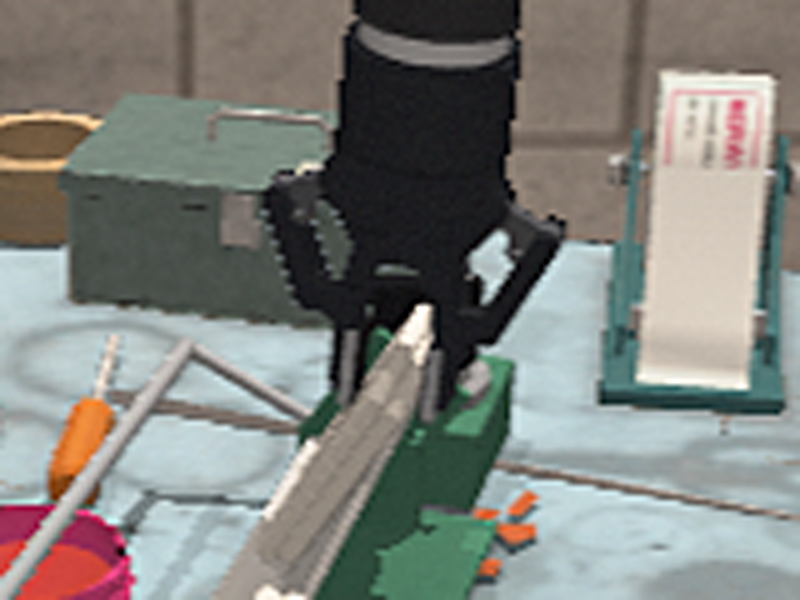

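Call:
jog_arm(
  rows=[
    [0,-0.004,-0.003,0,0.01],
    [0,-0.006,-0.004,0,0.01],
    [0,-0.006,-0.004,0,0.01],
  ],
)

```text
clock: 17.7
tool_pos: [0.4586, -0.1639, 0.1353]
tool_rot: [0.027, -0.597, 0.801, -0.029]
force: [2.5, -0.8, -1.2]
width: 0.259
```

```bash
python3 - <<'E'
from h import *
rackpos(); settle(2);rackpos();snap("wrist","y"); snap("side","y",(250,90,410,210),5)
E
```

```text
t 17.70 rack mm [   0.9368 -185.6491  135.2815] y-angle rel rack x 180.18 tilt [ 0.0772 -0.0147 -0.9969] F [ 2.4547 -0.8382 -1.1661] w 22.10 mm q [-0.4955 -0.1264 -0.3069  1.3153  0.0238 -1.7754]
t 17.80 rack mm [   2.344  -185.8116  136.0519] y-angle rel rack x 180.20 tilt [ 0.0798 -0.0157 -0.9967] F [3.4362 0.1429 4.2508] w 21.44 mm q [-0.4954 -0.1258 -0.3051  1.3138  0.0241 -1.7756]
```

View pics/y_side.png

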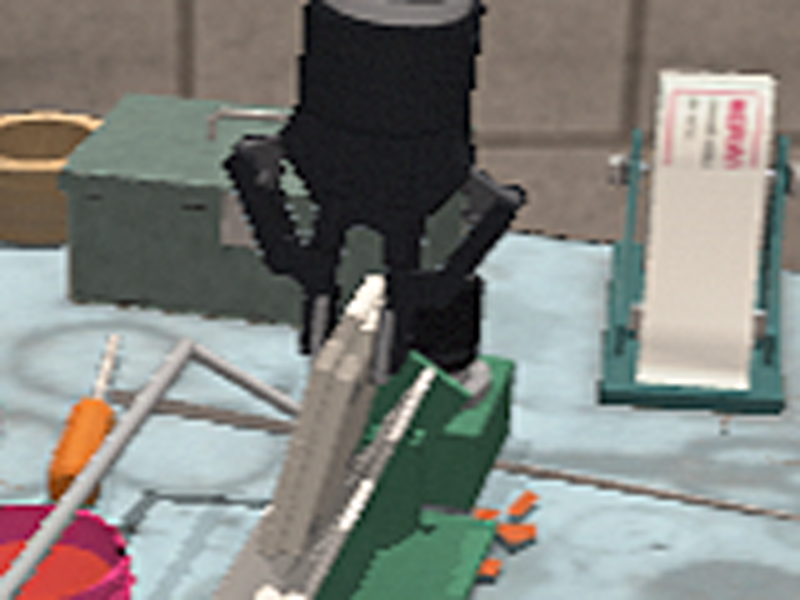

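Call:
jog_arm(
  rows=[
    [0,-0.006,-0.004,0,0.01],
    [0,-0.006,-0.006,0,0.01],
    [0,-0.006,-0.008,0,0.01],
    [0,-0.004,-0.01,0,0.01],
  ],
  newtons=40,
)

```text
clock: 18.23
tool_pos: [0.4726, -0.1677, 0.1594]
tool_rot: [0.022, -0.597, 0.802, -0.022]
force: [0.0, 0.8, -2.1]
width: 0.217
```

```bash
python3 - <<'E'
from h import *
rackpos(); settle(2);rackpos();snap("wrist","z"); snap("side","z",(250,90,410,210),5)
E
```

```text
t 18.23 rack mm [  15.4847 -185.239   159.3997] y-angle rel rack x 180.15 tilt [ 0.0609 -0.0083 -0.9981] F [ 0.017   0.7977 -2.051 ] w 18.57 mm q [-0.4873 -0.0766 -0.2119  1.3777  0.0212 -1.7669]
t 18.33 rack mm [  17.4033 -185.5587  161.6475] y-angle rel rack x 180.16 tilt [ 0.0659 -0.0106 -0.9978] F [ 0.51   -0.3848 -1.9966] w 18.82 mm q [-0.4873 -0.0779 -0.209   1.3765  0.0215 -1.767 ]
```

View pics/z_side.png

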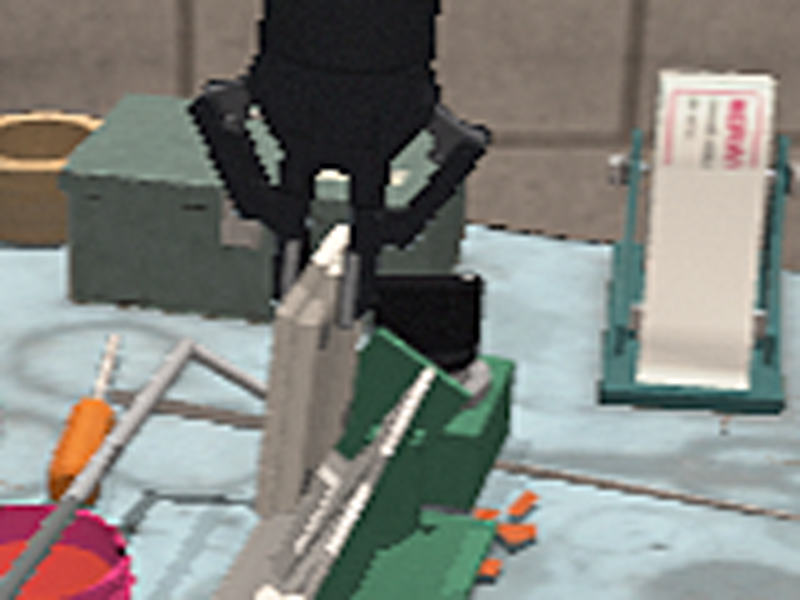

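View pics/z_wrist.png

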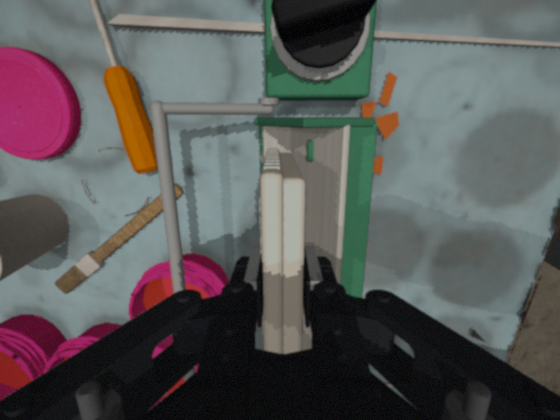

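Call:
jog_arm(
  rows=[
    [0,0,-0.012,0,0.01],
    [0,0,-0.02,0,0.01],
    [0,0,-0.022,0,0.01],
    [0,0,-0.022,0,0.01],
    [0,0,-0.015,0,0.01],
    [0,0,-0.005,3,0.01],
    [0,0,0,6,0.01],
    [0,0,0,7,0.01],
    [0,0,0,7,0.01],
    [0,0,0,7,0.01],
    [0,0,0,7,0.01],
  ],
)

```text
clock: 19.35
tool_pos: [0.4571, -0.163, 0.2491]
tool_rot: [0.018, -0.303, 0.953, -0.005]
force: [-0.0, -0.2, -2.3]
width: 0.22
```

```bash
python3 - <<'E'
from h import *
rackpos()
E
```

```text
t 19.35 rack mm [  -0.7511 -185.2417  249.0656] y-angle rel rack x 142.08 tilt [ 0.0368  0.0019 -0.9993] F [-0.0493 -0.1695 -2.283 ] w 18.82 mm q [-0.4925 -0.0913 -0.0468  1.5838  0.0191 -1.1079]
```

Call:
jog_arm(
  rows=[
    [0,0,0,7,0.01],
    [0,0,0,7,0.01],
    [0,0,0,7,0.01],
    [0,0,0,7,0.01],
    [0,0,0,7,0.01],
    [0,0,0,7,0.01],
    [0,0,0,7,0.01],
    [0,0,0,7,0.01],
    [0,0,0,7,0.01],
    [0,0,0,7,0.01],
    [0,0,0,7,0.01],
    [0,0,0,7,0.01],
    [0,0,0,7,0.01],
    [0,0,0,7,0.01],
    [0,0,0,7,0.01],
    [0,0,0,7,0.01],
    [0,0,0,7,0.01],
    [0,0,0,7,0.01],
    [0,0,0,6,0.01],
    [0,0,0,3,0.01],
  ],
)

```text
clock: 21.02
tool_pos: [0.4386, -0.1554, 0.2282]
tool_rot: [-0.012, 0.784, 0.621, 0.003]
force: [-0.3, -1.1, -3.3]
width: 0.221
```

```bash
python3 - <<'E'
from h import *
settle(2); rackpos(); snap("wrist","A"); snap("side","A"); gor(22,-186,240,0)
E
```

```text
t 21.12 rack mm [ -20.6359 -183.2398  228.1329] y-angle rel rack x 3.90 tilt [-0.0101  0.022  -0.9997] F [-0.0846  0.3492 -1.4645] w 18.94 mm q [-0.4939 -0.093  -0.0896  1.5936  0.0146  1.3024]
t 21.2167 pos [ 0.4391 -0.1555  0.2286] angy -12.835471465115063 tilt 1.3372481138438757 zax [-0.009   0.0215 -0.9997] F [-0.253   0.6692 -2.367 ] w 0.21984230297536864
delta [-0.0054  0.0417 -0.0121] rows>= 2 per [-0.0027  0.0209 -0.006 ] spin 3.980839821974598
```

View pics/A_wrist.png

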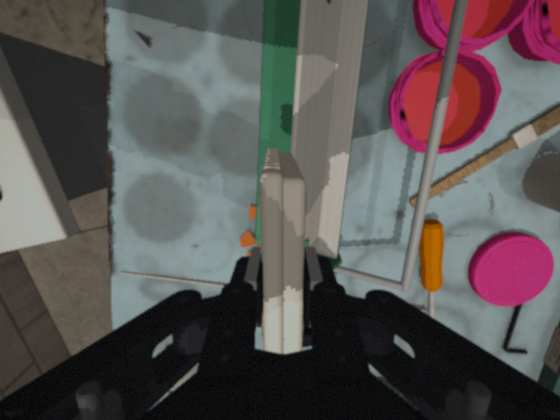

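View pics/A_side.png

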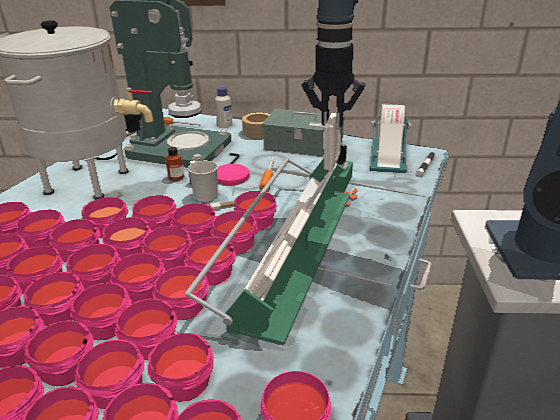

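Call:
jog_arm(
  rows=[
    [0,0.02,0,4,0.01],
    [-0.003,0.024,0,0,0.01],
  ],
)

```text
clock: 21.38
tool_pos: [0.4779, -0.1682, 0.2282]
tool_rot: [-0.013, 0.803, 0.596, 0.002]
force: [-0.3, 0.3, -1.2]
width: 0.211
```

```bash
python3 - <<'E'
from h import *
settle(4); rackpos(); gor(26,-186,190,0)
E
```

```text
t 21.58 rack mm [  20.9887 -184.787   227.3833] y-angle rel rack x 0.03 tilt [-0.0138  0.0232 -0.9996] F [-1.3604 -0.0736 -2.3958] w 18.50 mm q [-0.4802  0.019   0.0177  1.5924  0.0142  1.3836]
t 21.5833 pos [ 0.478  -0.1689  0.2274] angy -16.784104596035206 tilt 1.5452355783892373 zax [-0.0138  0.0232 -0.9996] F [-1.3604 -0.0736 -2.3958] w 0.21660437931982943
delta [-0.0019  0.0058  0.0372] rows>= 1 per [-0.0019  0.0058  0.0372] spin 0.03220669105445495
```

Call:
jog_arm(
  rows=[
    [-0.001,0.006,0.037,0,0.01],
  ],
)

```text
clock: 21.67
tool_pos: [0.4864, -0.1725, 0.1982]
tool_rot: [-0.007, 0.802, 0.597, 0.005]
force: [1.7, -0.3, -0.1]
width: 0.219
```

```bash
python3 - <<'E'
from h import *
settle(4); rackpos(); snap("side","B",(250,90,410,210),5); gor(27,-186,155,0)
E
```

```text
t 21.87 rack mm [  24.4061 -184.8192  189.2266] y-angle rel rack x 0.05 tilt [-0.0174  0.025  -0.9995] F [ 0.4336  0.2726 -0.9329] w 18.41 mm q [-0.479   0.0316 -0.0453  1.5209  0.0142  1.3844]
t 21.9167 pos [ 0.4826 -0.1705  0.1911] angy -16.769660875309143 tilt 1.5352226887877254 zax [-0.0137  0.023  -0.9996] F [-0.4137 -0.7456 -1.0531] w 0.21932345663200933
delta [-0.0016  0.0019  0.0361] rows>= 1 per [-0.0016  0.0019  0.0361] spin 0.04665041178051865
```

View pics/B_side.png

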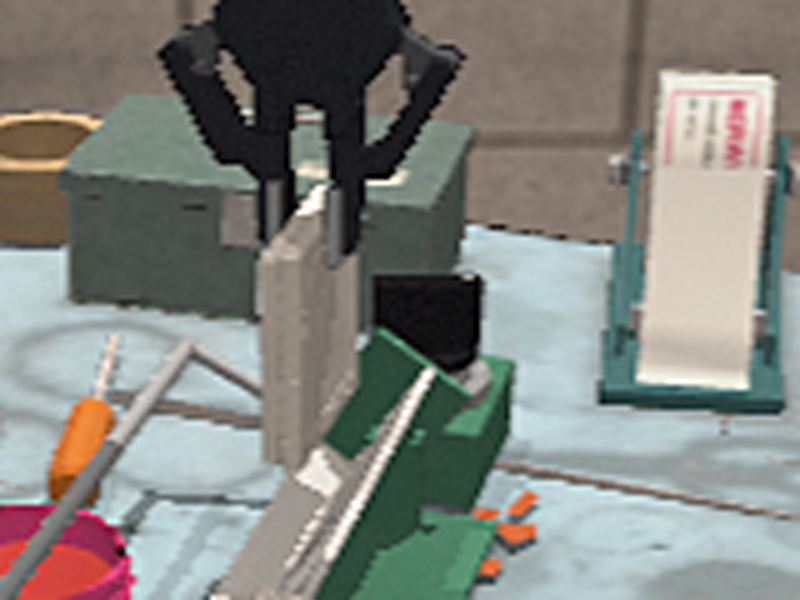

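Call:
jog_arm(
  rows=[
    [-0.001,0.003,0.033,0,0.01],
  ],
)

```text
clock: 22.0
tool_pos: [0.4896, -0.1741, 0.1675]
tool_rot: [-0.005, 0.803, 0.597, 0.005]
force: [1.2, -1.1, 0.3]
width: 0.219
```

```bash
python3 - <<'E'
from h import *
for i in range(4): settle(1); rackpos()
gor(27,-186,140,0)
E
```

```text
t 22.05 rack mm [  28.6621 -185.6193  156.4365] y-angle rel rack x 0.06 tilt [-0.0121  0.0222 -0.9997] F [-1.6689  2.0371 -7.6778] w 18.33 mm q [-0.479   0.0419 -0.0997  1.4502  0.0141  1.3843]
t 22.10 rack mm [  26.5773 -185.2308  156.3651] y-angle rel rack x 0.06 tilt [-0.0172  0.0248 -0.9995] F [-1.3617  1.0468 -2.8203] w 18.49 mm q [-0.479   0.0424 -0.0994  1.4556  0.0141  1.3844]
t 22.15 rack mm [  27.1148 -185.2816  158.0113] y-angle rel rack x 0.06 tilt [-0.0157  0.0242 -0.9996] F [-0.487   0.2287 -2.0034] w 18.80 mm q [-0.4789  0.0417 -0.0968  1.4573  0.0142  1.3844]
t 22.20 rack mm [  28.1771 -185.4561  159.4661] y-angle rel rack x 0.06 tilt [-0.0131  0.0228 -0.9997] F [ 0.1197 -1.1709 -1.3304] w 18.40 mm q [-0.4789  0.0411 -0.0945  1.4573  0.0142  1.3845]
t 22.2 pos [ 0.4847 -0.1716  0.1595] angy -16.759135947677798 tilt 1.5079932389908437 zax [-0.0131  0.0228 -0.9997] F [ 0.1197 -1.1709 -1.3304] w 0.21541709451299373
delta [-0.0009 -0.0008  0.0195] rows>= 1 per [-0.0009 -0.0008  0.0195] spin 0.05717533941185593
```

Call:
jog_arm(
  rows=[
    [0,-0.001,0.013,0,0.01],
  ],
)

```text
clock: 22.28
tool_pos: [0.4864, -0.1725, 0.1514]
tool_rot: [-0.009, 0.803, 0.596, 0.004]
force: [0.5, -0.2, -0.8]
width: 0.219
```

```bash
python3 - <<'E'
from h import *
settle(3); rackpos()
E
```

```text
t 22.43 rack mm [  26.9238 -185.2359  146.9544] y-angle rel rack x 0.06 tilt [-0.0128  0.0227 -0.9997] F [ 0.0658 -0.1237 -2.4327] w 18.42 mm q [-0.4789  0.0408 -0.1198  1.432   0.0142  1.3844]
```

Call:
jog_arm(
  rows=[
    [0,-0.001,0.008,0,0.01],
  ],
)

```text
clock: 22.52
tool_pos: [0.4841, -0.1713, 0.1412]
tool_rot: [-0.011, 0.803, 0.596, 0.003]
force: [1.7, -0.3, 3.7]
width: 0.217
```

```bash
python3 - <<'E'
from h import *
settle(3); rackpos(); snap("side","C",(250,90,410,210),5)
E
```

```text
t 22.67 rack mm [  27.3905 -185.2299  140.8123] y-angle rel rack x 0.07 tilt [-0.0085  0.0207 -0.9997] F [ 0.9547 -0.1333  3.0666] w 18.34 mm q [-0.4789  0.0389 -0.1339  1.415   0.0145  1.3841]
```

View pics/C_side.png

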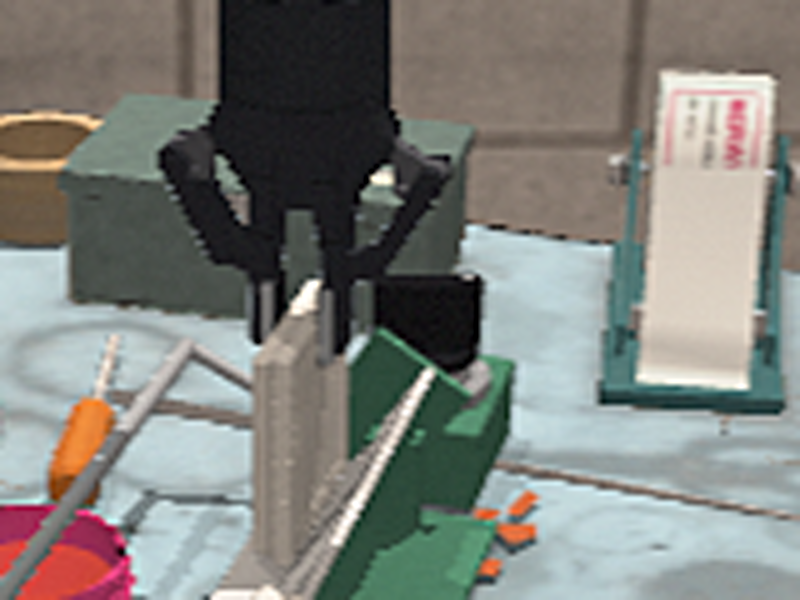

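Call:
jog_arm(
  rows=[
    [0,-0.003,0,0,0.026],
    [0,-0.006,0,0,0.03],
    [0,-0.007,0.001,0,0.034],
    [0,-0.007,0.001,0,0.038],
  ],
  newtons=25,
)

```text
clock: 23.05
tool_pos: [0.4608, -0.1642, 0.1391]
tool_rot: [-0.011, 0.802, 0.597, 0.003]
force: [-0.3, 0.1, -0.7]
width: 0.448
```

```bash
python3 - <<'E'
from h import *
settle(2); rackpos(); snap("side","D",(250,90,410,210),5)
E
```

```text
t 23.15 rack mm [   2.1089 -185.1947  138.7548] y-angle rel rack x 0.06 tilt [-0.0105  0.0214 -0.9997] F [-0.7953  0.0655  0.6174] w 37.89 mm q [-0.4881 -0.0236 -0.2009  1.4128  0.014   1.3751]
```

View pics/D_side.png

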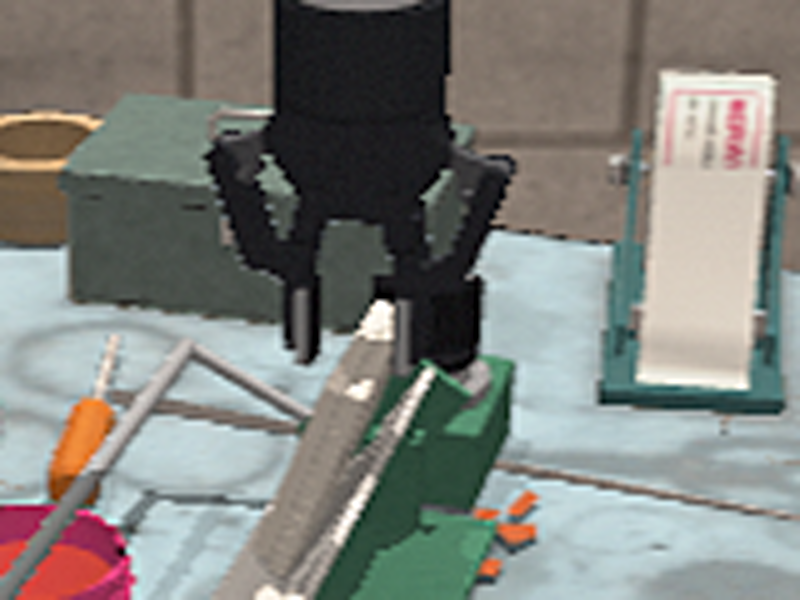

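Call:
jog_arm(
  rows=[
    [0,-0.006,0,0,0.042],
    [0,-0.007,0,0,0.046],
    [0,-0.007,0,0,0.05],
    [0,-0.005,0,0,0.052],
  ],
)

```text
clock: 23.53
tool_pos: [0.4349, -0.1564, 0.1387]
tool_rot: [-0.011, 0.803, 0.596, 0.002]
force: [-0.7, 0.4, -0.3]
width: 0.608
```

```bash
python3 - <<'E'
from h import *
settle(2); rackpos(); snap("side","E",(250,90,410,210),5); snap("wrist","E")
E
```

```text
t 23.63 rack mm [ -23.8986 -185.315   138.8289] y-angle rel rack x 0.06 tilt [-0.0096  0.0212 -0.9997] F [ 0.4999 -0.089   0.1287] w 51.87 mm q [-0.4994 -0.0927 -0.2667  1.4153  0.014   1.3639]
```

View pics/E_side.png

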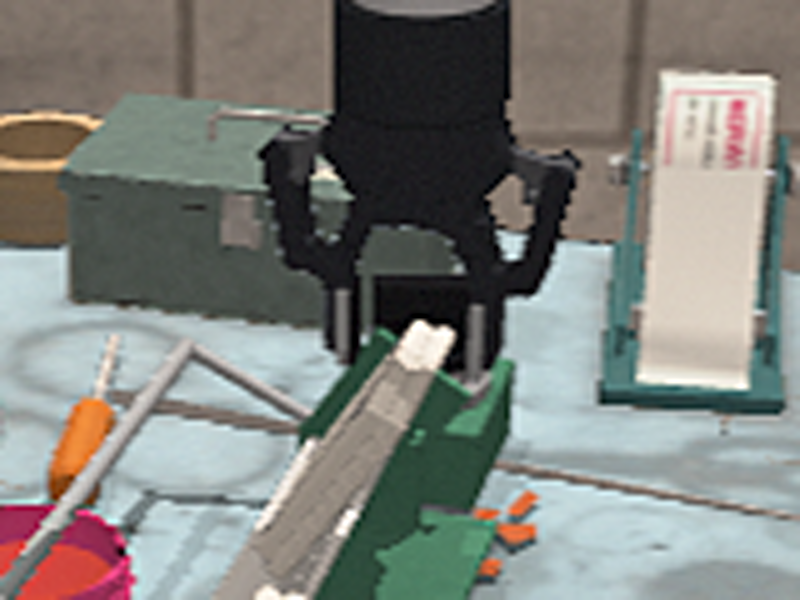

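View pics/E_wrist.png

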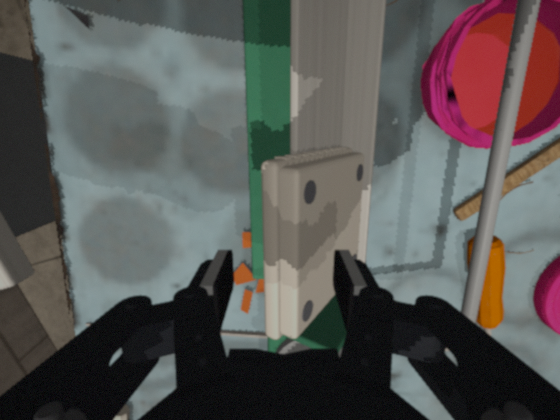

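Call:
jog_arm(
  rows=[
    [0,0,-0.015,0,0.06],
    [0,0,-0.03,0,0.06],
    [0,0,-0.03,0,0.06],
    [0.015,0,-0.01,0,0.06],
    [0.03,0,0,0,0.06],
    [0.04,0,0,0,0.06],
    [0.04,0,0,0,0.06],
    [0.04,0,0,0,0.06],
    [0.04,0,0,0,0.06],
    [0.04,0,0,0,0.06],
    [0.04,0,0,0,0.06],
    [0.025,0,0,0,0.06],
  ],
)

```text
clock: 24.73
tool_pos: [0.536, 0.1437, 0.2349]
tool_rot: [-0.007, 0.807, 0.591, 0.007]
force: [-0.1, -0.7, -0.1]
width: 0.701
```

```bash
python3 - <<'E'
from h import *
settle(3); rackpos(); gor(-18,186,220,0); snap("wrist","F")
E
```

```text
t 24.88 rack mm [-14.0176 129.3516 234.4675] y-angle rel rack x -0.71 tilt [ 0.0012  0.017  -0.9999] F [ 0.0749 -0.7555  0.089 ] w 60.05 mm q [0.1292 0.1147 0.1325 1.5852 0.0167 2.0059]
t 24.8833 pos [0.5354 0.142  0.2345] angy -17.52192408189529 tilt 0.9783772655953045 zax [ 0.0012  0.017  -0.9999] F [ 0.0749 -0.7555  0.089 ] w 0.7031732799052162
delta [ 0.0563 -0.0046  0.0154] rows>= 2 per [ 0.0282 -0.0023  0.0077] spin -0.7056127948056314
```

View pics/F_wrist.png

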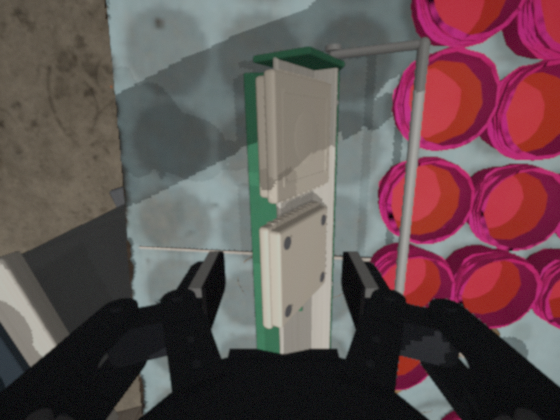

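```bash
python3 - <<'E'
from h import *
im=cv2.imread("pics/F_wrist.png"); c=get_calibration("wrist"); x0,y0,k=230,40,5
for y in (236,136,112,12):
    for t in (10,-10): print(y,t,((proj(c,r2w(POSE,[(.9-.53*52+.848*t,y,79.4+44.1+.53*t)]))-[x0,y0])*k)[0], ((proj(c,r2w(POSE,[(.9+.53*52+.848*t,y,79.4-44.1+.53*t)]))-[x0,y0])*k)[0])
cv2.imwrite("pics/F_c1.png",cv2.resize(im[40:160,230:350],None,fx=5,fy=5,interpolation=cv2.INTER_CUBIC))
cv2.imwrite("pics/F_c2.png",cv2.resize(im[160:280,230:350],None,fx=5,fy=5,interpolation=cv2.INTER_CUBIC))
E
```

```text
236 10 [223.9622 149.2296] [517.0462 222.9054]
236 -10 [111.0611 163.853 ] [425.6253 230.9326]
136 10 [238.2524 835.447 ] [502.5789 721.548 ]
136 -10 [137.2774 819.542 ] [419.1599 713.2833]
112 10 [241.2027 977.1217] [499.4664 828.8268]
112 -10 [142.726  955.8162] [417.7639 817.4255]
12 10 [ 251.9517 1493.2875] [ 487.7374 1233.0923]
12 -10 [ 162.6826 1454.9474] [ 412.4878 1211.0507]
```

View pics/F_c1.png

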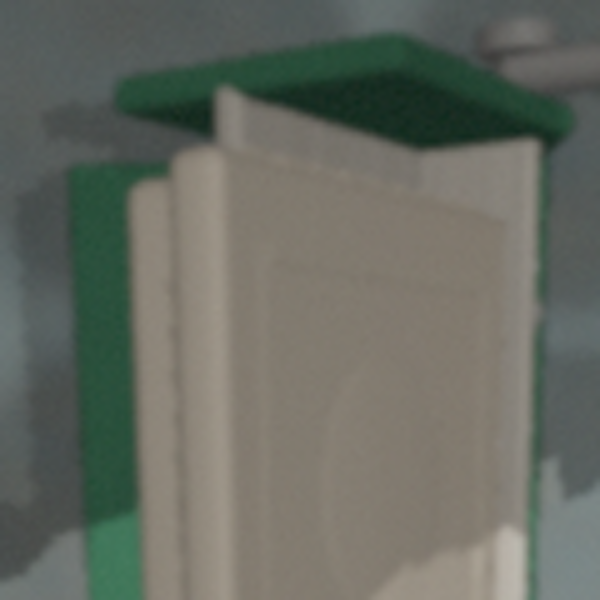

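View pics/F_c2.png

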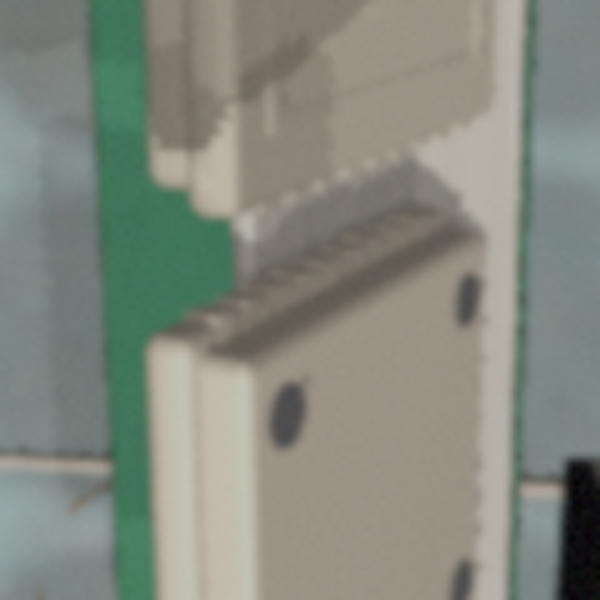

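Call:
jog_arm(
  rows=[
    [0.028,-0.002,0.01,-0.7,0.065],
    [0.028,-0.002,0.02,0,0.065],
  ],
)

```text
clock: 25.1
tool_pos: [0.5511, 0.1909, 0.2106]
tool_rot: [-0.003, 0.806, 0.592, 0.008]
force: [0.5, 0.5, 0.7]
width: 0.762
```

```bash
python3 - <<'E'
from h import *
settle(4); rackpos(); gor(-20,185,170,0)
E
```

```text
t 25.30 rack mm [-15.4142 179.8732 207.1688] y-angle rel rack x -0.45 tilt [ 0.0028  0.0123 -0.9999] F [ 0.4478  0.0983 -0.3573] w 65.10 mm q [0.2133 0.1816 0.1529 1.5368 0.0114 2.0855]
t 25.3 pos [0.5487 0.1907 0.2072] angy -17.26584374961495 tilt 0.7220838732861782 zax [ 0.0028  0.0123 -0.9999] F [ 0.4478  0.0983 -0.3573] w 0.7622519888105412
delta [ 0.0046 -0.0046  0.0372] rows>= 1 per [ 0.0046 -0.0046  0.0372] spin -0.44953246252529766
```

Call:
jog_arm(
  rows=[
    [0.005,-0.005,0.037,-0.4,0.065],
  ],
)

```text
clock: 25.38
tool_pos: [0.5512, 0.1962, 0.1794]
tool_rot: [0.0, 0.804, 0.595, 0.012]
force: [1.6, 0.3, 1.8]
width: 0.763
```

```bash
python3 - <<'E'
from h import *
settle(4); rackpos(); gor(-19,185,145,0)
E
```

```text
t 25.58 rack mm [-20.7124 183.5122 169.9205] y-angle rel rack x -0.15 tilt [ 0.0004  0.0111 -0.9999] F [1.0629 0.3657 1.4679] w 65.04 mm q [0.2237 0.1807 0.0781 1.4653 0.0108 2.0907]
t 25.5833 pos [0.5447 0.1958 0.1699] angy -16.96894433631058 tilt 0.638003849053239 zax [ 0.0004  0.0111 -0.9999] F [1.0629 0.3657 1.4679] w 0.7615778846058001
delta [0.0012 0.0018 0.0249] rows>= 1 per [0.0012 0.0018 0.0249] spin -0.15263304922092402
```

Call:
jog_arm(
  rows=[
    [0.001,0.001,0.025,0,0.07],
  ],
)

```text
clock: 25.67
tool_pos: [0.5512, 0.1967, 0.1538]
tool_rot: [-0.001, 0.804, 0.594, 0.01]
force: [1.2, 0.3, 1.7]
width: 0.821
```

```bash
python3 - <<'E'
from h import *
settle(4); rackpos(); gor(-18,185,117,0)
E
```

```text
t 25.87 rack mm [-18.4337 184.6635 147.4233] y-angle rel rack x -0.21 tilt [ 0.0032  0.0116 -0.9999] F [-0.304   0.0132 -0.121 ] w 70.17 mm q [0.2236 0.1889 0.0427 1.4188 0.0106 2.0916]
t 25.8667 pos [0.5472 0.1962 0.1474] angy -17.02972788741405 tilt 0.6870111193257115 zax [ 0.0032  0.0116 -0.9999] F [-0.304   0.0132 -0.121 ] w 0.8216225117734062
delta [-0.      0.0004  0.0304] rows>= 1 per [-0.      0.0004  0.0304] spin -0.21341660032439336
```

Call:
jog_arm(
  rows=[
    [0,-0.001,0.016,0,0.07],
  ],
)

```text
clock: 25.95
tool_pos: [0.5501, 0.1971, 0.1376]
tool_rot: [-0.002, 0.804, 0.594, 0.009]
force: [-0.1, -0.2, -0.5]
width: 0.819
```

```bash
python3 - <<'E'
from h import *
settle(3); rackpos()
E
```

```text
t 26.10 rack mm [-18.8773 184.8974 132.8783] y-angle rel rack x -0.23 tilt [ 0.0044  0.0117 -0.9999] F [-0.7884  0.1312  0.319 ] w 70.31 mm q [0.2244 0.1915 0.0166 1.389  0.0105 2.0926]
```

Call:
jog_arm(
  rows=[
    [0,-0.001,0.014,0,0.07],
  ],
)

```text
clock: 26.18
tool_pos: [0.5488, 0.1975, 0.1237]
tool_rot: [-0.002, 0.804, 0.594, 0.009]
force: [1.4, 0.1, -0.4]
width: 0.82
```

```bash
python3 - <<'E'
from h import *
settle(4); rackpos(); snap("side","G",(170,130,330,250),5);snap("wrist","G")
E
```

```text
t 26.38 rack mm [-19.6386 185.1992 119.9077] y-angle rel rack x -0.22 tilt [ 0.0049  0.0119 -0.9999] F [ 0.3565 -0.8475  0.8306] w 70.37 mm q [ 0.2255  0.1946 -0.0059  1.3629  0.0105  2.0937]
```

View pics/G_side.png

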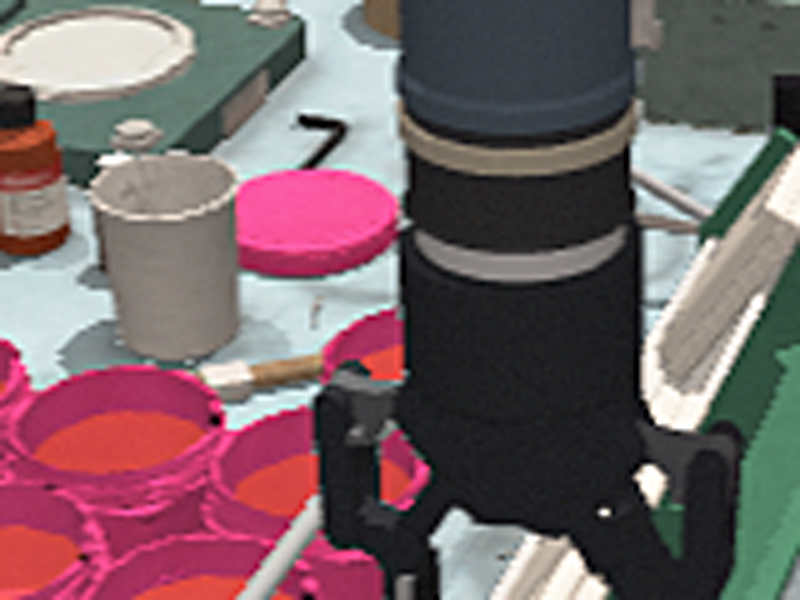

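View pics/G_wrist.png

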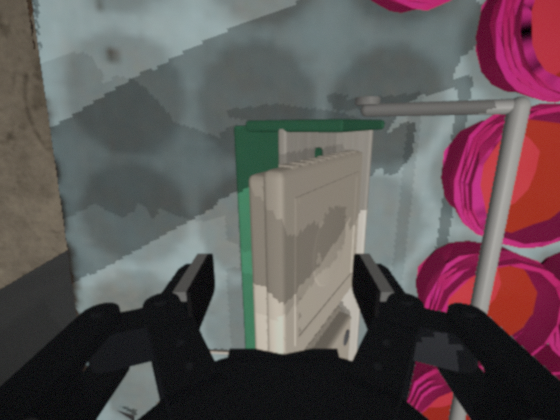

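Call:
jog_arm(
  rows=[
    [0,0,0,0,0.045],
    [0,0,0.001,0,0.036],
    [0,0,0.001,0,0.02],
  ],
  newtons=25,
)

```text
clock: 26.73
tool_pos: [0.5478, 0.1975, 0.1205]
tool_rot: [-0.002, 0.804, 0.595, 0.008]
force: [-0.6, -1.0, 0.3]
width: 0.402
```

```bash
python3 - <<'E'
from h import *
rackpos(); settle(2);rackpos();snap("wrist","H"); snap("side","H",(190,180,350,300),5)
E
```

```text
t 26.73 rack mm [-18.2024 186.0758 120.5324] y-angle rel rack x -0.22 tilt [ 0.0093  0.0128 -0.9999] F [-0.5509 -0.9544  0.3071] w 34.31 mm q [ 0.2256  0.194  -0.0054  1.3595  0.0104  2.0937]
t 26.83 rack mm [-17.8528 186.1029 121.3572] y-angle rel rack x -0.21 tilt [ 0.0105  0.0126 -0.9999] F [-2.189  -0.1379  8.6499] w 30.92 mm q [ 0.2256  0.1933 -0.0045  1.36    0.0099  2.0936]
```

View pics/H_side.png

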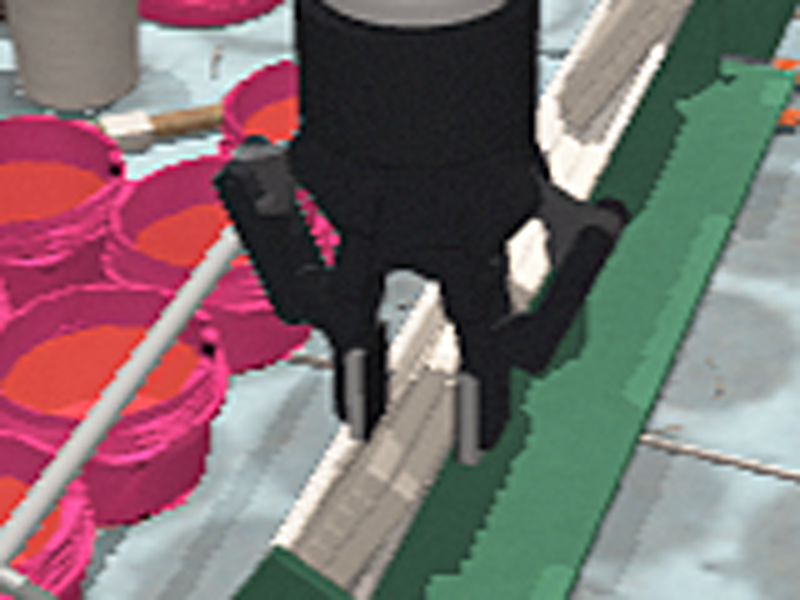

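Call:
jog_arm(
  rows=[
    [0,0.004,-0.003,0,0.01],
    [0,0.006,-0.004,0,0.01],
    [0,0.006,-0.004,0,0.01],
  ],
)

```text
clock: 27.18
tool_pos: [0.5647, 0.1928, 0.137]
tool_rot: [-0.0, 0.804, 0.595, 0.01]
force: [2.7, -1.1, -1.2]
width: 0.272
```

```bash
python3 - <<'E'
from h import *
rackpos(); settle(2);rackpos();snap("side","I",(190,180,350,300),5)
E
```

```text
t 27.18 rack mm [ -0.6624 186.4553 136.9671] y-angle rel rack x -0.13 tilt [ 0.0158  0.0125 -0.9998] F [ 2.732  -1.1193 -1.2438] w 23.25 mm q [0.2122 0.219  0.0564 1.3901 0.0089 2.0787]
t 27.28 rack mm [  0.8907 186.5875 137.8316] y-angle rel rack x -0.19 tilt [ 0.0188  0.0126 -0.9997] F [ 0.697  -1.437   6.7078] w 22.70 mm q [0.2114 0.2192 0.0584 1.389  0.0084 2.079 ]
```

View pics/I_side.png

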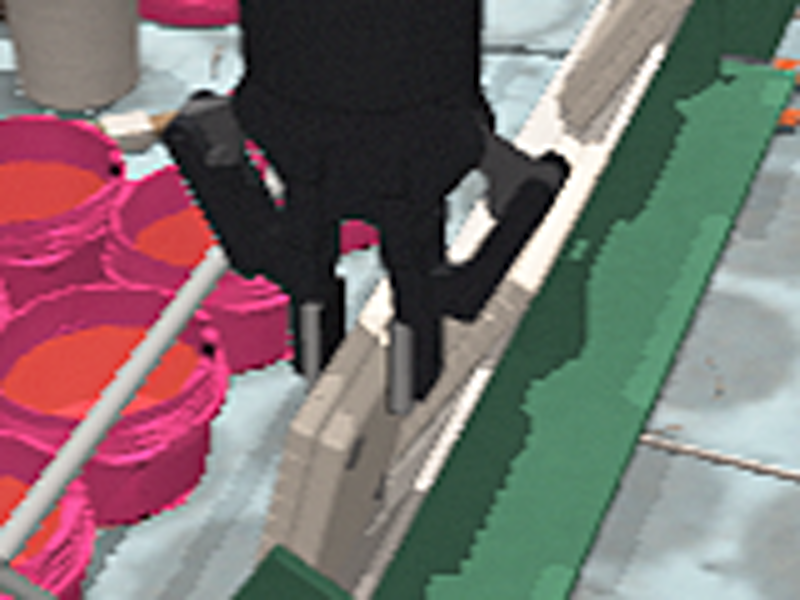

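Call:
jog_arm(
  rows=[
    [0,0.006,-0.004,0,0.01],
    [0,0.006,-0.005,0,0.01],
    [0,0.006,-0.006,0,0.01],
    [0,0.005,-0.008,0,0.01],
  ],
  newtons=40,
)

```text
clock: 27.67
tool_pos: [0.5858, 0.1849, 0.1573]
tool_rot: [-0.002, 0.804, 0.595, 0.007]
force: [-0.4, 0.7, -0.6]
width: 0.223
```

```bash
python3 - <<'E'
from h import *
rackpos(); settle(2);rackpos();snap("side","J",(190,150,350,270),5);snap("wrist","J")
E
```

```text
t 27.67 rack mm [ 21.779  185.0582 157.2818] y-angle rel rack x -0.18 tilt [ 0.009   0.0123 -0.9999] F [-0.4126  0.6719 -0.5892] w 19.02 mm q [0.1917 0.2671 0.1541 1.4466 0.0103 2.0592]
t 27.77 rack mm [ 23.0988 185.4626 158.7669] y-angle rel rack x -0.21 tilt [ 0.0127  0.0127 -0.9998] F [ 0.004   0.3194 -1.6326] w 19.08 mm q [0.1914 0.2664 0.1562 1.4456 0.0101 2.0594]
```

View pics/J_side.png

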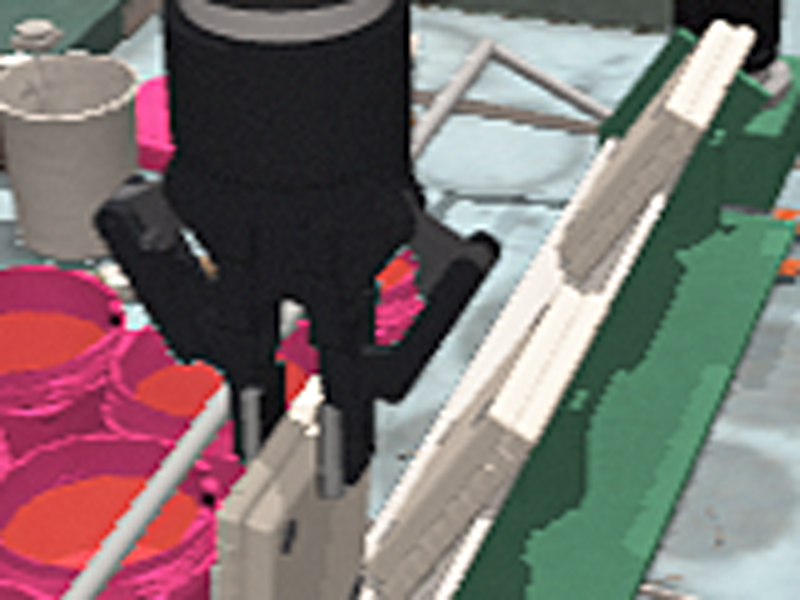

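View pics/J_wrist.png

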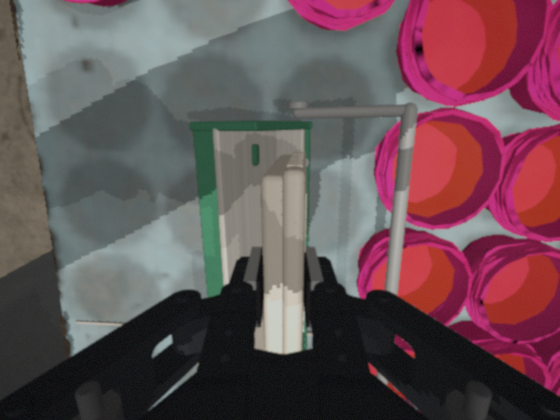

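Call:
jog_arm(
  rows=[
    [0,0,-0.012,0,0.01],
    [0,0,-0.02,0,0.01],
    [0,0,-0.022,0,0.01],
    [0,0,-0.022,0,0.01],
    [0,0,-0.015,0,0.01],
    [0,0,-0.005,-3,0.01],
    [0,0,0,-6,0.01],
    [0,0,0,-7,0.01],
    [0,0,0,-7,0.01],
    [0,0,0,-7,0.01],
    [0,0,0,-7,0.01],
    [0,0,0,-7,0.01],
    [0,0,0,-7,0.01],
  ],
)

```text
clock: 28.95
tool_pos: [0.5752, 0.1862, 0.2578]
tool_rot: [-0.007, 0.458, 0.889, 0.004]
force: [-0.5, -0.3, -1.3]
width: 0.225
```

```bash
python3 - <<'E'
from h import *
rackpos()
E
```

```text
t 28.95 rack mm [ 11.2612 183.1688 257.7942] y-angle rel rack x 52.31 tilt [-0.0091  0.013  -0.9999] F [-0.5193 -0.3478 -1.2545] w 19.21 mm q [0.1951 0.2682 0.3551 1.6641 0.0145 1.1464]
```

Call:
jog_arm(
  rows=[
    [0,0,0,-7,0.01],
    [0,0,0,-7,0.01],
    [0,0,0,-7,0.01],
    [0,0,0,-7,0.01],
    [0,0,0,-7,0.01],
    [0,0,0,-7,0.01],
    [0,0,0,-7,0.01],
    [0,0,0,-7,0.01],
    [0,0,0,-7,0.01],
    [0,0,0,-7,0.01],
    [0,0,0,-7,0.01],
    [0,0,0,-7,0.01],
    [0,0,0,-7,0.01],
    [0,0,0,-7,0.01],
    [0,0,0,-7,0.01],
    [0,0,0,-7,0.01],
    [0,0,0,-7,0.01],
    [0,0,0,-7,0.01],
    [0,0,0,-4,0.01],
  ],
)

```text
clock: 30.53
tool_pos: [0.5618, 0.1901, 0.2613]
tool_rot: [-0.007, -0.634, 0.773, 0.015]
force: [0.1, 0.7, -1.5]
width: 0.22
```

```bash
python3 - <<'E'
from h import *
settle(2);rackpos(); gor(26,185,220,180); snap("wrist","K")
E
```

```text
t 30.63 rack mm [ -2.5552 183.0418 261.3951] y-angle rel rack x 185.24 tilt [-0.0293  0.0145 -0.9995] F [ 0.1131 -0.9578 -0.9821] w 18.78 mm q [ 0.2031  0.2591  0.351   1.6885  0.0201 -1.1657]
t 30.6333 pos [0.5619 0.1901 0.2614] angy 168.4201886581228 tilt 1.8712532819295071 zax [-0.0293  0.0145 -0.9995] F [ 0.1131 -0.9578 -0.9821] w 0.21991803881536232
delta [ 0.001  -0.0299  0.0405] rows>= 2 per [ 0.0005 -0.015   0.0202] spin 5.236499945212472
```

View pics/K_wrist.png

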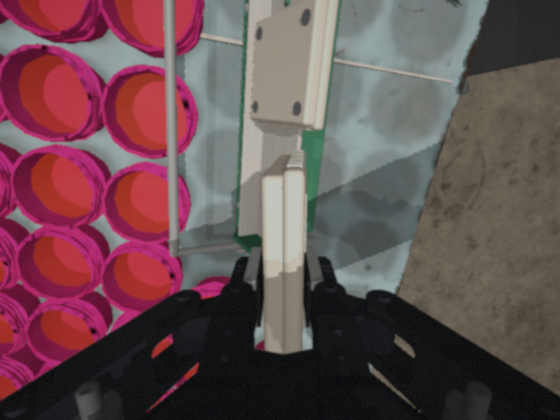

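Call:
jog_arm(
  rows=[
    [0.0,-0.015,0.01,5.2,0.01],
    [0,-0.015,0.025,0,0.01],
  ],
)

```text
clock: 30.85
tool_pos: [0.591, 0.1849, 0.2328]
tool_rot: [-0.002, -0.593, 0.805, 0.013]
force: [0.8, 0.0, -1.6]
width: 0.222
```

```bash
python3 - <<'E'
from h import *
settle(4);rackpos(); gor(27,185,190,180)
E
```

```text
t 31.05 rack mm [ 24.3279 184.8898 227.8437] y-angle rel rack x 179.75 tilt [-0.0297  0.0156 -0.9994] F [ 0.3316 -0.378  -0.7931] w 18.25 mm q [ 0.1845  0.3141  0.3511  1.6342  0.0208 -1.0886]
t 31.05 pos [0.5882 0.184  0.2278] angy 162.93442052750802 tilt 1.9233216052905648 zax [-0.0297  0.0156 -0.9994] F [ 0.3316 -0.378  -0.7931] w 0.21369521924275214
delta [ 0.0001 -0.0039  0.0377] rows>= 1 per [ 0.0001 -0.0039  0.0377] spin -0.24926818540231466
```

Call:
jog_arm(
  rows=[
    [0,-0.006,0.037,0,0.01],
  ],
)

```text
clock: 31.13
tool_pos: [0.5966, 0.1843, 0.2009]
tool_rot: [0.0, -0.594, 0.804, 0.012]
force: [1.5, -0.2, 1.5]
width: 0.218
```

```bash
python3 - <<'E'
from h import *
settle(4);rackpos()
E
```

```text
t 31.33 rack mm [ 27.8288 184.8237 190.6082] y-angle rel rack x 179.75 tilt [-0.0325  0.0154 -0.9994] F [-0.1069 -0.0245 -1.0735] w 18.57 mm q [ 0.1817  0.3205  0.2851  1.5646  0.021  -1.0914]
```

Call:
jog_arm(
  rows=[
    [0,-0.002,0.03,0,0.01],
  ],
)

```text
clock: 31.42
tool_pos: [0.5972, 0.1841, 0.1707]
tool_rot: [-0.001, -0.594, 0.804, 0.012]
force: [1.4, 1.4, 0.8]
width: 0.215
```

```bash
python3 - <<'E'
from h import *
settle(4);rackpos(); gor(29,185,150,180)
E
```

```text
t 31.62 rack mm [ 28.7914 185.2647 162.4282] y-angle rel rack x 179.76 tilt [-0.0315  0.0157 -0.9994] F [-0.2499  0.2252 -0.9267] w 18.21 mm q [ 0.1816  0.3237  0.2331  1.5085  0.0211 -1.0917]
t 31.6167 pos [0.5926 0.1831 0.1624] angy 162.93936134253087 tilt 2.0184543644137394 zax [-0.0315  0.0157 -0.9994] F [-0.2499  0.2252 -0.9267] w 0.21320463892647765
delta [ 0.0003 -0.0006  0.0124] rows>= 1 per [ 0.0003 -0.0006  0.0124] spin -0.24432737037946595
```

Call:
jog_arm(
  rows=[
    [0,-0.001,0.013,0,0.01],
  ],
)

```text
clock: 31.7
tool_pos: [0.5959, 0.1837, 0.1549]
tool_rot: [-0.004, -0.594, 0.804, 0.014]
force: [1.7, 0.1, -0.3]
width: 0.215
```

```bash
python3 - <<'E'
from h import *
settle(3);rackpos()
E
```

```text
t 31.85 rack mm [ 29.4463 185.4469 149.8139] y-angle rel rack x 179.76 tilt [-0.0312  0.0158 -0.9994] F [-0.6896 -0.4308 -1.2914] w 18.15 mm q [ 0.1814  0.327   0.2123  1.4839  0.0211 -1.0919]
```

Call:
jog_arm(
  rows=[
    [0,-0.001,0.007,0,0.01],
  ],
)

```text
clock: 31.93
tool_pos: [0.5952, 0.1832, 0.145]
tool_rot: [-0.006, -0.594, 0.804, 0.015]
force: [0.7, 0.3, 0.4]
width: 0.214
```

```bash
python3 - <<'E'
from h import *
settle(3);rackpos(); snap("side","L",(190,150,350,270),5)
E
```

```text
t 32.08 rack mm [ 30.6132 185.8176 143.8758] y-angle rel rack x 179.76 tilt [-0.0296  0.0163 -0.9994] F [-0.9633  0.811   3.0992] w 18.39 mm q [ 0.1809  0.3295  0.2036  1.4711  0.0213 -1.0923]
```

View pics/L_side.png

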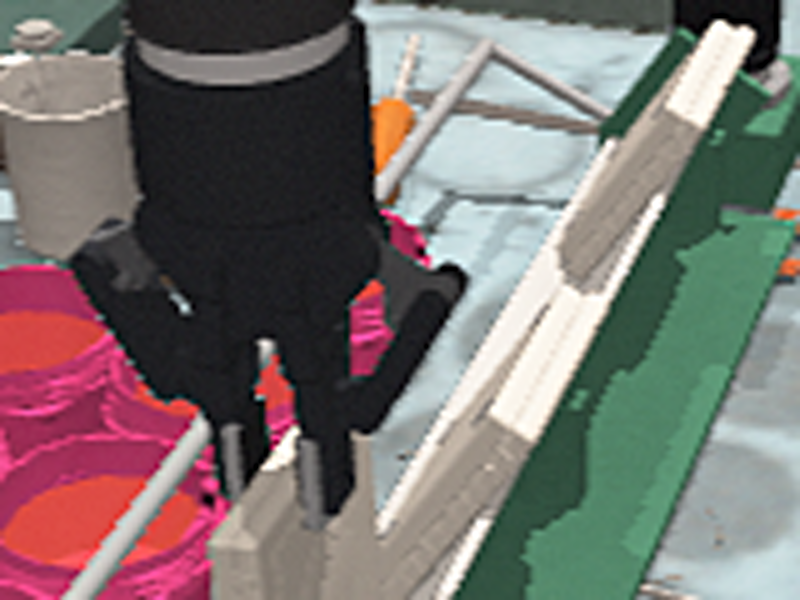

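Call:
jog_arm(
  rows=[
    [0,0.005,0,0,0.01],
    [0,0.006,0,0,0.024],
    [0,0.007,0.001,0,0.028],
    [0,0.007,0.001,0,0.032],
    [0,0.007,0.001,0,0.036],
  ],
  newtons=25,
)

```text
clock: 32.55
tool_pos: [0.563, 0.1923, 0.1421]
tool_rot: [-0.006, -0.594, 0.804, 0.014]
force: [-0.4, 0.5, -0.5]
width: 0.418
```

```bash
python3 - <<'E'
from h import *
settle(2);rackpos(); snap("side","M",(190,150,350,270),5)
E
```

```text
t 32.65 rack mm [ -3.055  185.534  141.8986] y-angle rel rack x 179.75 tilt [-0.0282  0.0151 -0.9995] F [ 0.006  -0.2608  1.1362] w 35.90 mm q [ 0.207   0.2549  0.1085  1.4489  0.0205 -1.066 ]
```

View pics/M_side.png

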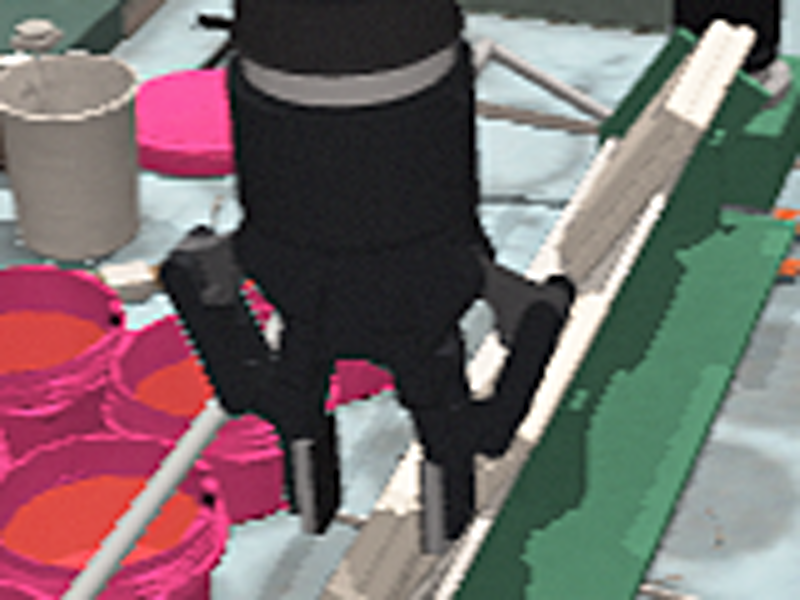

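Call:
jog_arm(
  rows=[
    [0,0.006,0,0,0.04],
    [0,0.007,0,0,0.044],
    [0,0.006,0,0,0.05],
    [0,0.003,0,0,0.056],
  ],
)

```text
clock: 33.03
tool_pos: [0.5407, 0.199, 0.1423]
tool_rot: [-0.006, -0.594, 0.804, 0.014]
force: [0.2, -0.2, 0.4]
width: 0.656
```

```bash
python3 - <<'E'
from h import *
settle(2);rackpos(); snap("side","N",(190,150,350,270),5); snap("wrist","N")
E
```

```text
t 33.13 rack mm [-25.2097 185.5945 142.4766] y-angle rel rack x 179.70 tilt [-0.0263  0.0147 -0.9995] F [ 0.477  -0.5452  0.6472] w 55.93 mm q [ 0.2259  0.2062  0.0525  1.4394  0.0202 -1.0464]
```

View pics/N_wrist.png

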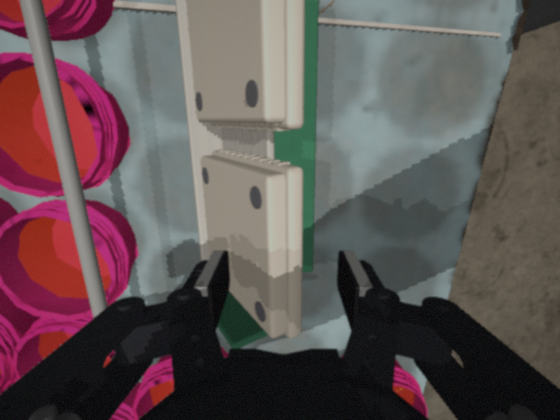

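View pics/N_side.png

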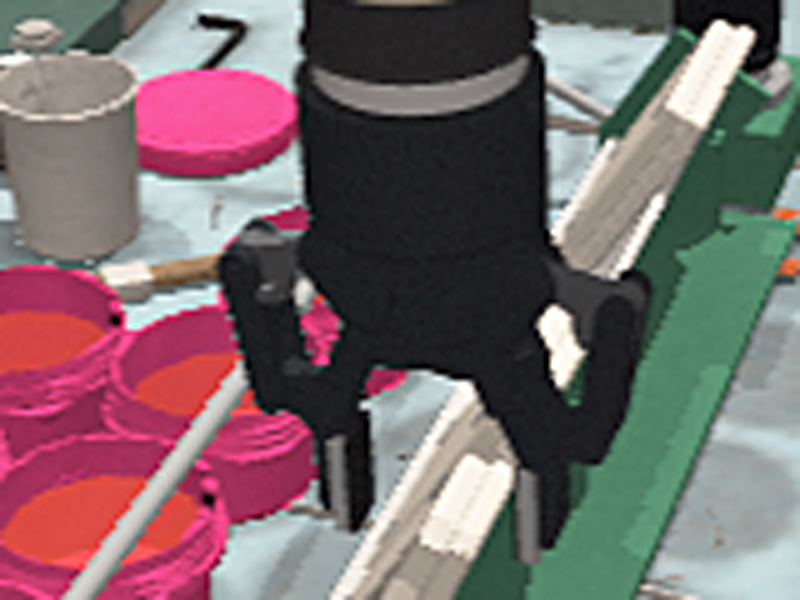

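Call:
jog_arm(
  rows=[
    [0,0,-0.015,0,0.056],
    [0,0,-0.03,0,0.056],
    [0,0,-0.03,0,0.05],
    [0.015,0,-0.03,0,0.04],
    [0.03,0,-0.02,0,0.02],
    [0.04,0,-0.01,0,0.0],
    [0.04,0,0,0,0.0],
    [0.025,0,0,0,0.0],
  ],
)

```text
clock: 33.9
tool_pos: [0.5025, 0.0521, 0.2799]
tool_rot: [-0.007, -0.597, 0.802, 0.013]
force: [-0.2, 0.5, -0.1]
width: 0.002
```

```bash
python3 - <<'E'
from h import *
settle(2);rackpos(); snap("wrist","O"); snap("side","O",(190,120,370,360),2.5); snap("scene","O",(165,150,415,310),3.2)
E
```

```text
t 34.00 rack mm [-19.2484  33.1107 279.8705] y-angle rel rack x 179.96 tilt [-0.0264  0.012  -0.9996] F [-0.2253  0.3044  0.2108] w -0.15 mm q [-0.0374  0.0317  0.1352  1.701   0.011  -1.3142]
```

View pics/O_wrist.png

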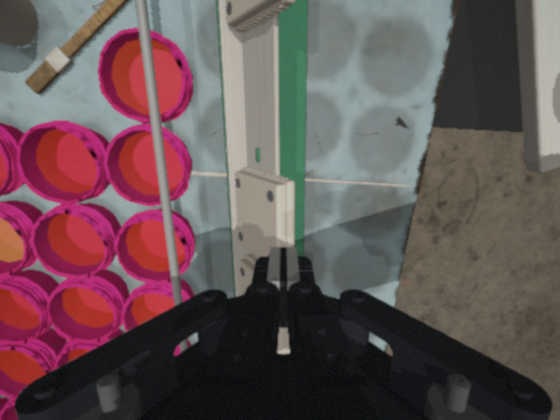

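View pics/O_side.png

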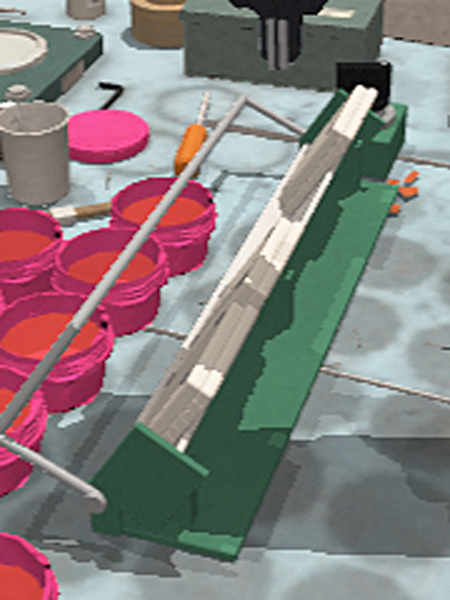

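View pics/O_scene.png

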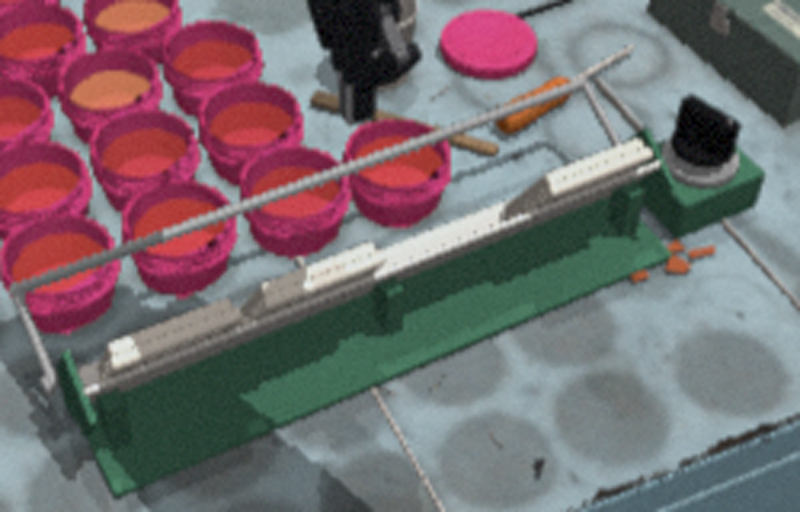

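```bash
python3 - <<'E'
from h import *
c=get_calibration("wrist"); barfit(c,[(139,0),(157,140),(172,260)])
im=cv2.imread("pics/O_wrist.png"); cv2.imwrite("pics/O_c.png",cv2.resize(im[150:300,200:320],None,fx=4.5,fy=4.5,interpolation=cv2.INTER_CUBIC)[:600])
for y in (236,136,112,12): print(y,[(proj(c,r2w(POSE,[(.9-.53*52+.848*t,y,79.4+44.1+.53*t)]))[0]-[200,150])*4.5 for t in(10,-10)])
E
```

```text
keeper [1.1977] [ 1.1672 -0.3086 -1.1479] (np.float64(102.62597110361526), 0, np.float64(85.2944282512648))
keeper [1.1977] [ 1.1672 -0.3086 -1.1479] (np.float64(102.62597107242493), 0, np.float64(85.29442829706234))
keeper [1.1977] [ 1.1672 -0.3086 -1.1479] (np.float64(102.62597102065874), 0, np.float64(85.29442837307195))
236 [array([345.9083, 985.4834]), array([410.6453, 950.8924])]
136 [array([344.7385, 638.5932]), array([415.4461, 612.4896])]
112 [array([344.4239, 545.3242]), array([416.7322, 521.8384])]
12 [array([342.9388, 104.9303]), array([422.7775,  95.7124])]
```

View pics/O_c.png

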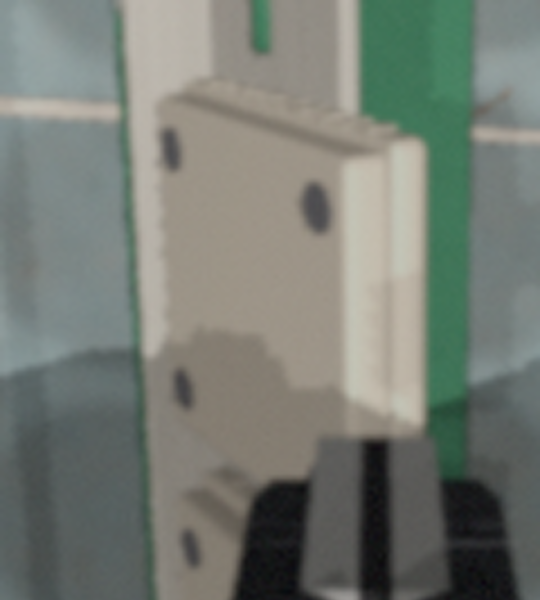

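```bash
python3 - <<'E'
from h import *
rackpos()
im,c=snap("wrist","P"); rackpos()
cv2.imwrite("pics/P_c.png",cv2.resize(im[150:300,200:320],None,fx=4.5,fy=4.5,interpolation=cv2.INTER_CUBIC)[:600])
for y in (236,136,112,12): print(y,[(proj(c,r2w(POSE,[(.9-.53*52+.848*t,y,79.4+44.1+.53*t)]))[0]-[200,150])*4.5 for t in(10,-10)])
E
```

```text
t 34.15 rack mm [-20.0418  36.662  278.1731] y-angle rel rack x 180.24 tilt [-0.029   0.0142 -0.9995] F [-0.096   0.4969  0.1425] w 0.02 mm q [-0.0315  0.0353  0.1353  1.7002  0.0133 -1.3131]
t 34.20 rack mm [-20.2336  37.0426 277.9035] y-angle rel rack x 180.30 tilt [-0.0296  0.014  -0.9995] F [-0.3356  0.4569 -0.6178] w -0.06 mm q [-0.0306  0.0358  0.1353  1.7003  0.0131 -1.3132]
236 [array([345.9083, 985.4834]), array([410.6453, 950.8924])]
136 [array([344.7385, 638.5932]), array([415.4461, 612.4896])]
112 [array([344.4239, 545.3242]), array([416.7322, 521.8384])]
12 [array([342.9388, 104.9303]), array([422.7775,  95.7124])]
```

View pics/P_wrist.png

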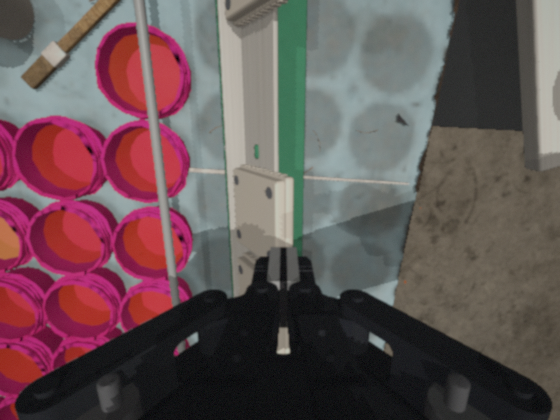

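View pics/P_c.png

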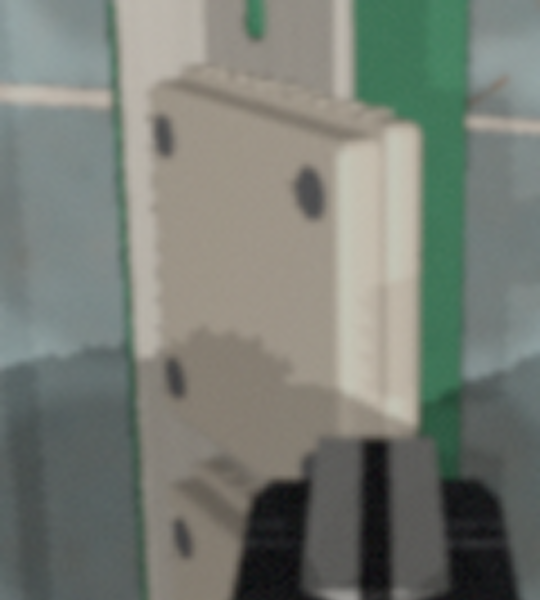

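Call:
jog_arm(
  rows=[
    [0.015,-0.012,0,0,0.0],
    [0.03,-0.024,0.002,0,0.0],
    [0.035,-0.028,0.004,0,0.0],
    [0.035,-0.028,0.006,0,0.0],
    [0.035,-0.028,0.01,0,0.0],
    [0.03,-0.02,0.015,0,0.0],
    [0.015,-0.01,0.02,0,0.0],
  ],
)

```text
clock: 34.78
tool_pos: [0.5985, -0.1609, 0.2159]
tool_rot: [-0.004, -0.609, 0.793, 0.013]
force: [0.6, 0.9, -0.5]
width: -0.004
```

```bash
python3 - <<'E'
from h import *
settle(4);rackpos(); snap("wrist","Q"); gor(145,-165,140,180)
E
```

```text
t 34.98 rack mm [ 130.2767 -139.0173  214.7732] y-angle rel rack x 181.97 tilt [-0.0275  0.0204 -0.9994] F [0.6184 0.1213 0.2034] w -0.01 mm q [-0.3702  0.3198  0.3322  1.6162  0.0091 -1.6818]
t 35.0333 pos [ 0.5963 -0.1563  0.2164] angy 165.20653108770364 tilt 1.8107830380178465 zax [-0.025   0.0193 -0.9995] F [0.7078 0.0103 0.5262] w 0.0018047597335346516
delta [ 0.0279 -0.0157  0.0757] rows>= 2 per [ 0.0139 -0.0079  0.0378] spin 2.0228423747932993
```

View pics/Q_wrist.png

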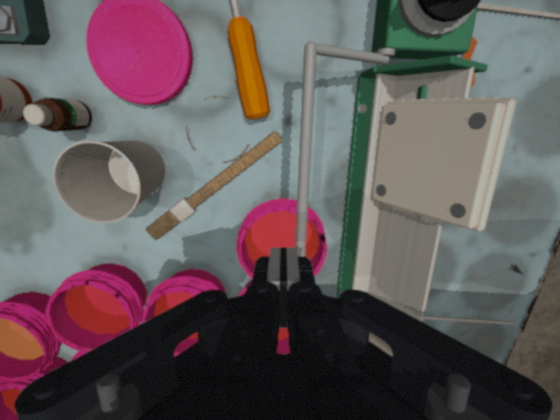

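```bash
python3 - <<'E'
from h import *
im,c=snap("wrist","R"); 
cv2.imwrite("pics/R_c.png",cv2.resize(im[40:260,340:530],None,fx=2.7,fy=2.7,interpolation=cv2.INTER_CUBIC)[:600])
for y in (-236,-136): 
  for a in (52,-52): print(y,a,[(proj(c,r2w(POSE,[(.9-.53*a+.848*t,y,79.4+.848*a+.53*t)]))[0]-[340,40])*2.7 for t in(10,-10)])
E
```

```text
-236 52 [array([458.5016, 125.9487]), array([491.0265, 132.3676])]
-236 -52 [array([111.418 , 143.1496]), array([147.6437, 147.1007])]
-136 52 [array([365.6376, 507.9302]), array([398.31  , 496.1244])]
-136 -52 [array([ 76.8427, 421.4982]), array([110.8605, 415.6621])]
```

View pics/R_c.png

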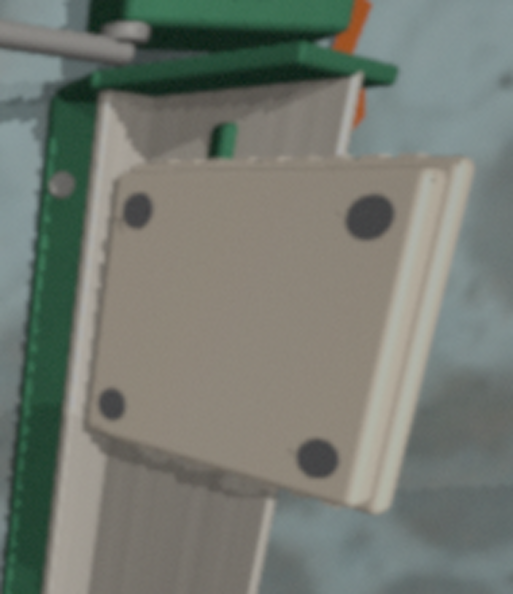

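Call:
jog_arm(
  rows=[
    [0.02,-0.015,0.02,2,0.0],
  ],
)

```text
clock: 35.17
tool_pos: [0.6078, -0.175, 0.2043]
tool_rot: [-0.0, -0.599, 0.801, 0.011]
force: [0.9, 0.4, 1.0]
width: -0.002
```

```bash
python3 - <<'E'
from h import *
settle(4);rackpos(); gor(142,-160,125,180)
E
```

```text
t 35.37 rack mm [ 145.589  -156.3213  197.5919] y-angle rel rack x 180.14 tilt [-0.023   0.0189 -0.9996] F [-0.1632  0.1724  0.1754] w 0.00 mm q [-0.3956  0.3543  0.3414  1.5865  0.0086 -1.6753]
t 35.3667 pos [ 0.6055 -0.1777  0.1976] angy 163.32457007850005 tilt 1.706030594859047 zax [-0.023   0.0189 -0.9996] F [-0.1632  0.1724  0.1754] w 7.077412840095528e-06
delta [0.0045 0.0016 0.0726] rows>= 2 per [0.0023 0.0008 0.0363] spin 0.14088136558970632
```

Call:
jog_arm(
  rows=[
    [0.002,-0.001,0.036,0,0.0],
  ],
)

```text
clock: 35.45
tool_pos: [0.61, -0.1796, 0.1717]
tool_rot: [0.001, -0.598, 0.802, 0.007]
force: [2.1, -0.4, 2.8]
width: 0.004
```

```bash
python3 - <<'E'
from h import *
settle(4);rackpos()
E
```

```text
t 35.65 rack mm [ 144.4821 -156.7879  161.766 ] y-angle rel rack x 180.22 tilt [-0.0248  0.0199 -0.9995] F [ 0.1493 -0.7362  0.9075] w -0.42 mm q [-0.3966  0.3539  0.2698  1.5173  0.0087 -1.6777]
```

Call:
jog_arm(
  rows=[
    [0.002,-0.001,0.036,0,0.0],
  ],
)

```text
clock: 35.73
tool_pos: [0.61, -0.1809, 0.1371]
tool_rot: [0.001, -0.598, 0.801, 0.007]
force: [2.8, 0.1, 2.3]
width: -0.002
```

```bash
python3 - <<'E'
from h import *
settle(4);rackpos(); im,c=snap("wrist","S"); gor(142,-160,90,180)
E
```

```text
t 35.93 rack mm [ 144.6008 -158.0257  127.3259] y-angle rel rack x 180.24 tilt [-0.0244  0.0198 -0.9995] F [0.7357 1.2393 1.6138] w 0.50 mm q [-0.3986  0.3604  0.2096  1.4502  0.0088 -1.6801]
t 35.9833 pos [ 0.6051 -0.1795  0.1286] angy 163.41898147093045 tilt 1.6354071153161494 zax [-0.0216  0.0186 -0.9996] F [-0.1543  0.1359  0.7429] w -0.0013147818940860182
delta [0.0022 0.0027 0.0387] rows>= 1 per [0.0022 0.0027 0.0387] spin 0.2352927580201083
```

View pics/S_wrist.png

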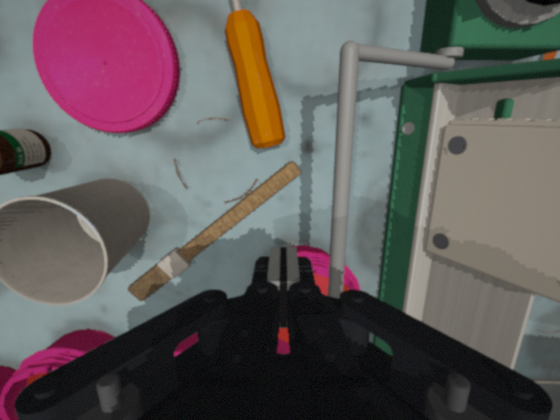

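Call:
jog_arm(
  rows=[
    [0.012,0,0.038,0,0.0],
  ],
)

```text
clock: 36.07
tool_pos: [0.6087, -0.1918, 0.1028]
tool_rot: [0.003, -0.599, 0.801, 0.005]
force: [2.5, -1.3, 1.8]
width: -0.006
```

```bash
python3 - <<'E'
from h import *
settle(4);rackpos()
E
```

```text
t 36.27 rack mm [ 145.3352 -169.7784   92.2818] y-angle rel rack x 180.21 tilt [-0.0205  0.0186 -0.9996] F [ 0.8064 -0.0993  0.7085] w 0.19 mm q [-0.417   0.3712  0.1534  1.3793  0.0087 -1.698 ]
```

Call:
jog_arm(
  rows=[
    [0,0.012,0.008,0,0.0],
  ],
)

```text
clock: 36.35
tool_pos: [0.5939, -0.1883, 0.0893]
tool_rot: [-0.0, -0.598, 0.802, 0.01]
force: [0.6, 0.0, 0.4]
width: 0.002
```

```bash
python3 - <<'E'
from h import *
settle(4);rackpos()
E
```

```text
t 36.55 rack mm [ 134.7429 -169.4926   87.2156] y-angle rel rack x 180.23 tilt [-0.0167  0.0173 -0.9997] F [-0.3419 -0.8429  0.5836] w 0.40 mm q [-0.4188  0.342   0.106   1.3572  0.009  -1.7001]
```

Call:
jog_arm(
  rows=[
    [0,0.02,-0.002,0,0.0],
  ],
)

```text
clock: 36.63
tool_pos: [0.58, -0.1841, 0.092]
tool_rot: [0.003, -0.598, 0.802, 0.005]
force: [30.3, -7.4, 11.0]
width: 0.001
```

```bash
python3 - <<'E'
from h import *
settle(4);rackpos(); im,c=snap("wrist","T")
E
```

```text
t 36.83 rack mm [ 121.971  -169.8836   96.0318] y-angle rel rack x 180.25 tilt [-0.0001  0.0112 -0.9999] F [ 6.1236 -2.2266  4.9855] w 0.14 mm q [-0.4227  0.2864  0.055   1.3441  0.0102 -1.7043]
```

View pics/T_wrist.png

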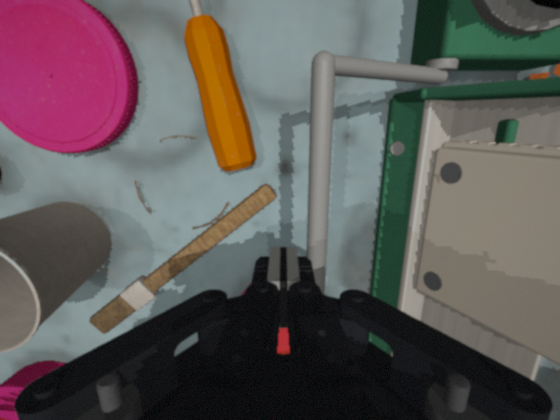

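Call:
jog_arm(
  rows=[
    [0,-0.006,0.01,0,0.0],
  ],
)

```text
clock: 36.97
tool_pos: [0.5884, -0.1867, 0.0912]
tool_rot: [0.006, -0.598, 0.802, 0.0]
force: [-0.2, -0.3, 0.2]
width: 0.001
```

```bash
python3 - <<'E'
from h import *
settle(4);rackpos(); im,c=snap("wrist","U"); barfit(c,[(323,60),(320,160),(318,240)])
E
```

```text
t 37.17 rack mm [ 127.6519 -169.5892   85.5657] y-angle rel rack x 180.26 tilt [-0.0019  0.012  -0.9999] F [-1.1647 -0.6965 -0.1794] w -0.08 mm q [-0.421   0.3082  0.0606  1.3298  0.0102 -1.7028]
keeper [1.4335] [ 1.053  -0.0056 -1.2522] (np.float64(111.24956708890986), 0, np.float64(68.7311533199312))
keeper [1.4335] [ 1.053  -0.0056 -1.2522] (np.float64(111.24956708893205), 0, np.float64(68.73115331987262))
keeper [1.4335] [ 1.053  -0.0056 -1.2522] (np.float64(111.24956708760257), 0, np.float64(68.73115332338166))
```

View pics/U_wrist.png

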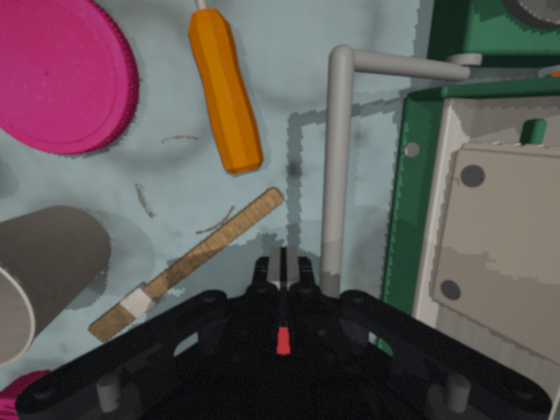

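```bash
python3 - <<'E'
from h import *
c=get_calibration("wrist"); barfit(c,[(342,70),(337,160),(331,240)])
E
```

```text
keeper [1.2679] [-0.354  -0.4867  0.9483] (np.float64(105.59943348321264), 0, np.float64(80.58096704411093))
keeper [1.2679] [-0.354  -0.4867  0.9483] (np.float64(105.59943348054433), 0, np.float64(80.58096704868923))
keeper [1.2679] [-0.354  -0.4867  0.9483] (np.float64(105.5994334815511), 0, np.float64(80.58096704696182))
```

Call:
jog_arm(
  rows=[
    [0,0.006,0,0,0.0],
    [0,0.007,-0.002,0,0.0],
    [0,0.007,-0.005,0,0.0],
    [0,0.006,-0.006,0,0.0],
  ],
)

```text
clock: 37.55
tool_pos: [0.5701, -0.1809, 0.1017]
tool_rot: [0.012, -0.598, 0.801, -0.005]
force: [3.6, -1.5, -2.2]
width: -0.003
```

```bash
python3 - <<'E'
from h import *
rackpos();settle(3);rackpos(); im,c=snap("wrist","V")
E
```

```text
t 37.55 rack mm [ 112.6221 -169.7098  101.692 ] y-angle rel rack x 180.29 tilt [ 0.0247  0.0054 -0.9997] F [ 3.5676 -1.5263 -2.1968] w -0.27 mm q [-0.4269  0.2337  0.0029  1.3198  0.0152 -1.7092]
t 37.70 rack mm [ 111.7698 -169.8558  102.1538] y-angle rel rack x 180.28 tilt [ 0.0228  0.0055 -0.9997] F [ 2.6454 -0.4384  1.6444] w 0.25 mm q [-0.427   0.2331  0.0032  1.3224  0.0144 -1.7091]
```

View pics/V_wrist.png

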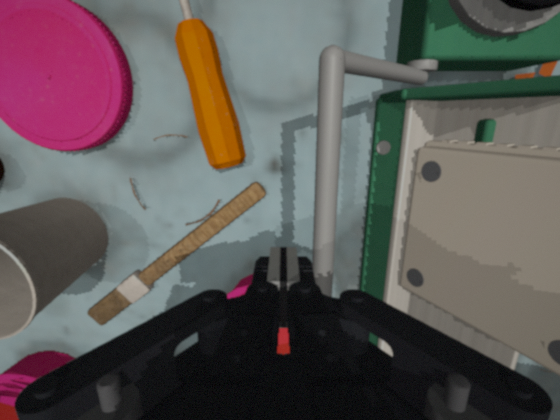

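```bash
python3 - <<'E'
from h import *
c=get_calibration("wrist"); barfit(c,[(332,60),(328,150),(322,250)])
E
```

```text
keeper [1.0264] [-0.146  -0.4779  0.7071] (np.float64(94.04729210289332), 0, np.float64(95.82650146195363))
keeper [1.0264] [-0.146  -0.4779  0.7071] (np.float64(94.04729209364007), 0, np.float64(95.82650147151197))
keeper [1.0264] [-0.146  -0.4779  0.7071] (np.float64(94.04729210410383), 0, np.float64(95.82650146070321))
```

Call:
jog_arm(
  rows=[
    [0,0.007,-0.004,0,0.0],
    [0,0.008,-0.004,0,0.0],
    [0,0.008,-0.002,0,0.0],
    [0,0.008,-0.001,0,0.0],
  ],
)

```text
clock: 38.08
tool_pos: [0.5507, -0.1753, 0.1176]
tool_rot: [0.02, -0.598, 0.801, -0.015]
force: [6.9, -1.2, 6.2]
width: -0.005
```

```bash
python3 - <<'E'
from h import *
rackpos();settle(3);rackpos(); im,c=snap("wrist","W")
E
```

```text
t 38.08 rack mm [  92.3824 -169.9875  117.6028] y-angle rel rack x 180.31 tilt [ 0.0499 -0.0009 -0.9988] F [ 6.857  -1.1879  6.1738] w -0.39 mm q [-0.4346  0.1482 -0.064   1.313   0.0202 -1.7172]
t 38.23 rack mm [  91.2504 -170.1449  117.2655] y-angle rel rack x 180.30 tilt [ 0.0473 -0.0007 -0.9989] F [ 4.6563 -0.5499  3.8626] w 0.11 mm q [-0.4347  0.1481 -0.0647  1.3148  0.0192 -1.7171]
```

View pics/W_wrist.png

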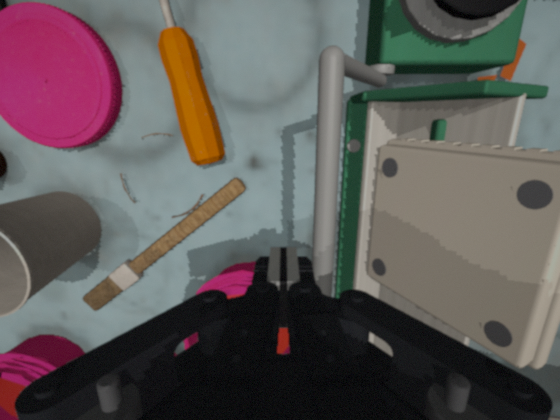

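Call:
jog_arm(
  rows=[
    [0,0.008,-0.001,0,0.0],
    [0,0.009,0,0,0.0],
    [0,0.009,0,0,0.0],
    [0,0.009,0.001,0,0.0],
  ],
)

```text
clock: 38.62
tool_pos: [0.5238, -0.1684, 0.1201]
tool_rot: [0.024, -0.598, 0.801, -0.022]
force: [4.0, -2.0, 2.1]
width: 0.0
```

```bash
python3 - <<'E'
from h import *
rackpos();settle(3);rackpos(); im,c=snap("wrist","X")
E
```

```text
t 38.62 rack mm [  64.6592 -171.0591  120.1181] y-angle rel rack x 180.32 tilt [ 0.0648 -0.0069 -0.9979] F [ 4.0493 -1.9625  2.0729] w 0.04 mm q [-0.4445  0.0596 -0.1554  1.2942  0.0216 -1.7271]
t 38.77 rack mm [  62.1965 -170.8399  118.1768] y-angle rel rack x 180.31 tilt [ 0.0593 -0.0048 -0.9982] F [ 0.6404 -1.1304  0.5455] w 0.03 mm q [-0.4445  0.0602 -0.1584  1.2965  0.0211 -1.7269]
```

View pics/X_wrist.png

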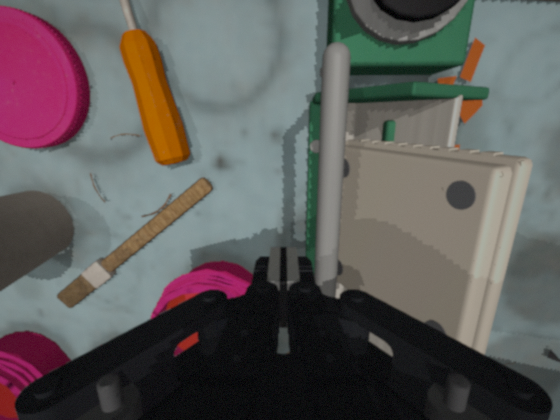

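Call:
jog_arm(
  rows=[
    [0,0.008,-0.003,0,0.0],
    [0,0.008,-0.003,0,0.0],
    [0,0.007,-0.002,0,0.0],
  ],
)

```text
clock: 39.07
tool_pos: [0.4972, -0.16, 0.1203]
tool_rot: [0.021, -0.598, 0.801, -0.017]
force: [25.3, -6.0, -14.1]
width: -0.002
```

```bash
python3 - <<'E'
from h import *
rackpos();settle(3);rackpos()
E
```

```text
t 39.07 rack mm [  36.8023 -170.7465  120.2959] y-angle rel rack x 180.31 tilt [ 0.0539 -0.0016 -0.9985] F [ 25.2547  -5.9961 -14.0621] w -0.15 mm q [-0.4523  0.0001 -0.2154  1.3061  0.0221 -1.7348]
t 39.22 rack mm [  37.3819 -170.7698  120.7899] y-angle rel rack x 180.30 tilt [ 0.0557 -0.0022 -0.9984] F [ 5.9803 -1.9725 -3.2458] w 0.10 mm q [-0.4523 -0.0006 -0.2152  1.3051  0.0224 -1.7347]
```

Call:
jog_arm(
  rows=[
    [0,0.007,-0.001,0,0.0],
  ],
)

```text
clock: 39.3
tool_pos: [0.497, -0.1599, 0.1216]
tool_rot: [0.026, -0.598, 0.801, -0.023]
force: [29.8, -7.9, -20.0]
width: 0.001
```

```bash
python3 - <<'E'
from h import *
rackpos();settle(3);rackpos(); im,c=snap("wrist","Y")
E
```

```text
t 39.30 rack mm [  36.5419 -170.7481  121.5742] y-angle rel rack x 180.33 tilt [ 0.0699 -0.0052 -0.9975] F [ 29.8475  -7.9351 -19.986 ] w 0.05 mm q [-0.4546 -0.0181 -0.2317  1.2921  0.0261 -1.7372]
t 39.45 rack mm [  36.7821 -170.7285  121.9246] y-angle rel rack x 180.33 tilt [ 0.071  -0.0056 -0.9975] F [ 20.5748  -5.0855 -12.4199] w 0.16 mm q [-0.4545 -0.0189 -0.2319  1.2915  0.0261 -1.7371]
```

View pics/Y_wrist.png

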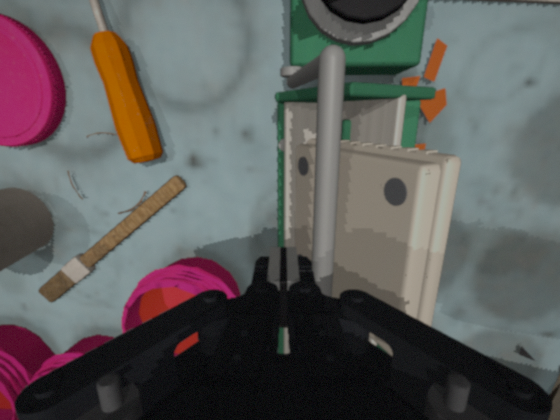

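Call:
jog_arm(
  rows=[
    [0,-0.014,0.003,0,0.0],
  ],
)

```text
clock: 39.58
tool_pos: [0.5101, -0.1636, 0.1199]
tool_rot: [0.027, -0.598, 0.801, -0.024]
force: [-1.5, 1.1, -0.1]
width: -0.002
```

```bash
python3 - <<'E'
from h import *
settle(3);rackpos()
E
```

```text
t 39.73 rack mm [  49.3524 -170.4881  118.9585] y-angle rel rack x 180.33 tilt [ 0.0671 -0.0042 -0.9977] F [0.4926 0.8155 0.5711] w -0.29 mm q [-0.4498  0.0193 -0.1994  1.2898  0.0254 -1.7326]
```

Call:
jog_arm(
  rows=[
    [0,-0.002,-0.02,0,0.0],
    [0,0,-0.03,0,0.0],
    [0,0,-0.03,3,0.02],
    [0,0,-0.02,6,0.03],
    [0,0,0,7,0.05],
    [0,0,0,7,0.05],
    [0,0,0,7,0.05],
    [0,0,0,7,0.05],
    [0,0,0,7,0.05],
    [0,0,0,7,0.05],
    [0,0,0,7,0.05],
    [0,0,0,7,0.05],
    [0,0,0,5,0.05],
  ],
)

```text
clock: 40.82
tool_pos: [0.4772, -0.1534, 0.2149]
tool_rot: [0.008, -0.013, 1.0, 0.007]
force: [0.1, 0.3, -1.0]
width: 0.587
```

```bash
python3 - <<'E'
from h import *
settle(3);rackpos(); go([0.4195,-0.2905,0.16],89); snap("wrist","Z"); snap("side","Z",(190,120,370,360),2.5); snap("scene","Z",(165,150,415,310),3.2)
E
```

```text
t 40.97 rack mm [  16.4336 -170.2338  215.0295] y-angle rel rack x 108.80 tilt [ 0.0171  0.0142 -0.9998] F [ 0.101   0.3999 -0.1611] w 49.87 mm q [-0.4566 -0.0293 -0.0548  1.5362  0.0203 -0.491 ]
t 40.9667 pos [ 0.4779 -0.1536  0.215 ] angy 91.97992384653286 tilt 1.2721695657552203 zax [ 0.0171  0.0142 -0.9998] F [ 0.101   0.3999 -0.1611] w 0.5839116642345868
delta [ 0.064  -0.1355  0.0521] rows>= 4 per [ 0.016  -0.0339  0.013 ] spin 2.97992384653287
```

View pics/Z_wrist.png

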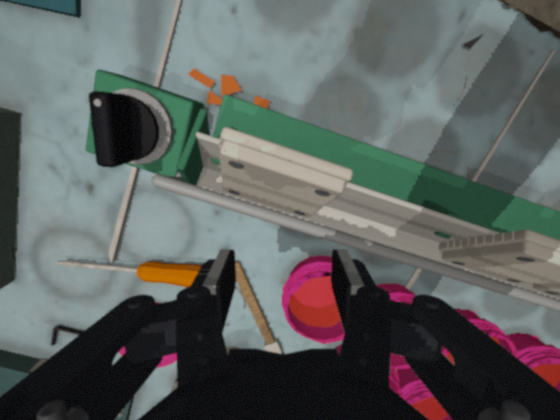

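View pics/Z_scene.png

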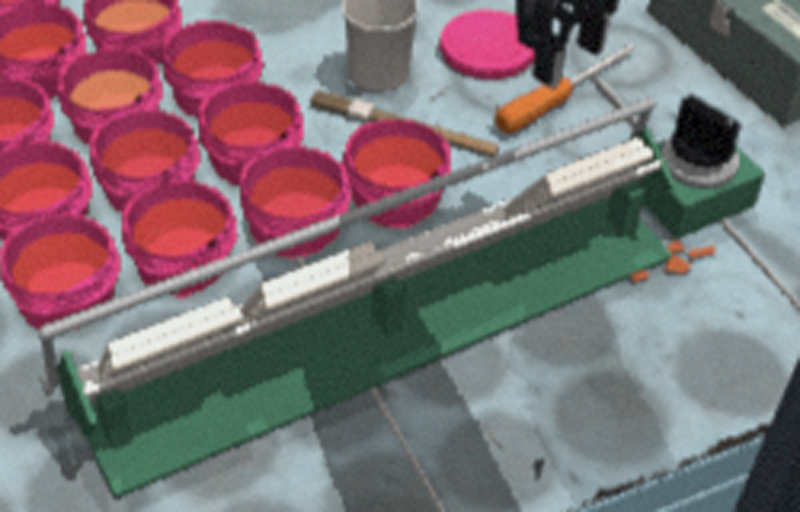

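View pics/Z_side.png

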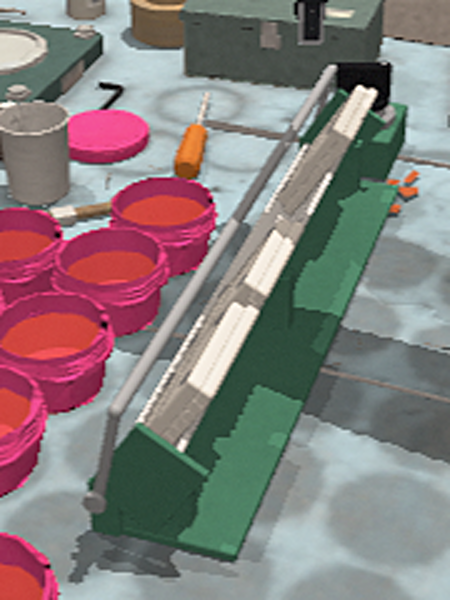

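```bash
python3 - <<'E'
from h import *
c=get_calibration("scene")
barfit(c,[(179,253),(368,182.5)])
barfit(c,[(177.5,249.4),(365.9,179.7)])
c=get_calibration("side")
barfit(c,[(190+118/2.5,120+410/2.5),(190+330/2.5,120+70/2.5)])
barfit(c,[(228.9,282),(318.5,146.9)])
E
```

```text
keeper [-0.0213] [ 0.3549 -0.422 ] (np.float64(17.655263237737795), 0, np.float64(117.60740977074079))
keeper [-0.0213] [ 0.3549 -0.422 ] (np.float64(17.655263237737795), 0, np.float64(117.60740977074079))
keeper [2.1782] [ 0.3549 -0.422 ] (np.float64(110.66030999221161), 0, np.float64(10.96018333640891))
keeper [0.1102] [ 0.3155 -0.3749] (np.float64(27.91577992404151), 0, np.float64(119.47862160060578))
keeper [0.1102] [ 0.3155 -0.3749] (np.float64(27.91577992404151), 0, np.float64(119.47862160060578))
keeper [2.029] [ 0.3155 -0.3749] (np.float64(114.24646049498607), 0, np.float64(22.233063919190055))
keeper [-0.0407] [-0.7495  1.1484] (np.float64(16.16324878469139), 0, np.float64(117.21716386548994))
keeper [-0.0407] [-0.7495  1.1484] (np.float64(16.16324878469139), 0, np.float64(117.21716386548994))
keeper [-0.0407] [-0.7495  1.1484] (np.float64(16.16324878469139), 0, np.float64(117.21716386548994))
keeper [0.1088] [ 0.0337 -0.0518] (np.float64(27.80968080856835), 0, np.float64(119.466330161607))
keeper [0.1088] [ 0.0337 -0.0518] (np.float64(27.80968080856835), 0, np.float64(119.466330161607))
keeper [0.1088] [ 0.0337 -0.0518] (np.float64(27.80968080856835), 0, np.float64(119.466330161607))
```

Call:
jog_arm(
  rows=[
    [0.008,-0.017,0,3,0.05],
    [0.016,-0.034,0,0,0.05],
    [0.017,-0.035,0,0,0.05],
    [0.014,-0.03,0,0,0.05],
    [0.006,-0.012,0,0,0.05],
  ],
)

```text
clock: 41.53
tool_pos: [0.4158, -0.2818, 0.2123]
tool_rot: [0.009, 0.002, 1.0, 0.008]
force: [0.9, -0.1, -0.3]
width: 0.587
```

```bash
python3 - <<'E'
from h import *
settle(4);rackpos(); go([0.4195,-0.2905,0.17],89)
E
```

```text
t 41.73 rack mm [  -5.2441 -307.6188  212.4078] y-angle rel rack x 106.68 tilt [ 0.02    0.0175 -0.9996] F [ 0.4367  0.0062 -0.315 ] w 49.68 mm q [-0.7382 -0.0237 -0.0546  1.5369  0.0264 -0.7357]
t 41.7333 pos [ 0.4174 -0.2788  0.2124] angy 89.86644129107071 tilt 1.5233421088966015 zax [ 0.02    0.0175 -0.9996] F [ 0.4367  0.0062 -0.315 ] w 0.5817822232229256
delta [-0.0013 -0.0124  0.0422] rows>= 2 per [-0.0007 -0.0062  0.0211] spin 0.8664412910707142
```

Call:
jog_arm(
  rows=[
    [-0.001,-0.012,0.038,0.8,0.05],
  ],
)

```text
clock: 41.82
tool_pos: [0.4233, -0.2917, 0.1824]
tool_rot: [0.016, 0.007, 1.0, 0.004]
force: [1.5, -0.8, 1.6]
width: 0.581
```

```bash
python3 - <<'E'
from h import *
settle(4); go([0.4195,-0.2905,0.135],89); snap("wrist","aa")
E
```

```text
t 42.0167 pos [ 0.4189 -0.2883  0.1734] angy 89.17974449313499 tilt 1.5494370880017843 zax [ 0.0179  0.0203 -0.9996] F [0.188  1.1312 0.2415] w 0.5820762328361493
delta [ 0.     -0.0029  0.0383] rows>= 1 per [ 0.     -0.0029  0.0383] spin 0.17974449313499008
```

View pics/aa_wrist.png

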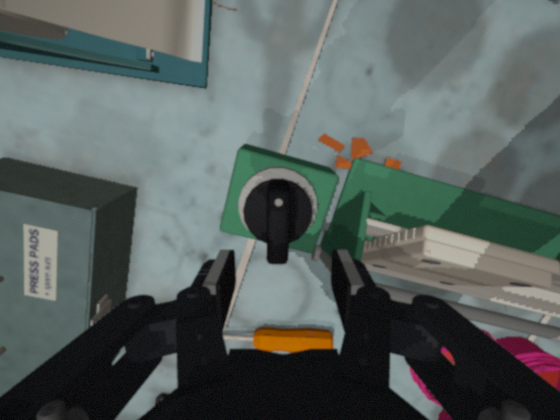

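Call:
jog_arm(
  rows=[
    [0,-0.003,0.037,0,0.042],
  ],
)

```text
clock: 42.15
tool_pos: [0.4257, -0.2949, 0.1478]
tool_rot: [0.017, 0.006, 1.0, 0.003]
force: [1.8, -1.2, 0.4]
width: 0.492
```

```bash
python3 - <<'E'
from h import *
settle(4); go([0.4195,-0.2905,0.098],89)
E
```

```text
t 42.35 pos [ 0.4208 -0.291   0.1393] angy 89.24927343014369 tilt 1.5678432761077596 zax [ 0.0208  0.0178 -0.9996] F [0.6701 0.5054 1.1318] w 0.4885984995715193
delta [ 0.0022 -0.0003  0.0412] rows>= 2 per [ 0.0011 -0.0002  0.0206] spin 0.2492734301436883
```

Call:
jog_arm(
  rows=[
    [0.001,0,0.021,0,0.042],
  ],
)

```text
clock: 42.43
tool_pos: [0.4242, -0.2936, 0.1255]
tool_rot: [0.015, 0.006, 1.0, 0.005]
force: [0.4, -1.8, 0.5]
width: 0.491
```

```bash
python3 - <<'E'
from h import *
settle(4); go([0.4195,-0.2905,0.098],89)
E
```

```text
t 42.6333 pos [ 0.4212 -0.2911  0.1206] angy 89.27442281964734 tilt 1.5959641091806704 zax [ 0.0228  0.016  -0.9996] F [-0.5028 -0.8282 -0.4601] w 0.49803825359561
delta [0.0022 0.0002 0.0225] rows>= 1 per [0.0022 0.0002 0.0225] spin 0.2744228196473273
```

Call:
jog_arm(
  rows=[
    [0.001,0,0.021,0,0.042],
  ],
)

```text
clock: 42.72
tool_pos: [0.4242, -0.2938, 0.106]
tool_rot: [0.016, 0.006, 1.0, 0.004]
force: [-0.1, -0.6, 0.9]
width: 0.492
```

```bash
python3 - <<'E'
from h import *
settle(4); go([0.4195,-0.2905,0.098],89); snap("wrist","ab")
E
```

```text
t 42.9167 pos [ 0.4209 -0.2909  0.1007] angy 89.27930996965117 tilt 1.6062078629579033 zax [ 0.0233  0.0156 -0.9996] F [-0.8964  0.4166  1.3252] w 0.4903969920243644
delta [0.0015 0.0004 0.0027] rows>= 1 per [0.0015 0.0004 0.0027] spin 0.27930996965116606
```

View pics/ab_wrist.png

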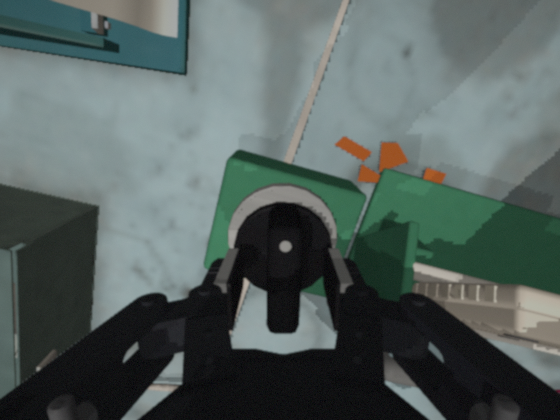

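Centred on the wing. Close firmly.

Call:
jog_arm(
  rows=[
    [0,0,0.003,0,0.0],
    [0,0,0.001,0,0.0],
    [0,0,0,0,0.0],
    [0,0,0,0,0.0],
  ],
  newtons=70,
)

```text
clock: 43.3
tool_pos: [0.4224, -0.2913, 0.1]
tool_rot: [0.013, 0.007, 1.0, 0.007]
force: [0.3, -0.4, -3.5]
width: 0.171
```

```bash
python3 - <<'E'
from h import *
settle(2); go([0.4195,-0.2905,0.090],89)
E
```

```text
t 43.4 pos [ 0.4224 -0.2913  0.0999] angy 89.23014249396289 tilt 1.748328157562782 zax [ 0.0269  0.0144 -0.9995] F [ 0.3928  1.8489 -0.349 ] w 0.17680237988467967
delta [0.0032 0.0006 0.0099] rows>= 1 per [0.0032 0.0006 0.0099] spin 0.23014249396288733
```

Call:
jog_arm(
  rows=[
    [0.001,0,0.011,0,0.0],
  ],
)

```text
clock: 43.48
tool_pos: [0.4224, -0.2913, 0.0912]
tool_rot: [0.014, 0.007, 1.0, 0.007]
force: [-2.1, 3.8, 37.9]
width: 0.17
```

```bash
python3 - <<'E'
from h import *
for i in range(3): settle(1); go([0.4195,-0.2905,0.090],89)
E
```

```text
t 43.5333 pos [ 0.4223 -0.2913  0.0921] angy 89.22205169590178 tilt 1.83922113066212 zax [ 0.0292  0.0134 -0.9995] F [-2.3715  3.7885  7.5916] w 0.17030466322535073
delta [0.0029 0.0007 0.002 ] rows>= 1 per [0.0029 0.0007 0.002 ] spin 0.22205169590176865
t 43.5833 pos [ 0.4224 -0.2913  0.0919] angy 89.22372675643628 tilt 1.83879592668827 zax [ 0.0292  0.0133 -0.9995] F [-1.8126  4.0551  7.5325] w 0.17358117661815434
delta [0.0029 0.0007 0.0018] rows>= 1 per [0.0029 0.0007 0.0018] spin 0.22372675643629236
t 43.6333 pos [ 0.4224 -0.2913  0.0918] angy 89.2280248740105 tilt 1.8393674131818338 zax [ 0.0292  0.0133 -0.9995] F [-1.4428  5.1002 11.654 ] w 0.17556092411825663
delta [0.003  0.0007 0.0017] rows>= 1 per [0.003  0.0007 0.0017] spin 0.22802487401048666
```

Call:
jog_arm(
  rows=[
    [0,0,0.005,3,0.0],
    [0,0,0.005,6,0.0],
    [0,0,0.005,7,0.0],
    [0,0,0.005,7,0.0],
    [0,0,0.005,7,0.0],
    [0,0,0.005,7,0.0],
    [0,0,0.005,7,0.0],
  ],
)

```text
clock: 44.22
tool_pos: [0.4214, -0.2934, 0.0916]
tool_rot: [0.014, 0.39, 0.921, 0.004]
force: [-7.9, 7.6, 22.8]
width: 0.172
```

```bash
python3 - <<'E'
from h import *
go([0.4195,-0.2905,0.090],-9.3)
E
```

```text
t 44.2167 pos [ 0.4214 -0.2934  0.0916] angy 44.10718191192496 tilt 1.7145987071560442 zax [ 0.0298 -0.0028 -0.9996] F [-7.9176  7.5819 22.7973] w 0.17248272017415284
delta [0.0034 0.0006 0.0015] rows>= 1 per [0.0034 0.0006 0.0015] spin 53.407181911924965
```

Call:
jog_arm(
  rows=[
    [0.001,0,0.004,6.5,0.0],
    [0.001,0,0.003,7,0.0],
    [0.001,0,0.003,7,0.0],
    [0,0,0.003,7,0.0],
    [0,0,0.003,7,0.0],
    [0,0,0.003,7,0.0],
    [0,0,0.003,7,0.0],
    [0,0,0.003,5,0.0],
    [0,0,0.003,3,0.0],
  ],
)

```text
clock: 44.97
tool_pos: [0.4182, -0.2939, 0.0918]
tool_rot: [0.017, 0.787, 0.616, 0.005]
force: [-3.5, 4.6, 12.9]
width: 0.173
```

```bash
python3 - <<'E'
from h import *
go([0.4195,-0.2905,0.090],-9.3); settle(1); go([0.4195,-0.2905,0.090],-9.3); print(readout.get_state()["ft_torque"]); snap("wrist","ac")
E
```

```text
t 44.9667 pos [ 0.4182 -0.2939  0.0918] angy -13.908091807618614 tilt 1.992668795313724 zax [ 0.028  -0.0206 -0.9994] F [-3.4683  4.594  12.9195] w 0.17261367684831094
delta [0.0036 0.0004 0.0018] rows>= 1 per [0.0036 0.0004 0.0018] spin -4.608091807618621
t 45.0167 pos [ 0.4182 -0.2939  0.0919] angy -13.916122526128309 tilt 2.001981786669767 zax [ 0.0281 -0.0208 -0.9994] F [-4.2755  4.3751 13.9361] w 0.17474848091294065
delta [0.0036 0.0004 0.0018] rows>= 1 per [0.0036 0.0004 0.0018] spin -4.616122526128322
[0.9115 1.4437 1.1438]
```

View pics/ac_wrist.png

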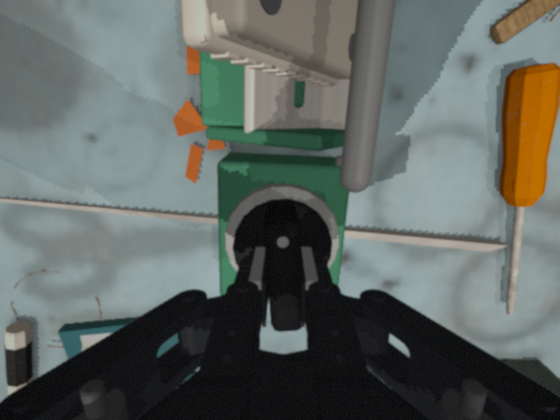

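Call:
jog_arm(
  rows=[
    [0,0,0,0,0.045],
    [0,0,0,0,0.045],
    [0,0,0,0,0.045],
    [0,0,-0.01,0,0.045],
    [0,0,-0.02,0,0.045],
    [0,0,-0.03,0,0.045],
    [0,0,-0.03,0,0.045],
    [0,0,-0.02,0,0.045],
  ],
)

```text
clock: 45.73
tool_pos: [0.4119, -0.2901, 0.2009]
tool_rot: [0.012, 0.786, 0.618, 0.003]
force: [1.5, -0.1, 0.9]
width: 0.52
```

```bash
python3 - <<'E'
from h import *
settle(4); rackpos(); im,c=snap("wrist","ad"); print(proj(c,[(0.4195,-0.2905,.0985),(0.4195,-0.2905,.104)]))
snap("scene","ad",(340,150,420,230),7); snap("side","ad",(190,120,370,360),2.5)
E
```

```text
t 45.93 rack mm [  -6.9899 -320.004   199.0522] y-angle rel rack x 3.18 tilt [ 0.0189 -0.0154 -0.9997] F [-0.4565  0.1795 -0.9623] w 44.67 mm q [-0.7475 -0.038  -0.0951  1.4894  0.0016  1.0614]
[[289.1458 213.6416]
 [289.4463 215.9252]]
```

View pics/ad_wrist.png

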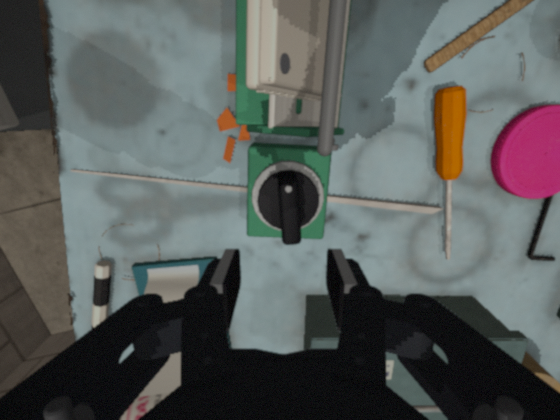

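View pics/ad_scene.png

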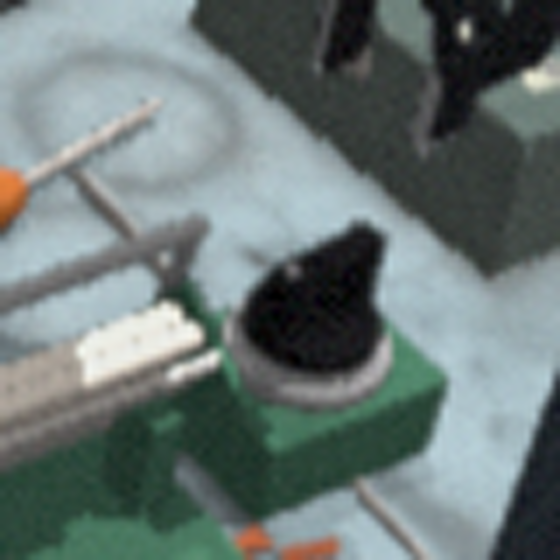

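View pics/ad_side.png

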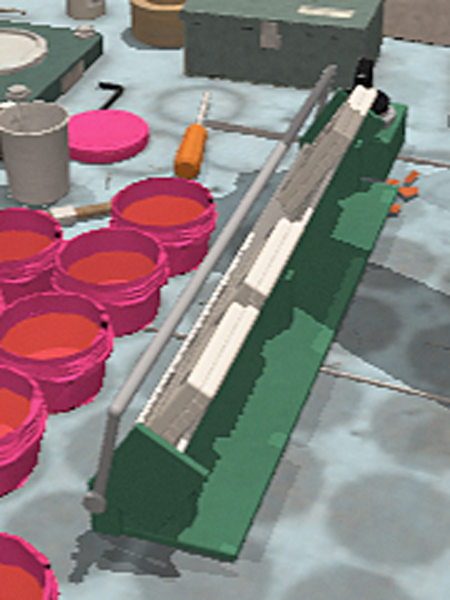

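Call:
jog_arm(
  rows=[
    [0,0,-0.02,0,0.045],
    [0.01,0,-0.035,0,0.045],
    [0.03,0,-0.035,0,0.045],
    [0.04,0,-0.02,0,0.045],
    [0.04,0,0,0,0.045],
    [0.04,0,0,0,0.045],
    [0.04,0,0,0,0.045],
    [0.03,0,0,0,0.045],
    [0.015,0,0,0,0.045],
  ],
)

```text
clock: 46.83
tool_pos: [0.465, -0.0431, 0.294]
tool_rot: [-0.004, 0.79, 0.613, -0.001]
force: [-0.2, 0.3, -0.2]
width: 0.525
```

```bash
python3 - <<'E'
from h import *
settle(5); rackpos(); im,c=snap("wrist","ae")
for b in (186,62,-186): print(b,[proj(c,r2w(POSE,[(.9-.53*52+.848*t,b+s,79.4+44.1+.53*t)]))[0].round(1) for t in(10,-10) for s in (-50,50)])
E
```

```text
t 47.08 rack mm [-27.063  -71.9817 294.1919] y-angle rel rack x 2.25 tilt [-0.0073  0.0028 -1.    ] F [ 0.5855  0.756  -0.0984] w 45.04 mm q [-0.2451 -0.0798  0.0548  1.7132  0.001   1.5799]
186 [array([305.7, -58.1]), array([ 314.4, -233.2]), array([284.3, -51.6]), array([ 289.7, -217.6])]
62 [array([297.4, 107.3]), array([303.9, -22.3]), array([279.1, 107. ]), array([283.2, -17.4])]
-186 [array([286.1, 334.5]), array([290.1, 255.3]), array([271.8, 327.7]), array([274.4, 250.5])]
```

View pics/ae_wrist.png

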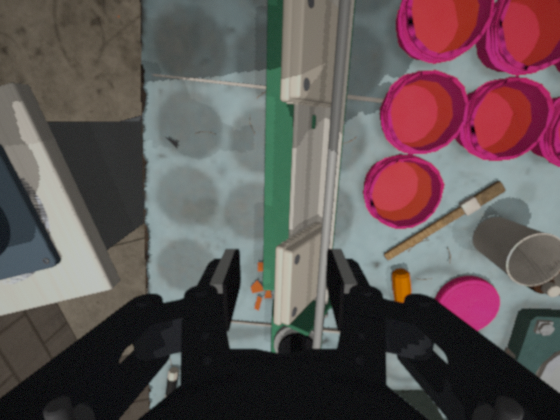

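Call:
jog_arm(
  rows=[
    [0.015,0,0,0,0.045],
    [0.03,0,0,0,0.045],
    [0.04,0,0,0,0.045],
    [0.04,0,0,0,0.045],
    [0.03,0,0,0,0.045],
    [0.015,0,0,0,0.045],
  ],
)

```text
clock: 47.63
tool_pos: [0.511, 0.1097, 0.2923]
tool_rot: [-0.002, 0.799, 0.601, -0.004]
force: [0.0, -1.0, 0.7]
width: 0.525
```

```bash
python3 - <<'E'
from h import *
settle(5); rackpos(); im,c=snap("wrist","af")
for b in (186,62,-186): print(b,[proj(c,r2w(POSE,[(.9-.53*52+.848*t,b+s,79.4+44.1+.53*t)]))[0].round(1) for t in(10,-10) for s in (-50,50)])
barfit(c,[])if 0 else None
snap("side","af",(190,120,370,360),2.5);snap("scene","af",(165,150,415,310),3.2)
E
```

```text
t 47.88 rack mm [-27.8381  88.3684 292.6924] y-angle rel rack x 0.58 tilt [-0.009  -0.0027 -1.    ] F [0.2249 0.0128 0.2159] w 45.01 mm q [ 0.0786  0.0624  0.193   1.7106 -0.002   1.9328]
186 [array([294.9, 146.6]), array([297.4,  25.6]), array([277.1, 145.4]), array([277.5,  29. ])]
62 [array([292.4, 265.4]), array([294.4, 172. ]), array([276.7, 260.6]), array([277. , 169.9])]
-186 [array([288.9, 436.1]), array([290.1, 375.6]), array([276.1, 427.8]), array([276.3, 368.3])]
```

View pics/af_wrist.png

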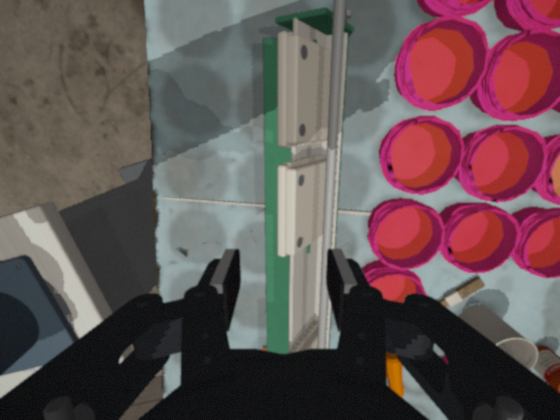

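View pics/af_scene.png

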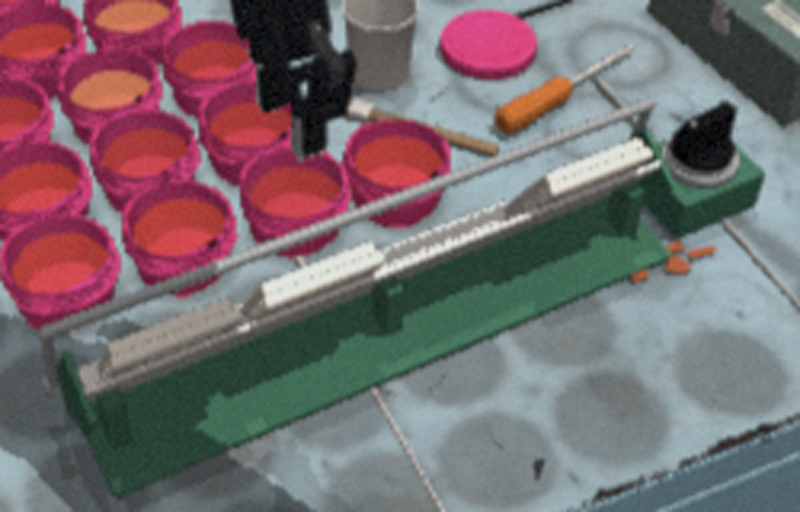

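```bash
python3 - <<'E'
from h import *
print(ctrl.close_job())
E
```

```text
the job is handed in; nothing more can be done
None
```

The job is done and handed in at about 48 s of the 208 s allowed; no verdict is reported.

**What I did:**
- **Unlocking:** I turned the knob anticlockwise to its stop. It rose about 4.4 mm in the grip, so it sprang up.
- **Opening the bar:** I swung the keeper bar to its open stop. The fingertip resting on it put the rod's centre at about 75 mm, as given.
- **Turning the dishes:** Three dishes were there; the bay at y −62 was empty. The dishes at −186 and +186 were lid up. I pinched each one, turned it half a turn and leaned it back. The dish at +62 was already lid down, so I left it alone.
- **Closing and locking:** I pushed the bar back to its closed stop. I then pressed the knob to the bottom (8 mm), turned it clockwise to its stop and let go.

**Last checks:**
- The wrist pictures showed the feet of all three dishes (lid down), and each lay within a few mm of home.
- The bar measured −0.02 to −0.04 rad, which is closed within the measuring error. At the start it had stood about 0.11 rad ajar.
- In the scene picture the knob sat at the same height and angle as when first seen locked.
- The brush and screwdriver were where they started, and the robot was clear of everything.

**Checks that disagreed or fell short:**
- The dish at +62 read 2 to 8 mm toward +y, depending on the picture. It showed the same gap to its neighbour earlier in the run, so I took it as its starting position.
- My first push on the bar slipped over it and had to be repeated.
- Closing the bar gave brief contact spikes of 30 to 36 N at the fingertips.
- I could not read the lid gaps directly. The grip width stayed at 18 to 19 mm while each dish was carried, which fits a shut lid.

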